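Load the paint-tin carrier and lock its sliding stop

TASK

Pack the small paint tins into the tin carrier: swing its bail up and back past upright, press the stop's button and slide the stop out until the button pops into the last hole, and stand every tin in the row. Then press the button again and slide the stop back up to the tins until the button pops into the hole that leaves no room for another tin, and finally swing the bail down over the tins. Leave the varnish jar and the screwdriver where they are.

Things in the scene. Friction and masses are not known exactly. Their poses are not given: they have to be found in the camera images.
- carrier: the tin carrier, fixed on the bench: board 197 mm (x) by 335 mm (y), 6 mm thick, middle at x -9, y +4 mm. Origin: on the bench, on the middle line of the tin row; z up. The tins stand on the board in one straight row along y at x = 0, between wooden rails (top 30 mm above the bench, 6 mm thick, inner faces at x = -26.5 and +26.5 mm, y = -105 to +157 mm). Stop on its -x side, bail on its +x side
- row_end (a point): foot of the inner face of the fixed wooden end block (52 mm high above the bench) at the row's +y end: carrier x = 0, y = +149, z = 6 mm; axes as the carrier's. The first tin stands against this face, the others follow towards the carrier's -y; the sliding stop plate closes the other end
- outer_tube (a point): middle of the outer tube (carrier x = -87, y = 0, z = 34 mm): a fixed aluminium channel along the carrier's -x side, 30 mm wide (x), 28 mm high (z = 20 to 48 mm), 311 mm long (y), open towards the row; its -x wall has a narrow slot that widens to five square holes 46 mm apart (one tin's place each); axes as the carrier's
- stop (a joint): m, slide of the inner steel tube with the stop plate, growing to the carrier's -y. Holes at 0, 0.046, 0.092, 0.138, 0.184: room for 1, 2, 3, 4, 5 tins (46 mm each plus 2 mm between end block and plate). Starts in the first; locked unless the button is pressed. Between holes about 2 N of friction, stays where left; pushes tins before it. Ends 1 mm past the last hole
- stop_face (a point): middle of the stop plate's face that looks at the tins (to the carrier's +y), at carrier x = 0, z = 34 mm; axes as the carrier's. The plate is 10 mm thick (y) and 42 mm wide, z = 10 to 55 mm, and fits between the rails; a bridge over the near rail joins it to the inner tube, with which it moves
- button (a joint): m the sprung button is pressed: 0 = out, popped into a hole; 0.007 = fully in (spring 4 N at 0, 7.5 N fully in). Past 0.004 its shoulder is clear of the hole and the tube can slide; let go between holes it rests at about 0.004 and pops out to 0 when it is within 1.5 mm of a hole
- pinch (a point): where to pinch the stop: carrier x = -90, z = 34 mm, 40 mm behind the stop plate's face (to -y), moves with it. To carrier -x: the button's black round cap, 20 mm across, outer face 30 mm off (23 pressed). To +x: black thumb block, 30 mm (y) by 24 mm high, outer face 26 mm off. Squeezing both together along x (56 mm apart, 49 pressed) presses the button; slide while squeezing, then let go
- bail (a joint): rad, angle of the hold-down bail, a steel bar frame hinged at the carrier's +x side: 0 = down, its cross bar over the middle of the tins (bar centre 70 mm above the bench, 2 mm over the tin tops); 1.2 = upright, 1.9 = fully back. Starts down or nearly so. Stiff hinge: stays where left, 2 to 4 N at the bar to swing it
- bail_bar (a point): middle of the bail's cross bar, a 12 mm round bar 276 mm long along the carrier's y (its middle 60 mm has a wooden sleeve 15 mm thick), 81 mm from the hinge line; moves with the bail, which has a side arm at each end of the bar
- bail_hinge (a point): point on the bail's hinge line, level with the middle of the cross bar: carrier x = +75, y = +32, z = 40 mm; the line runs along the carrier's y; fixed, axes as the carrier's
- varnish_jar: closed varnish jar, 60 mm across, 80 mm high, standing on the bench; not to be disturbed; origin at the middle of its underside
- screwdriver: a screwdriver lying flat on the bench; not to be disturbed; origin near its middle
- tin1: a small closed paint tin, upright cylinder 44 mm in diameter and 56 mm high, bare metal with a pale paper band, about 0.16 kg; origin at the centre of its underside, z up along its axis. Two to four such tins stand on the bench beside the carrier; an absent one reads None
- tin2: a small closed paint tin, upright cylinder 44 mm in diameter and 56 mm high, bare metal with a pale paper band, about 0.16 kg; origin at the centre of its underside, z up along its axis. Two to four such tins stand on the bench beside the carrier; an absent one reads None
- tin3: a small closed paint tin, upright cylinder 44 mm in diameter and 56 mm high, bare metal with a pale paper band, about 0.16 kg; origin at the centre of its underside, z up along its axis. Two to four such tins stand on the bench beside the carrier; an absent one reads None
- tin4: a small closed paint tin, upright cylinder 44 mm in diameter and 56 mm high, bare metal with a pale paper band, about 0.16 kg; origin at the centre of its underside, z up along its axis. Two to four such tins stand on the bench beside the carrier; an absent one reads None
There are look-alikes about, which are no part of the job. What is shaped like the tin4 but red or yellow is not meant.

How it is judged:
On the way, in this order (a step that is already met when the one before it is completed fails the run):
1. the bail is up past upright, the stop is slid out to the last hole and its button has popped out there (value of joint bail above 1.2 rad and value of joint stop above 0.18 m and value of joint button below 0.002 m), for 0.2 s.
2. every tin stands upright in the row between end block and stop (x of tin1 in the frame of carrier between -0.008 and 0.008 m and y of each of tin1, tin2, tin3, tin4 in the frame of carrier below 0.133 m and y of each of tin1, tin2, tin3, tin4 in the frame of stop_face above 0.016 m and z of tin1 in the frame of carrier between 0.002 and 0.01 m and angle between each of tin1, tin2, tin3, tin4's own z axis and vertical below 0.1 rad and x of tin2 in the frame of carrier between -0.008 and 0.008 m and z of tin2 in the frame of carrier between 0.002 and 0.01 m and x of tin3 in the frame of carrier between -0.008 and 0.008 m and z of tin3 in the frame of carrier between 0.002 and 0.01 m and x of tin4 in the frame of carrier between -0.008 and 0.008 m and z of tin4 in the frame of carrier between 0.002 and 0.01 m), for 0.2 s.
3. the stop is slid back up to the tins, its button popped into the hole that leaves no room for another tin (all of step 2 and value of joint button below 0.002 m and value of joint stop below 0.142 m and (height (world z) of tin1 above -5 m or value of joint stop below 0.096 m) and (height (world z) of tin2 above -5 m or value of joint stop below 0.096 m) and (height (world z) of tin3 above -5 m or value of joint stop below 0.096 m) and (height (world z) of tin4 above -5 m or value of joint stop below 0.096 m) and (height (world z) of any of tin1, tin2 above -5 m or value of joint stop below 0.05 m) and (height (world z) of any of tin1, tin3 above -5 m or value of joint stop below 0.05 m) and (height (world z) of any of tin1, tin4 above -5 m or value of joint stop below 0.05 m) and (height (world z) of any of tin2, tin3 above -5 m or value of joint stop below 0.05 m) and (height (world z) of any of tin2, tin4 above -5 m or value of joint stop below 0.05 m) and (height (world z) of any of tin3, tin4 above -5 m or value of joint stop below 0.05 m)), for 0.2 s.
4. the bail is swung down (value of joint bail below 0.06 rad), for 0.2 s.
At the end, for the whole second after the job is handed in: All tins upright (0.1 rad), at rest on the board, within 8 mm of the row's middle line, between end block and stop plate; stop in the hole with room for just as many tins as there are (within 4 mm), button out (under 2 mm pressed); bail down (under 0.06 rad) (all of step 3 and linear speed of each of tin1, tin2, tin3, tin4 below 0.02 m/s and value of joint bail below 0.06 rad); the robot touches nothing.
It fails at once if the varnish jar is pushed away or tipped (moved over 30 mm) (distance of varnish_jar from where it was at the start of the episode above 0.03 m).
It fails at once if the screwdriver is pushed away or tipped (moved over 30 mm) (distance of screwdriver from where it was at the start of the episode above 0.03 m).
Of tin1, tin2, tin3, tin4 only 2 to 4 are there at a start; the rules pass over those that are not, and their reading is None.
At some moment in a run one of tin1, tin2, tin3, tin4 may be knocked a few centimetres aside while the robot is not near it.
Once in a run the grip may slacken for a moment while it holds something.
It also fails if it takes over 210 s, if anything falls off the work surface, if the arm or the gripper's body presses on something with over 40 N, if the wrist force passes 120 N, or if a joint passes its speed limit or range.

ROBOT

A 7-joint arm with a two-finger parallel gripper is mounted at the origin on the work surface. World frame = base frame: x ahead of the robot, y to its left, z up, the work surface at z = 0. Lengths are in m, angles in rad, forces in N, time in s.
With the tool pointing down it reaches from about 0.4 to 0.85 m from the base axis. Payload 4.5 kg.
Tool frame: the origin (TCP) lies midway between the tips of the shut fingers; the grasp point (between the pads) lies 19 mm behind it; z points along the fingers, y is the direction in which the jaws open and shut (so a half turn about z gives the same grasp; the last joint's range is limited). The gripper opens to 88 mm and grips with 3 to 60 N. Pads are 18 mm wide; open, the fingers measure 123 mm over their backs; the gripper's body (75 mm by 187 mm) begins 45 mm behind the grasp point.
Start: joints at [-1.097, 0.689, -0.195, 1.565, 0.157, 0.902, -0.215], TCP at [0.266, 0.566, 0.2] pointing down, gripper open.
Joint ranges: [-3.01, 3.01], [-0.46, 2.08], [-1.47, 1.51], [0.13, 2.56], [-1, 4.14], [0.04, 2.09], [-2.66, 2.66]. Speed limits (rad/s): [2.57, 2.57, 3.14, 3.14, 3.14, 3.14, 3.14].

INTERFACE

Orientations are given as a unit quaternion [x, y, z, w].
In Python, from plant import get_state, snapshot, finish_job, find_in gives the robot as it stands.
- The arm moves only by the shell command python3 -m creep 'ROWS' [OPENING] [FORCE]. ROWS is JSON, one flat list of numbers, 6 for each row, row after row: the shift along the tool's x, y, z in mm, then the turn, a rotation vector about the tool's x, y, z in degrees. In form: [tx, ty, tz, wx, wy, wz, tx, ty, tz, wx, wy, wz, ...]. A call has 1 to 5 rows; each row shifts and turns the pose as measured when the row begins, along the tool's axes as they then stand; what a row does not reach is not made up. A row lasts 1/12 s, in which the tool goes at most 41.7 mm and 7.16 degrees, less where a joint would pass 70% of its speed; a pose out of reach is approached as far as the arm can. A call is refused whole if a number of a shift passes 41.7 or a number of a turn 7.16, either way. A call with a gripper value outside its range is refused whole. OPENING is the finger opening in mm, from 0 to 88.1, set as the call begins (- or left out, the last holds). The fingers move at their own pace and stop on an object; FORCE is the grip in N (left out, the last holds). Time passes only in rows, so rows that do not move let the fingers close. It gives the time, the measured TCP pose, the force and the opening at its end, in the units of the state.
- get_state(): the state, without advancing time (a new reading comes with each control period).
- snapshot(name): name is "scene" or "top" or "wrist"; returns a dict with "color" (400x640x3 uint8, red, green, blue), "intrinsics" (3x3 intrinsics, pixels), "extrinsics" (4x4, takes a point from world to camera coordinates). Camera axes: x right, y down, z forward; pixel columns grow to the right and rows downward; lengths in m; the calibration is good to about 2 mm. A picture is of the moment at which its call begins. There is no depth.
- finish_job(): hands the job in, once; it reports no verdict.
Trained networks look in the newest picture that a camera, given by its name, has taken for a name from the list of things; names that differ only in an ending like _2 or _b are one class to them, and where a whole thing is asked for, a point or a joint stands for the part that bears it (a point fixed in the world has none). Each returns a list of dicts, best first, with "score" (0 to 1); they miss things now and then, are a little off and sometimes report something else, mostly with a low value. They report only what shows in the picture. A call takes as long as a camera call. They do not tell look-alikes from the thing itself.
- find_in(thing, camera): "xy" ([column, row] in pixels, amid what is visible of it).
The state is a dict: "clock": time; "q": joint angles; "qd": joint speeds; "joint_torque": joint torques, N m; "tool_pos": TCP position; "eef_rot": TCP orientation; "contact_force": force on the tool from outside, world axes, zero at the start; "moment": the same for the moment, N m; "opening": opening from 0.0 (shut) to 1.0 (fully open).
Only numpy, scipy, OpenCV 4.12 (cv2) and the standard library are available. Lean on these libraries where they do the work, as an engineer would, in place of code of your own. Each camera call takes 0.05 s, during which the arm holds its last target.

## Working session

There is one attempt and no reset: what is moved stays moved. The work goes in short steps, Python scripts to look and compute and a shell command to move; the robot and the scene stay as the last step left them, time stands still between calls to the robot, and variables do not carry over. Pictures are saved under pics/ and viewed, and the job is handed in when it is done.

```bash
mkdir -p pics; ls
python3 - <<'E'
from plant import get_state, snapshot, find_in
import cv2
s=get_state(); print(s)
for n in ("scene","top","wrist"):
    d=snapshot(n); cv2.imwrite(f"pics/{n}0.png",d["color"][:,:,::-1]); print(n,d["intrinsics"].tolist(),d["extrinsics"].tolist())
E
```

```text
pics
{'clock': 0.0, 'q': array([-1.09723666,  0.68997924, -0.19450682,  1.56635079,  0.1572903 ,
        0.90248519, -0.21509556]), 'qd': array([ 1.62773625e-03,  5.24519173e-06,  1.38332723e-03, -1.45268193e-03,
       -7.37807446e-06,  5.73751594e-04, -6.62123036e-04]), 'joint_torque': array([ 3.47342220e-04, -5.27560937e+01, -1.26675412e+00, -1.53421265e+01,
       -5.26391377e-02,  6.67342290e-03,  1.75157588e-04]), 'tool_pos': array([0.2658267 , 0.56487219, 0.19911107]), 'eef_rot': array([ 2.18074137e-01,  9.75931776e-01, -9.06043226e-04, -1.36340398e-04]), 'contact_force': array([-0.05829574,  0.98921485, -0.74545828]), 'moment': array([-0.00238957, -0.00809978,  0.02874282]), 'opening': 1.0008651405762927}
scene [[461.67821951134295, 0.0, 322.6770474908426], [0.0, 461.67821951134295, 194.4707411909871], [0.0, 0.0, 1.0]] [[0.8838524811346847, 0.4675839424807691, 0.013040257904006975, -0.4848339907270042], [0.29694809582140774, -0.5393311604026861, -0.7879998272885166, -0.1041088473412175], [-0.36142304849041135, 0.7003478822362734, -0.6155373456314936, 1.7890862927990108], [0.0, 0.0, 0.0, 1.0]]
top [[465.8815885479944, 0.0, 321.9799805574461], [0.0, 465.8815885479944, 201.35475806867254], [0.0, 0.0, 1.0]] [[-0.0007454765003596219, -0.9997828655699265, 0.020824648318133944, -0.024568598689820274], [-0.9935361636380216, -0.0016233845169409133, -0.11350443236346616, 0.5419010627768533], [0.11351359305488452, -0.02077465608612339, -0.9933192225343639, 1.2703794648176865], [0.0, 0.0, 0.0, 1.0]]
wrist [[334.1497385647111, 0.0, 319.845070613714], [0.0, 334.1497385647111, 204.01437459882192], [0.0, 0.0, 1.0]] [[0.4263417873139111, 0.9045601103479506, -0.0019201971997939483, -0.6243172793027688], [0.8636817551903574, -0.40644200859475477, 0.29809179693639326, -0.040158916618068634], [0.26886149992381997, -0.12874742877730688, -0.9545352761642435, 0.3903194974050176], [0.0, 0.0, 0.0, 1.0]]
```

View pics/scene0.png

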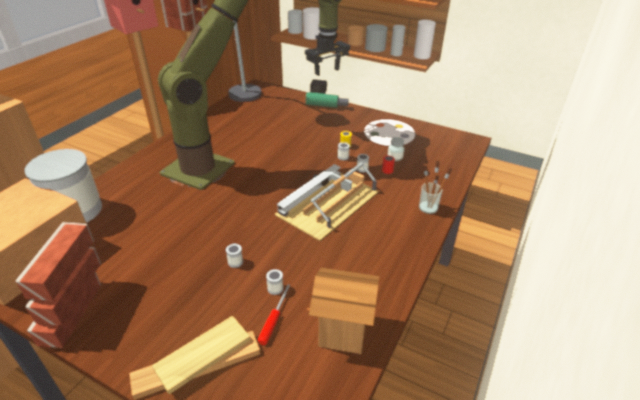

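View pics/top0.png

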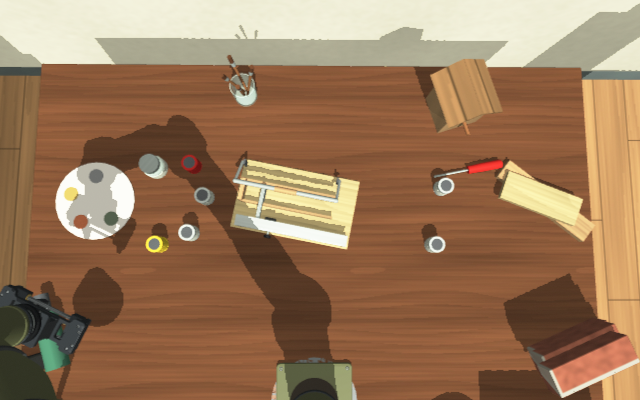

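View pics/wrist0.png

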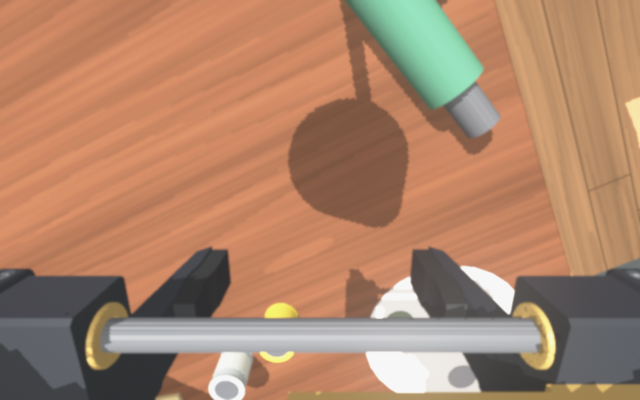

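```bash
cat > h.py <<'E'
import numpy as np, cv2
from plant import get_state, snapshot, find_in
from scipy.spatial.transform import Rotation as R
def ray(d,uv,z):
    K=d["intrinsics"];E=d["extrinsics"];Rm=E[:3,:3];t=E[:3,3]
    c=-Rm.T@t; v=Rm.T@np.linalg.inv(K)@np.array([uv[0],uv[1],1.])
    return c+v*(z-c[2])/v[2]
def proj(d,p):
    p=np.atleast_2d(p); q=p@d["extrinsics"][:3,:3].T+d["extrinsics"][:3,3]; q=q@d["intrinsics"].T
    return q[:,:2]/q[:,2:]
def crop(d,x0,y0,x1,y1,f,name):
    im=d["color"][y0:y1,x0:x1,::-1]; cv2.imwrite(name,cv2.resize(im,None,fx=f,fy=f,interpolation=cv2.INTER_CUBIC))
E
python3 - <<'E'
from h import *
d=snapshot("top"); crop(d,215,140,375,260,5,"pics/t1.png")
crop(d,130,140,230,260,4,"pics/t2.png")
crop(d,410,150,510,270,4,"pics/t3.png")
d=snapshot("scene"); crop(d,260,130,400,250,5,"pics/s1.png")
for n in ("tin1","varnish_jar","screwdriver","stop","bail","button","pinch"):
    for c in("top","scene"): print(n,c,[(np.round(r["xy"]).tolist(),round(r["score"],2)) for r in find_in(n,c)])
E
```

```text
tin1 top [([158.0, 242.0], 0.76), ([445.0, 183.0], 0.71), ([190.0, 167.0], 0.64), ([431.0, 245.0], 0.59), ([286.0, 189.0], 0.39)]
tin1 scene [([271.0, 283.0], 0.78), ([337.0, 179.0], 0.72), ([234.0, 258.0], 0.58), ([388.0, 165.0], 0.56), ([362.0, 158.0], 0.52), ([324.0, 197.0], 0.51)]
varnish_jar top [([154.0, 168.0], 0.78)]
varnish_jar scene [([397.0, 149.0], 0.87), ([336.0, 182.0], 0.7), ([325.0, 200.0], 0.27)]
screwdriver top [([481.0, 168.0], 0.86)]
screwdriver scene [([270.0, 329.0], 0.98)]
stop top [([262.0, 207.0], 0.74), ([295.0, 205.0], 0.16)]
stop scene [([338.0, 176.0], 0.75), ([400.0, 148.0], 0.65)]
bail top [([433.0, 244.0], 0.64)]
bail scene [([333.0, 185.0], 0.73), ([342.0, 183.0], 0.67)]
button top []
button scene []
pinch top [([259.0, 204.0], 0.69), ([291.0, 188.0], 0.58)]
pinch scene [([337.0, 181.0], 0.76), ([326.0, 199.0], 0.43)]
```

View pics/t1.png

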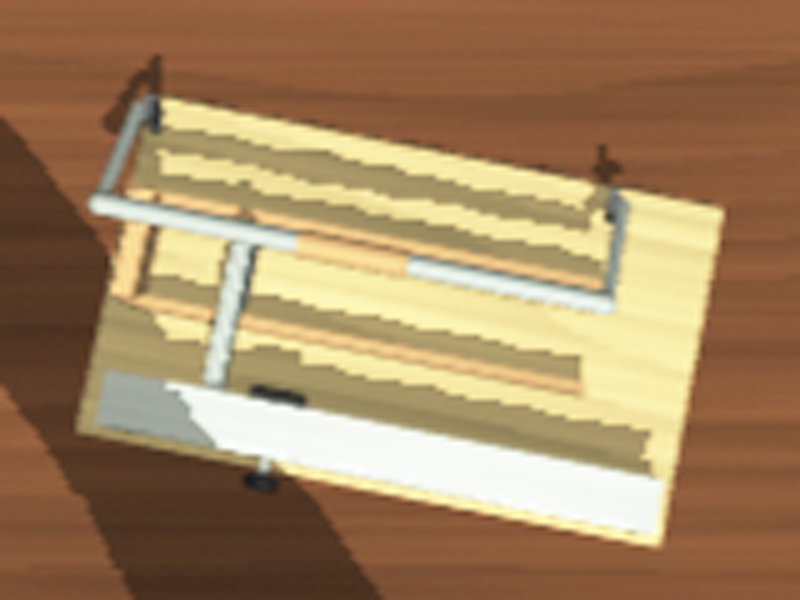

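View pics/t2.png

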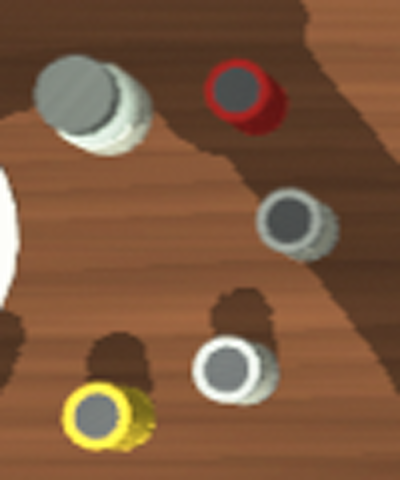

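View pics/t3.png

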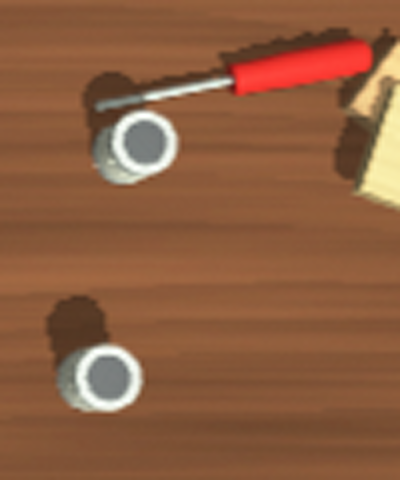

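View pics/s1.png

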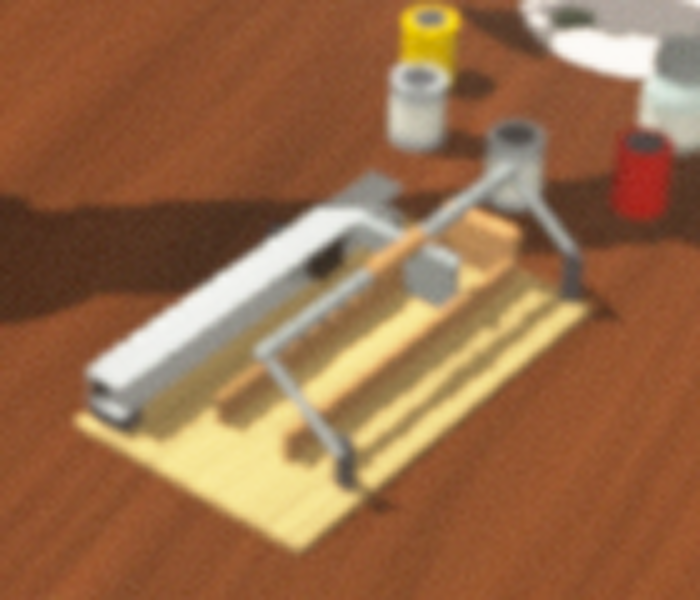

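```bash
cat >> h.py <<'E'
def pose2(c,t):  # carrier xy(z) -> world
    pass
E
python3 - <<'E'
from h import *
from scipy.optimize import least_squares
d=snapshot("top")
cv=lambda p,f,o:((np.array(p)+.5)/f-.5+np.array(o))
img=[cv(p,5,(215,140)) for p in [(725,207),(660,547),(78,432),(153,97),(662,477),(103,373),(612,302),(93,203)]]
car=np.array([(89.5,-163.5,6),(-107.5,-163.5,6),(-107.5,171.5,6),(89.5,171.5,6),(-72,-155.5,48),(-72,155.5,48),(-6,-106,70),(-6,170,70)])/1e3
img=np.array(img)
def w(p,X):
    c,s=np.cos(p[2]),np.sin(p[2]); return np.c_[p[0]+c*X[:,0]-s*X[:,1],p[1]+s*X[:,0]+c*X[:,1],X[:,2]]
f=lambda p:(proj(d,w(p,car[:6]))-img[:6]).ravel()
r=least_squares(f,[.55,0.05,-.18],loss='soft_l1'); print(r.x,np.round(r.fun.reshape(-1,2),1))
p=r.x
print("bail bar ends pred",proj(d,w(p,car[6:])),img[6:])
for q in [((288,220),(130,140)),((228,370),(130,140)),((144,143),(410,150)),((108,378),(410,150)),((97,415),(130,140)),((238,90),(130,140))]:
    P=ray(d,cv(q[0],4,q[1]),.056); print(P)
print("jar",ray(d,cv((76,95),4,(130,140)),.08))
print("drv tip",ray(d,cv((97,106),4,(410,150)),.005),ray(d,cv((365,55),4,(410,150)),.015))
# button cap
pn=np.array([[-90-30,149-2-46-40,34],[-90+26,61,34],[0,101,55]])/1e3
print(w(p,pn),proj(d,w(p,pn)), img.shape)
E
```

```text
[ 0.54664455  0.04563378 -0.19180566] [[-0.3  0.1]
 [ 0.1 -0.1]
 [-0.2  0.2]
 [-0.6 -0.2]
 [ 0.3  0.4]
 [ 0.6 -0.5]]
bail bar ends pred [[334.45415893 207.58529518]
 [234.39592975 188.11541169]] [[337.  200. ]
 [233.2 180.2]]
[0.55701982 0.3047646  0.056     ]
[0.45475762 0.34219386 0.056     ]
[ 0.5841156  -0.36592799  0.056     ]
[ 0.42225798 -0.33623318  0.056     ]
[0.42448513 0.42886798 0.056     ]
[0.64704901 0.34152149 0.056     ]
jar [0.63847138 0.44339838 0.08      ]
drv tip [ 0.61861846 -0.34752662  0.005     ] [ 0.6546279  -0.53979647  0.015     ]
[[0.44047369 0.12839095 0.034     ]
 [0.49544674 0.11771557 0.034     ]
 [0.56589835 0.1447816  0.055     ]] [[266.62597949 237.71518301]
 [270.74174297 217.82038109]
 [260.47105878 191.57099131]] (8, 2)
```

```bash
cat >> h.py <<'E'
P=np.array([0.54664,0.04563,-0.1918])
Rc=R.from_euler('z',P[2])
def w(X): X=np.atleast_2d(np.array(X,float))/1e3; return Rc.apply(X)+[P[0],P[1],0]
def c(X): return Rc.inv().apply(np.array(X)-[P[0],P[1],0])*1e3
def st(target=None):
    s=get_state(); Rt=R.from_quat(s["eef_rot"]); p=c(s["tool_pos"])
    # desired tool: x=carrier y, y=carrier x, z=down
    Rd=Rc*R.from_matrix(np.array([[0,1,0],[1,0,0],[0,0,-1.]]))
    err=(Rt.inv()*Rd).as_rotvec(degrees=True)
    print("t%.2f car"%s["clock"],np.round(p,1),"turn",np.round(err,1),"open %.1f"%(s["opening"]*88.1),"F",np.round(s["contact_force"],1),"q7 %.2f"%s["q"][6])
    if target is not None:
        print("  delta tool mm",np.round(Rt.inv().apply(w(target)[0]-s["tool_pos"])*1e3,1))
E
cat > s.py <<'E'
import sys
from h import *
st([float(a) for a in sys.argv[1:4]] if len(sys.argv)>3 else None)
E
python3 s.py 0 32 160
python3 - <<'E'
from h import *
from scipy.optimize import least_squares
d=snapshot("top"); m=(np.array([353,255])+.5)/5-.5+[215,140]
f=lambda a:proj(d,w([75-81*np.cos(.379+a[0]),a[1],40+81*np.sin(.379+a[0])]))[0]-m
print(least_squares(f,[.1,32]).x)
for p in [[.557,.3048,0],[.4548,.3422,0],[.584,-.366,0],[.4223,-.3362,0]]: print(c(p).round(0))
E
```

```text
t1.00 car [-374.5  456.9  199.9] turn [ 0.  -0.  75.8] open 88.1 F [-0.2  0.5  0.4] q7 -0.22
  delta tool mm [-467.4 -320.    39.9]
[ 0.28751077 32.18330519]
[-39. 256.   0.]
[-147.  274.    0.]
[ 115. -397.    0.]
[ -49. -399.    0.]
```

```bash
python3 - <<'E'
from h import *
d=snapshot("scene")
for a in (0,.1,.2,.29,.4):
    print(a,((proj(d,w([75-81*np.cos(.379+a),32,40+81*np.sin(.379+a)]))[0]-[260,130]+.5)*5-.5).round(0))
E
python3 -m creep '[0,0,0,0,0,7,0,0,0,0,0,7,0,0,0,0,0,7,0,0,0,0,0,7,0,0,0,0,0,7]' 40 10
python3 -m creep '[0,0,0,0,0,7,0,0,0,0,0,7,0,0,0,0,0,7,0,0,0,0,0,7,0,0,0,0,0,7]'
python3 -m creep '[0,0,0,0,0,6,0,0,0,0,0,0]'
python3 s.py 11 32 160
```

```text
0 [374. 271.]
0.1 [378. 265.]
0.2 [383. 259.]
0.29 [388. 254.]
0.4 [395. 250.]
clock: 1.52
tool_pos: [0.2661, 0.5655, 0.1999]
eef_rot: [0.508, 0.861, -0.0, -0.001]
contact_force: [0.5, 0.1, -0.6]
opening: 0.647
clock: 1.93
tool_pos: [0.2655, 0.5659, 0.2001]
eef_rot: [0.748, 0.663, -0.0, -0.001]
contact_force: [0.3, -0.6, -0.8]
opening: 0.454
clock: 2.1
tool_pos: [0.2651, 0.5661, 0.2001]
eef_rot: [0.785, 0.62, -0.0, -0.001]
contact_force: [-1.1, 0.7, -1.0]
opening: 0.453
t2.10 car [-375.6  457.3  200.1] turn [-0.1 -0.1 -2.4] open 39.9 F [-1.1  0.7 -1. ] q7 -1.28
  delta tool mm [-408.9  404.    38.8]
```

```bash
python3 -m creep '[-28,28,0,0,0,-2.4,-28,28,0,0,0,0,-28,28,0,0,0,0,-28,28,0,0,0,0,-28,28,0,0,0,0]'
python3 -m creep '[-28,28,0,0,0,0,-28,28,0,0,0,0,-28,28,0,0,0,0,-28,28,0,0,0,0,-28,28,0,0,0,0]'
python3 -m creep '[-28,28,0,0,0,0,-28,28,0,0,0,0,-28,28,0,0,0,0,-28,28,0,0,0,0,0,0,0,0,0,0]'
python3 s.py 12 32 130
```

```text
clock: 2.52
tool_pos: [0.37, 0.4101, 0.1975]
eef_rot: [0.757, 0.653, 0.001, -0.006]
contact_force: [1.5, 0.1, -0.4]
opening: 0.453
clock: 2.93
tool_pos: [0.4933, 0.2448, 0.196]
eef_rot: [0.75, 0.661, 0.003, -0.007]
contact_force: [0.4, 0.9, -0.8]
opening: 0.455
clock: 3.35
tool_pos: [0.6003, 0.1022, 0.195]
eef_rot: [0.749, 0.663, 0.003, -0.002]
contact_force: [-0.6, -1.6, -0.1]
opening: 0.458
t3.35 car [ 41.9  65.8 195. ] turn [ 0.  -0.5  4. ] open 40.4 F [-0.6 -1.6 -0.1] q7 -0.29
  delta tool mm [-32.1 -32.2  64.7]
```

```bash
python3 -m creep '[-16,-16,25,0,0,4,-16,-16,25,0,0,0,0,0,10,0,0,0,0,0,0,0,0,0]'
python3 s.py 12 32 75
python3 - <<'E'
from h import *
d=snapshot("wrist"); cv2.imwrite("pics/w1.png",d["color"][:,:,::-1])
d=snapshot("scene"); crop(d,240,90,440,240,4,"pics/s2.png")
E
```

```text
clock: 3.68
tool_pos: [0.5675, 0.071, 0.1339]
eef_rot: [0.771, 0.636, 0.007, -0.0]
contact_force: [-0.2, -1.1, 0.6]
opening: 0.452
t3.68 car [ 15.7  28.9 133.9] turn [ 0.5 -0.6  0. ] open 39.8 F [-0.2 -1.1  0.6] q7 -0.30
  delta tool mm [ 2.5 -4.2 58.9]
```

View pics/w1.png

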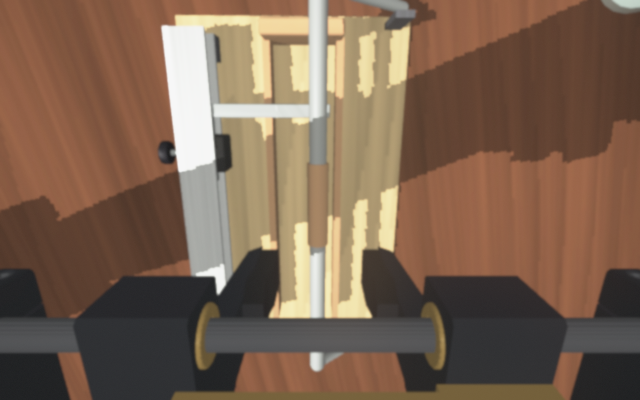

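View pics/s2.png

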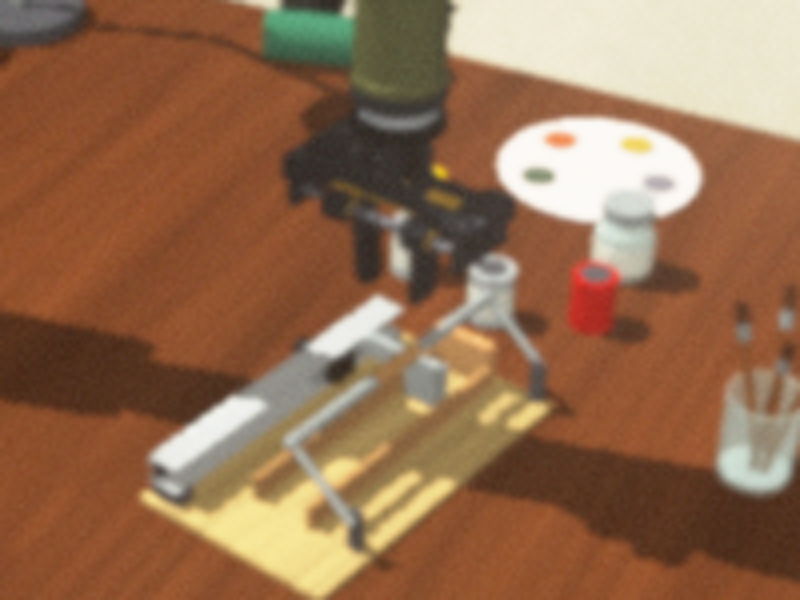

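```bash
python3 -m creep '[1,-1,25,0,0,0,1,-1,25,0,0,0,0,0,8,0,0,0,0,0,0,0,0,0]'
python3 s.py 12 32 75
python3 - <<'E'
from h import *
d=snapshot("wrist"); cv2.imwrite("pics/w2.png",d["color"][:,:,::-1])
s=get_state(); print(proj(d,s["tool_pos"]), proj(d,w([[12,32,90],[12,-106,90],[12,62,90]])))
E
```

```text
clock: 4.12
tool_pos: [0.5754, 0.0791, 0.0813]
eef_rot: [0.769, 0.639, 0.015, 0.003]
contact_force: [0.9, -0.5, 0.7]
opening: 0.456
t4.12 car [21.8 38.3 81.3] turn [ 1.3 -1.1  0.5] open 40.1 F [ 0.9 -0.5  0.7] q7 -0.29
  delta tool mm [ -6.3 -10.    5.9]
[[321.12913307 236.30432237]] [[303.84128677 252.22225148]
 [304.92311016 436.01526224]
 [303.54590276 202.03890577]]
```

View pics/w2.png

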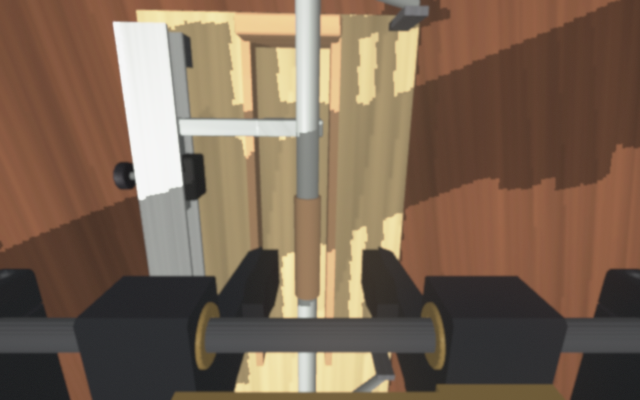

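```bash
python3 -m creep '[-6,-10,6,1.3,-1.1,0.5,0,0,0,0,0,0]'
python3 s.py 12 32 75
python3 -m creep '[0,0,0,0,0,0]'
python3 s.py 12 32 75
```

```text
clock: 4.33
tool_pos: [0.5659, 0.0758, 0.0776]
eef_rot: [0.771, 0.636, 0.001, 0.001]
contact_force: [-0.2, -0.3, -1.2]
opening: 0.456
t4.33 car [13.2 33.3 77.6] turn [ 0.2 -0.   0. ] open 40.2 F [-0.2 -0.3 -1.2] q7 -0.30
  delta tool mm [-1.3 -1.2  2.6]
clock: 4.42
tool_pos: [0.5667, 0.0759, 0.0785]
eef_rot: [0.771, 0.636, 0.002, 0.002]
contact_force: [0.5, 0.0, 0.5]
opening: 0.447
t4.42 car [13.9 33.6 78.5] turn [ 0.3 -0.   0. ] open 39.4 F [0.5 0.  0.5] q7 -0.30
  delta tool mm [-1.6 -1.9  3.5]
```

```bash
python3 -m creep '[-1,-2,6,0,0,0,0,0,1,0,0,0,0,0,0,0,0,0,0,0,0,0,0,0]' 0 12
python3 s.py 12 32 75
python3 -m creep '[0,0,0,0,0,0,0,0,0,0,0,0,0,0,0,0,0,0]'
python3 s.py 12 32 75
```

```text
clock: 4.75
tool_pos: [0.5656, 0.0754, 0.0727]
eef_rot: [0.771, 0.637, 0.003, 0.003]
contact_force: [-0.3, 0.3, 0.0]
opening: 0.178
t4.75 car [12.9 32.9 72.7] turn [ 0.4 -0.1  0.1] open 15.7 F [-0.3  0.3  0. ] q7 -0.30
  delta tool mm [-0.9 -0.9 -2.3]
clock: 5.0
tool_pos: [0.5658, 0.0753, 0.073]
eef_rot: [0.771, 0.636, 0.003, 0.003]
contact_force: [0.7, -0.1, -1.0]
opening: 0.002
t5.00 car [13.2 32.7 73. ] turn [ 0.5 -0.1  0. ] open 0.2 F [ 0.7 -0.1 -1. ] q7 -0.30
  delta tool mm [-0.7 -1.1 -2. ]
```

Closed on nothing; look.

Run:
```python
from h import *
d=snapshot("wrist"); cv2.imwrite("pics/w3.png",d["color"][:,:,::-1])
d=snapshot("scene"); crop(d,270,110,400,240,6,"pics/s3.png")
```

```text
(no output)
```

View pics/w3.png

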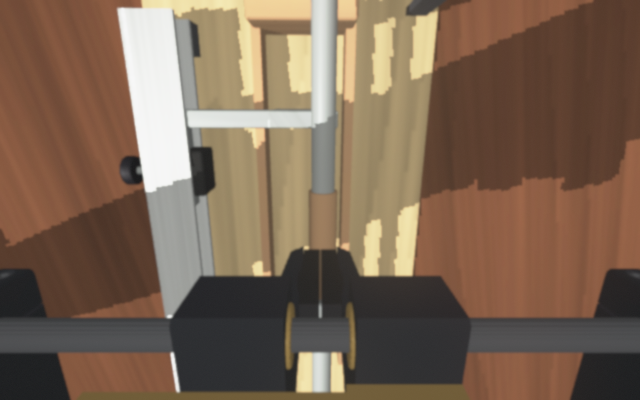

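View pics/s3.png

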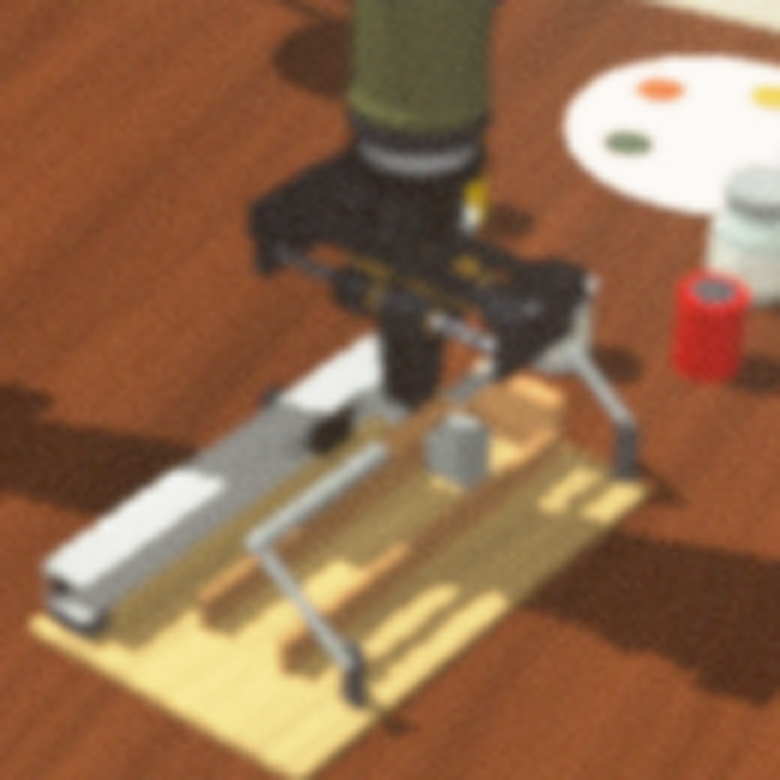

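Run:
```python
from h import *
d=snapshot("wrist"); s=get_state()
print("tcp",proj(d,s["tool_pos"]))
for a in (0,.05,.1,.2,.3):
    x,z=75-81*np.cos(.379+a),40+81*np.sin(.379+a)
    print(a,x.round(1),z.round(1),proj(d,w([[x,62,z],[x,100,z],[x,2,z]])).round(0).tolist())
print(proj(d,w([[-120,61,34],[-64,61,34],[-72,155.5,48],[-102,155.5,48]])).round(0).tolist())
d=snapshot("top");crop(d,215,140,375,260,5,"pics/t4.png")
for a in (0,.1,.2,.3):
    x,z=75-81*np.cos(.379+a),40+81*np.sin(.379+a)
    print(a,(proj(d,w([[x,-106,z],[x,170,z],[x,2,z]]))*5-[1075,700]).round(0).tolist())
```

```text
tcp [[320.51716835 236.28800872]]
0 -0.3 70.0 [[297.0, 187.0], [296.0, 120.0], [299.0, 280.0]]
0.05 1.3 73.7 [[300.0, 189.0], [299.0, 120.0], [302.0, 283.0]]
0.1 3.1 77.3 [[303.0, 191.0], [302.0, 121.0], [304.0, 286.0]]
0.2 7.2 84.3 [[310.0, 194.0], [309.0, 121.0], [311.0, 292.0]]
0.3 12.0 90.9 [[319.0, 197.0], [319.0, 122.0], [319.0, 298.0]]
[[124.0, 176.0], [207.0, 176.0], [167.0, 15.0], [113.0, 15.0]]
0 [[599.0, 328.0], [99.0, 230.0], [404.0, 290.0]]
0.1 [[601.0, 320.0], [98.0, 222.0], [404.0, 282.0]]
0.2 [[603.0, 311.0], [98.0, 213.0], [405.0, 273.0]]
0.3 [[605.0, 301.0], [98.0, 202.0], [407.0, 262.0]]
```

View pics/t4.png

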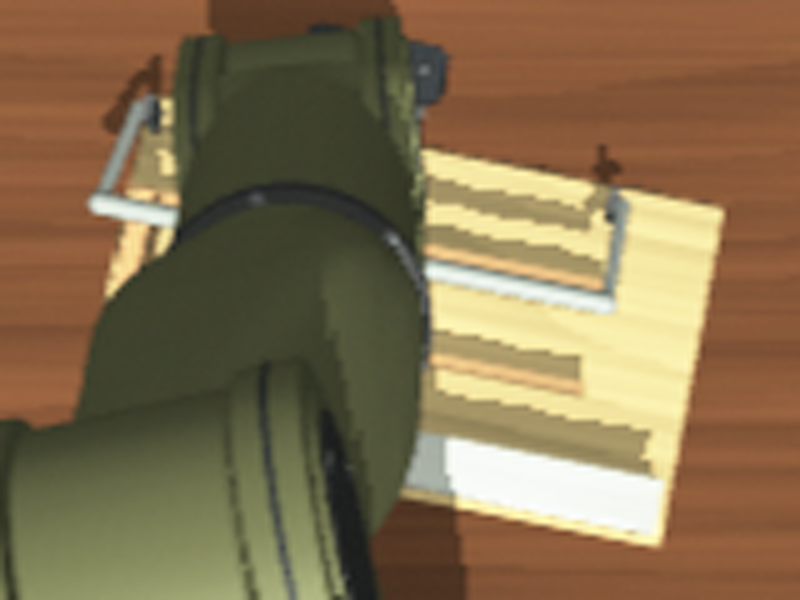

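Run:
```python
from h import *
d=snapshot("wrist"); s=get_state(); Rt=R.from_quat(s["eef_rot"])
for dx in(-9,0,9):
  for dz in (-40,-30,-19,-10,0): print(dx,dz,proj(d,s["tool_pos"]+Rt.apply(np.array([dx,0,dz])/1e3)).round(0))
crop(d,240,170,400,290,5,"pics/w4.png")
d=snapshot("scene")
print(((proj(d,s["tool_pos"])-[270,110])*6).round(0),((proj(d,w([[12,32,90],[12,62,90],[12,2,90]]))-[270,110])*6).round(0))
```

```text
-9 -40 [[321. 285.]]
-9 -30 [[321. 275.]]
-9 -19 [[321. 265.]]
-9 -10 [[321. 258.]]
-9 0 [[321. 250.]]
0 -40 [[321. 269.]]
0 -30 [[321. 259.]]
0 -19 [[321. 250.]]
0 -10 [[321. 243.]]
0 0 [[321. 236.]]
9 -40 [[321. 252.]]
9 -30 [[321. 243.]]
9 -19 [[321. 235.]]
9 -10 [[321. 228.]]
9 0 [[321. 222.]]
[[405. 447.]] [[404. 423.]
 [436. 400.]
 [372. 447.]]
```

View pics/w4.png

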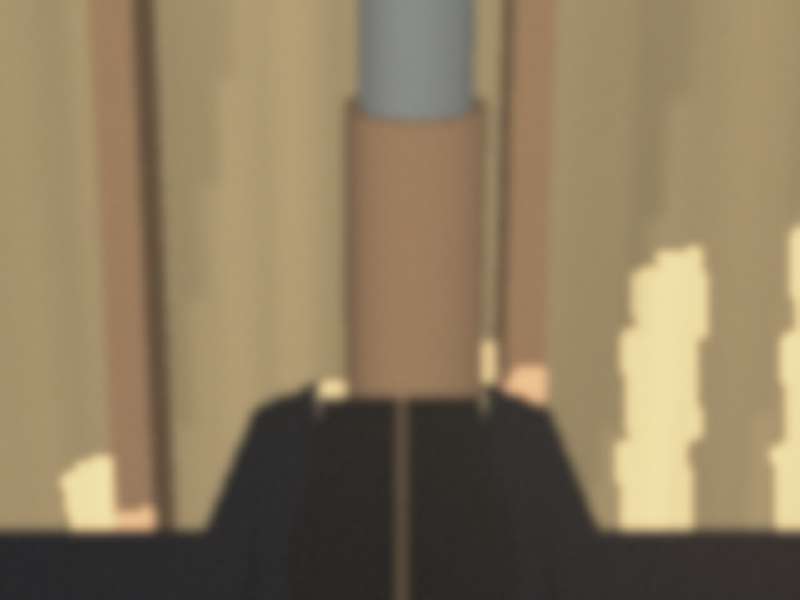

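```bash
python3 -m creep '[0,0,0,0,0,0,0,0,0,0,0,0,0,0,0,0,0,0,0,0,0,0,0,0,0,0,0,0,0,0]' 44
python3 -m creep '[-1,-1,12,0,0,0,-1,-1,12,0,0,0,0,0,0,0,0,0]' 
python3 s.py 13 32 50
python3 - <<'E'
from h import *
d=snapshot("wrist"); cv2.imwrite("pics/w5.png",d["color"][:,:,::-1])
d=snapshot("scene"); crop(d,270,110,400,240,6,"pics/s5.png")
E
```

```text
clock: 5.72
tool_pos: [0.5657, 0.0753, 0.0729]
eef_rot: [0.771, 0.637, 0.003, 0.003]
contact_force: [-0.3, 0.1, -0.5]
opening: 0.36
clock: 5.97
tool_pos: [0.5646, 0.074, 0.049]
eef_rot: [0.771, 0.637, 0.004, 0.003]
contact_force: [-0.2, -0.2, -0.1]
opening: 0.501
t5.97 car [12.2 31.3 49. ] turn [ 0.6 -0.1  0.1] open 44.1 F [-0.2 -0.2 -0.1] q7 -0.30
  delta tool mm [ 0.7  0.8 -1. ]
```

View pics/w5.png

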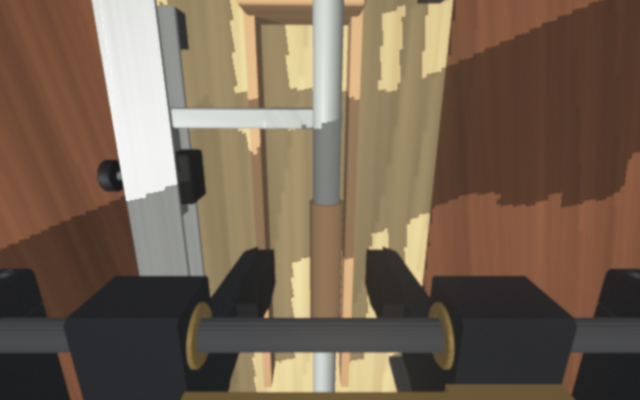

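View pics/s5.png

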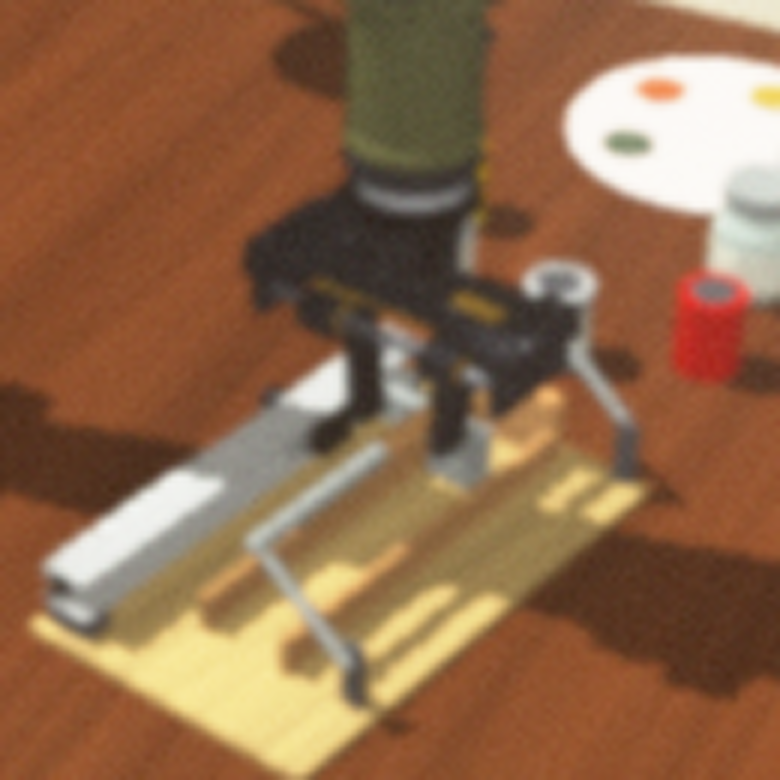

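```bash
python3 -m creep '[0,0,0,0,0,0,0,0,0,0,0,0,0,0,0,0,0,0,0,0,0,0,0,0,0,0,0,0,0,0]' 0 12
python3 -m creep '[0,0,0,0,0,0,0,0,0,0,0,0]'
python3 s.py 12 32 50
python3 - <<'E'
from h import *
d=snapshot("wrist"); cv2.imwrite("pics/w6.png",d["color"][:,:,::-1])
E
```

```text
clock: 6.48
tool_pos: [0.5676, 0.0746, 0.0528]
eef_rot: [0.771, 0.637, 0.007, 0.005]
contact_force: [-0.4, 0.3, -0.1]
opening: 0.141
clock: 6.65
tool_pos: [0.5675, 0.0746, 0.0529]
eef_rot: [0.771, 0.637, 0.007, 0.005]
contact_force: [1.0, -0.4, -1.2]
opening: 0.124
t6.65 car [15.  32.5 52.9] turn [ 0.9 -0.3  0.1] open 10.9 F [ 1.  -0.4 -1.2] q7 -0.30
  delta tool mm [-0.5 -3.   2.9]
```

View pics/w6.png

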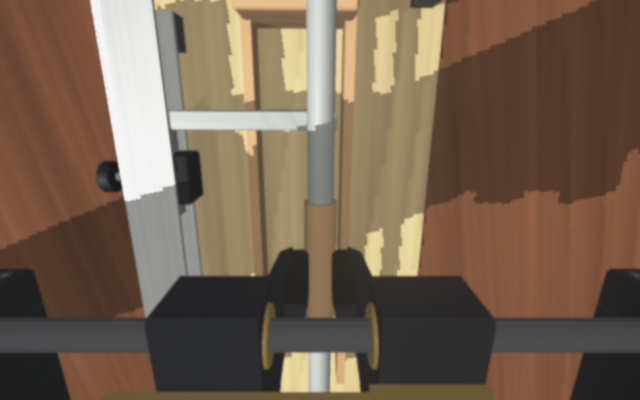

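Run:
```python
from h import *
d=snapshot("scene"); s=get_state(); Rt=R.from_quat(s["eef_rot"])
crop(d,290,130,390,210,8,"pics/s6.png")
for dz in (-60,-40,-20,0): print(dz,((proj(d,s["tool_pos"]+Rt.apply(np.array([0,0,dz])/1e3))-[290,130]+.5)*8).round(0))
dt=snapshot("wrist");crop(dt,240,200,400,320,5,"pics/w7.png")
```

```text
-60 [[388. 366.]]
-40 [[388. 405.]]
-20 [[387. 442.]]
0 [[386. 479.]]
```

View pics/s6.png

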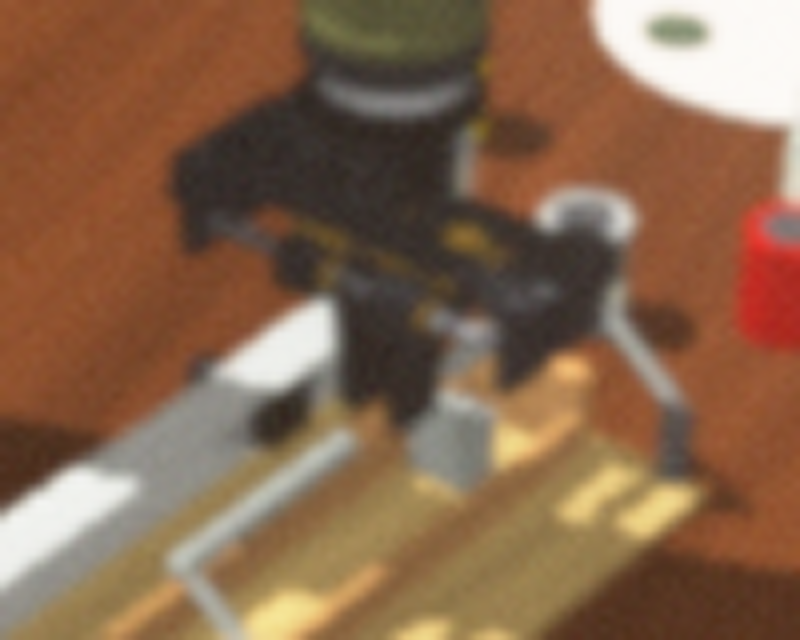

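View pics/w7.png

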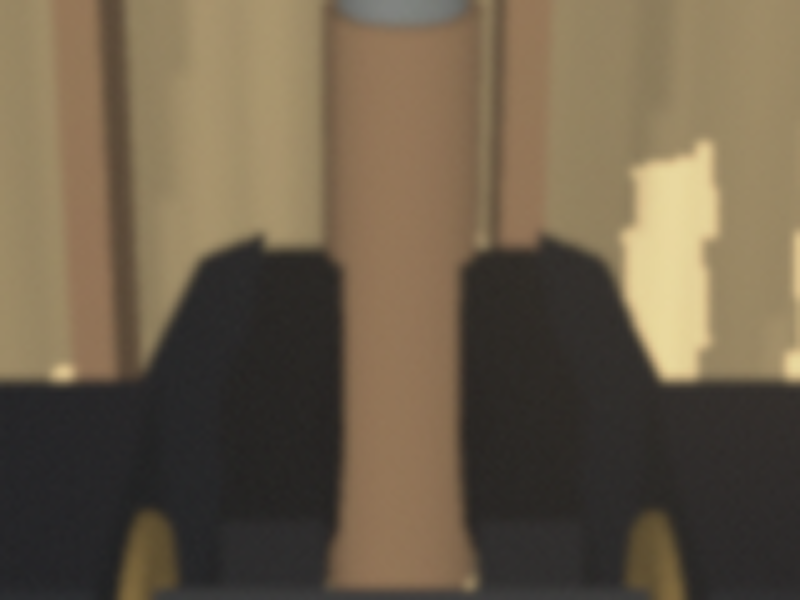

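```bash
python3 -m creep '[0,0,0,0,0,0,0,0,0,0,0,0,0,0,0,0,0,0,0,0,0,0,0,0,0,0,0,0,0,0]' 44
python3 -m creep '[0,-1,9,0.6,0,0,0,-1,9,0,0,0,0,0,0,0,0,0]' 
python3 s.py 13 32 35
python3 -m creep '[0,0,0,0,0,0,0,0,0,0,0,0,0,0,0,0,0,0,0,0,0,0,0,0,0,0,0,0,0,0]' 0 12
python3 -m creep '[0,0,0,0,0,0,0,0,0,0,0,0]'
python3 s.py 12 32 35
```

```text
clock: 7.22
tool_pos: [0.5678, 0.0746, 0.0532]
eef_rot: [0.771, 0.637, 0.007, 0.005]
contact_force: [-0.5, -0.1, 0.1]
opening: 0.476
clock: 7.47
tool_pos: [0.5663, 0.0753, 0.0339]
eef_rot: [0.771, 0.637, 0.004, 0.001]
contact_force: [-0.6, -0.2, -0.6]
opening: 0.498
t7.47 car [13.6 32.9 33.9] turn [ 0.4 -0.3  0.1] open 43.9 F [-0.6 -0.2 -0.6] q7 -0.29
  delta tool mm [-0.9 -0.6 -1.1]
clock: 7.88
tool_pos: [0.5663, 0.0749, 0.0325]
eef_rot: [0.771, 0.637, 0.004, 0.001]
contact_force: [7.5, -2.0, -6.7]
opening: 0.145
clock: 8.05
tool_pos: [0.5673, 0.0747, 0.0326]
eef_rot: [0.771, 0.636, 0.004, 0.001]
contact_force: [-1.3, 0.2, -1.6]
opening: 0.121
t8.05 car [14.7 32.5 32.6] turn [ 0.4 -0.3  0. ] open 10.7 F [-1.3  0.2 -1.6] q7 -0.29
  delta tool mm [-0.5 -2.7 -2.4]
```

```bash
cat > arc.py <<'E'
import numpy as np,sys
a0,a1,n=float(sys.argv[1]),float(sys.argv[2]),int(sys.argv[3])
A=np.linspace(a0,a1,n+1)+.379; x=75-81*np.cos(A); z=40+81*np.sin(A)
for i in range(n): print("a%.2f dx %.0f tz %.0f"%(A[i+1]-.379,x[i+1]-x[i],-(z[i+1]-z[i])), "abs",x[i+1].round(0),z[i+1].round(0))
E
python3 arc.py .3 1.86 10
```

```text
a0.46 dx 9 tz -9 abs 21.0 100.0
a0.61 dx 10 tz -8 abs 31.0 108.0
a0.77 dx 11 tz -6 abs 42.0 114.0
a0.92 dx 12 tz -4 abs 54.0 118.0
a1.08 dx 12 tz -2 abs 66.0 120.0
a1.24 dx 13 tz -0 abs 79.0 121.0
a1.39 dx 13 tz 2 abs 91.0 119.0
a1.55 dx 12 tz 3 abs 103.0 116.0
a1.70 dx 11 tz 5 abs 115.0 111.0
a1.86 dx 10 tz 7 abs 125.0 104.0
```

```bash
python3 -m creep '[0,9,-9,0,0,0,0,10,-8,0,0,0,0,0,0,0,0,0]' - 20
python3 s.py 31 32 51
```

```text
clock: 8.3
tool_pos: [0.5808, 0.0719, 0.0476]
eef_rot: [0.771, 0.637, -0.0, -0.002]
contact_force: [2.3, -1.2, -0.9]
opening: 0.122
t8.30 car [28.5 32.3 47.6] turn [-0.2 -0.2  0.1] open 10.8 F [ 2.3 -1.2 -0.9] q7 -0.29
  delta tool mm [-0.3  2.5 -3.4]
```

```bash
python3 -m creep '[0,11,-8,0,0,0,0,11,-6,0,0,0,0,11,-4,0,0,0,0,0,0,0,0,0]'
python3 s.py 55 32 61
python3 -m creep '[0,11,-3,0,0,0,0,12,-1,0,0,0,0,12,0,0,0,0,0,0,0,0,0,0]'
python3 s.py 92 32 62
```

```text
clock: 8.63
tool_pos: [0.6028, 0.0672, 0.0612]
eef_rot: [0.77, 0.638, -0.008, -0.009]
contact_force: [2.2, -0.0, 0.2]
opening: 0.125
t8.63 car [51.  31.9 61.2] turn [-1.4  0.   0.2] open 11.0 F [ 2.2 -0.   0.2] q7 -0.28
  delta tool mm [0.1 4.  0.1]
clock: 8.97
tool_pos: [0.6261, 0.0625, 0.0637]
eef_rot: [0.77, 0.638, -0.015, -0.016]
contact_force: [3.8, 0.2, -4.2]
opening: 0.122
t8.97 car [74.8 31.7 63.7] turn [-2.6  0.2  0.3] open 10.7 F [ 3.8  0.2 -4.2] q7 -0.27
  delta tool mm [ 0.3 17.3  0.9]
```

```bash
python3 -m creep '[0,13,1,-1,0,0,0,13,1,-1,0,0,0,13,3,-1,0,0,0,12,4,0,0,0,0,0,0,0,0,0]'
python3 s.py 116 32 53
```

```text
clock: 9.38
tool_pos: [0.6665, 0.0542, 0.0504]
eef_rot: [0.769, 0.639, -0.005, -0.001]
contact_force: [2.2, -0.9, 0.3]
opening: 0.113
t9.38 car [116.   31.3  50.4] turn [-0.4  0.4  0.4] open 9.9 F [ 2.2 -0.9  0.3] q7 -0.26
  delta tool mm [ 0.7 -0.  -2.6]
```

```bash
python3 -m creep '[0,8,5,0,0,0,0,0,0,0,0,0]'
python3 s.py 126 32 46
python3 -m creep '[0,0,0,0,0,0,0,0,0,0,0,0,0,0,0,0,0,0,0,0,0,0,0,0]' 44
python3 -m creep '[0,0,-30,0,0,0,0,0,-30,0,0,0,0,0,-30,0,0,0,0,0,0,0,0,0]' 
python3 -m creep '[0,-38,0,0,0,0,0,-38,0,0,0,0,0,-38,0,0,0,0,0,-38,0,0,0,0,0,-38,0,0,0,0]' 
python3 s.py -90 -123 100
python3 - <<'E'
from h import *
d=snapshot("top");crop(d,215,140,375,260,5,"pics/t5.png")
d=snapshot("scene"); crop(d,250,110,410,250,5,"pics/s7.png")
E
```

```text
clock: 9.55
tool_pos: [0.6742, 0.0527, 0.0449]
eef_rot: [0.769, 0.639, -0.005, -0.0]
contact_force: [1.9, -0.3, -2.4]
opening: 0.11
t9.55 car [123.9  31.3  44.9] turn [-0.4  0.4  0.4] open 9.7 F [ 1.9 -0.3 -2.4] q7 -0.26
  delta tool mm [ 0.7  2.1 -1.1]
clock: 9.88
tool_pos: [0.6748, 0.0529, 0.0457]
eef_rot: [0.769, 0.639, -0.003, 0.001]
contact_force: [0.2, 0.1, -0.2]
opening: 0.387
clock: 10.22
tool_pos: [0.6733, 0.0536, 0.1377]
eef_rot: [0.769, 0.64, -0.005, 0.0]
contact_force: [1.9, -0.6, 1.1]
opening: 0.5
clock: 10.63
tool_pos: [0.4922, 0.087, 0.1401]
eef_rot: [0.77, 0.637, 0.005, 0.008]
contact_force: [0.3, 0.5, 0.4]
opening: 0.5
t10.63 car [-61.3  30.3 140.1] turn [1.  0.1 0.2] open 44.1 F [0.3 0.5 0.4] q7 -0.36
  delta tool mm [-153.1  -29.9   39.9]
```

View pics/s7.png

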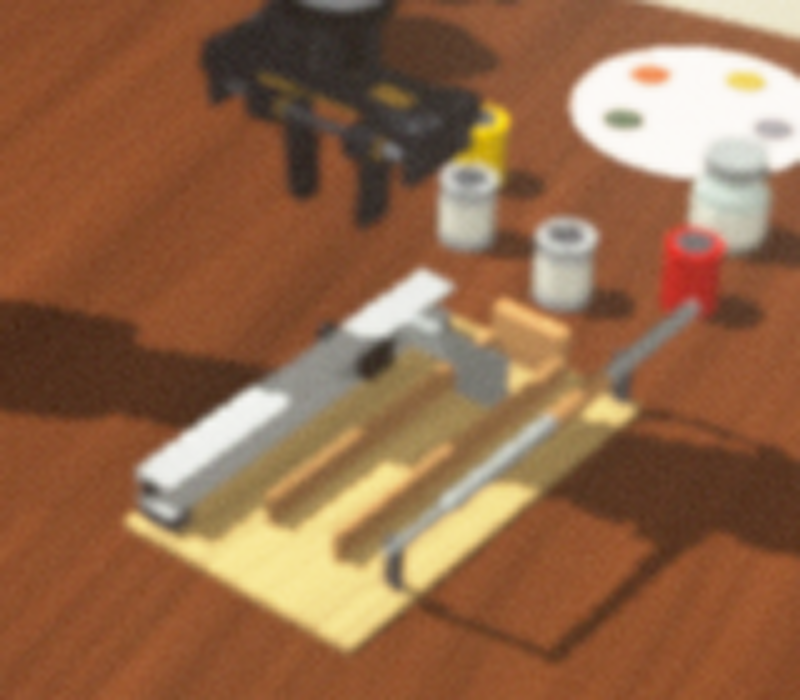

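View pics/t5.png

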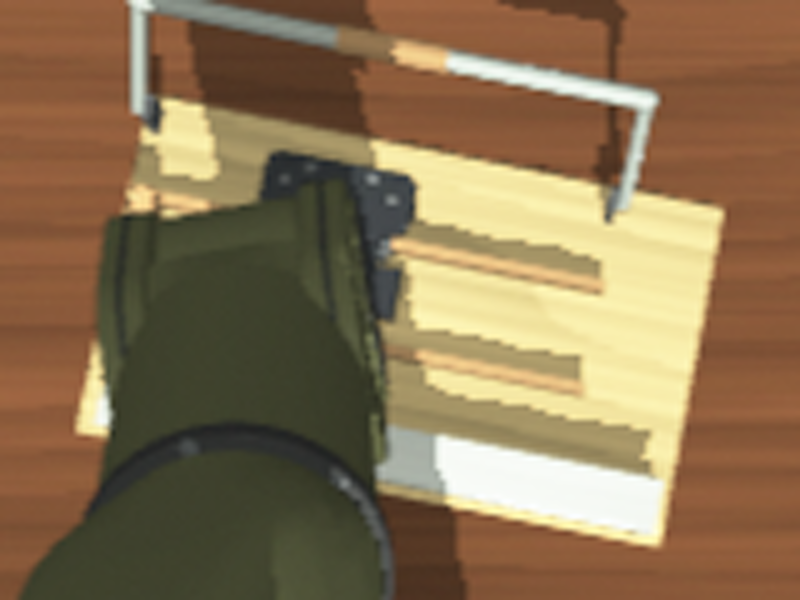

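Run:
```python
from h import *
d=snapshot("top")
for a in (1.2,1.5,1.7,1.8,1.9):
    x,z=75-81*np.cos(.379+a),40+81*np.sin(.379+a)
    print(a,(proj(d,w([[x,-106,z],[x,170,z],[x,2,z]]))*5-[1075,700]).round(0).tolist())
```

```text
1.2 [[631.0, 176.0], [114.0, 75.0], [429.0, 137.0]]
1.5 [[639.0, 133.0], [125.0, 33.0], [438.0, 94.0]]
1.7 [[643.0, 108.0], [132.0, 9.0], [443.0, 69.0]]
1.8 [[645.0, 97.0], [136.0, -1.0], [446.0, 59.0]]
1.9 [[647.0, 88.0], [140.0, -11.0], [448.0, 49.0]]
```

Run:
```python
from h import *
d=snapshot("wrist"); cv2.imwrite("pics/w8.png",cv2.resize(d["color"][:250,80:480,::-1],None,fx=2,fy=2,interpolation=cv2.INTER_CUBIC))
```

```text
(no output)
```

View pics/w8.png

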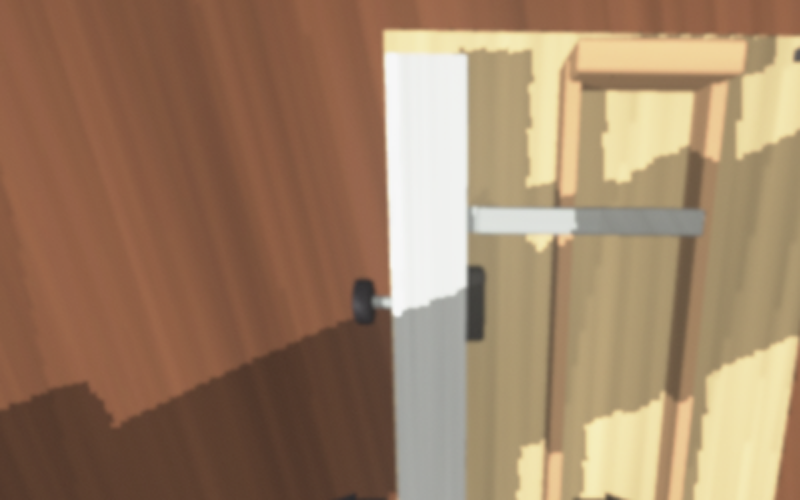

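Run:
```python
from h import *
from scipy.optimize import least_squares
d=snapshot("wrist")
o=np.array([[385,54],[467,54],[703,209],[701,235],[385,32]])/2.+[79.75,-.25]
X=np.array([[-102,155.5,48],[-72,155.5,48],[21,101,55],[21,91,55],[-107.5,171.5,6]])/1e3
def f(p): return (proj(d,R.from_euler('z',p[2]).apply(X)+[p[0],p[1],0])-o).ravel()
print(f(P).reshape(-1,2).round(1))
r=least_squares(f,P); print(r.x,(c([r.x[0],r.x[1],0])),r.fun.reshape(-1,2).round(1))
def g(p): return (proj(d,R.from_euler('z',p[2]).apply(X)+[p[0],p[1],p[3]])-o).ravel()
r=least_squares(g,[*P,0]); print(r.x,(c([r.x[0],r.x[1],0])),r.fun.reshape(-1,2).round(1))
```

```text
[[-8.9  6. ]
 [-9.6  6.3]
 [-7.7  5.5]
 [-7.9  5.7]
 [-9.2  5.4]]
[ 0.5533203   0.04831288 -0.19642591] [6.0463788  3.90712206 0.        ] [[-0.1 -0.5]
 [-0.5  0. ]
 [ 1.1  0.4]
 [ 0.7  0.7]
 [-1.3 -0.4]]
[ 0.55359771  0.04861362 -0.19658496 -0.00289865] [6.26137126 4.25523562 0.        ] [[ 0.7 -0.2]
 [-0.2  0.3]
 [ 0.2 -0.1]
 [-0.2  0.1]
 [-0.6 -0. ]]
```

```bash
sed -i 's/^P=.*/P=np.array([0.54664,0.04563,-0.1918]); P[:2]+=R.from_euler("z",P[2]).apply([.0035,.002,0])[:2]/' h.py
python3 -m creep '[0,-35,0,0,0,0,0,-35,0,1,0,0,0,-35,20,0,0,0,0,0,30,0,0,0,0,0,30,0,0,0]' 0
python3 s.py -170 60 0
python3 -m creep '[0,0,25,0,0,0,0,0,20,0,0,0,0,0,0,0,0,0]'
python3 s.py -170 60 0
```

```text
clock: 11.3
tool_pos: [0.4102, 0.1099, 0.0616]
eef_rot: [0.772, 0.635, 0.015, 0.009]
contact_force: [0.4, 0.7, 0.3]
opening: 0.147
t11.30 car [-149.6   35.1   61.6] turn [ 1.9 -0.7 -0.2] open 13.0 F [0.4 0.7 0.3] q7 -0.42
  delta tool mm [ 24.1 -22.4  61.2]
clock: 11.55
tool_pos: [0.422, 0.1125, 0.0257]
eef_rot: [0.773, 0.634, 0.007, 0.005]
contact_force: [-0.8, 0.7, -0.7]
opening: 0.005
t11.55 car [-138.7   39.9   25.7] turn [ 0.9 -0.3 -0.3] open 0.4 F [-0.8  0.7 -0.7] q7 -0.16
  delta tool mm [ 19.8 -31.8  25.3]
```

```bash
python3 -m creep '[-10,-30,-10,0,0,0,0,0,0,0,0,0]'
python3 s.py -170 30 0; python3 -c "
from plant import get_state;print(get_state()['q'].round(2))"
```

```text
clock: 11.72
tool_pos: [0.4146, 0.1116, 0.0311]
eef_rot: [0.773, 0.634, 0.006, 0.004]
contact_force: [0.0, 0.6, -0.1]
opening: 0.005
t11.72 car [-145.7   37.6   31.1] turn [ 0.8 -0.2 -0.3] open 0.4 F [ 0.   0.6 -0.1] q7 0.04
  delta tool mm [ -7.9 -24.7  30.7]
[-0.4   0.8   0.04  2.29 -0.61  0.04  0.04]
```

```bash
python3 -m creep '[-10,20,-35,0,0,0,-10,35,-35,0,0,0,-15,35,-35,0,0,0,-15,35,0,0,0,0,-15,35,0,0,0,0]'
python3 s.py 0 -40 40
```

```text
clock: 12.13
tool_pos: [0.5532, 0.0192, 0.1353]
eef_rot: [0.771, 0.637, -0.0, 0.007]
contact_force: [0.4, 1.3, -0.8]
opening: 0.006
t12.13 car [  8.  -26.7 135.3] turn [0.6 0.5 0.2] open 0.5 F [ 0.4  1.3 -0.8] q7 0.09
  delta tool mm [-12.4  -9.   95.3]
```

```bash
python3 -m creep '[-6,-4,35,0.5,0.5,0,-6,-5,35,0,0,0,0,0,25,0,0,0,0,0,0,0,0,0]'
python3 s.py 0 -40 0
```

```text
clock: 12.47
tool_pos: [0.5655, -0.0068, 0.046]
eef_rot: [0.774, 0.633, 0.008, 0.019]
contact_force: [-0.4, 0.2, -0.9]
opening: 0.001
t12.47 car [ 25.  -49.9  46. ] turn [ 2.2  0.6 -0.5] open 0.1 F [-0.4  0.2 -0.9] q7 0.18
  delta tool mm [ 10.1 -26.8  44.9]
```

```bash
python3 -m creep '[10,-26,0,2.2,0.6,-0.5,0,0,0,0,0,0]'
python3 s.py 0 -40 0
python3 -m creep '[0,0,10,0,0,0,0,0,10,0,0,0,0,0,10,0,0,0,0,0,0,0,0,0]'
python3 s.py 0 -40 0
```

```text
clock: 12.63
tool_pos: [0.5428, 0.0057, 0.0457]
eef_rot: [0.773, 0.635, -0.002, 0.002]
contact_force: [-0.4, 0.3, 0.7]
opening: 0.003
t12.63 car [  0.4 -41.9  45.7] turn [ 0.   0.3 -0.2] open 0.2 F [-0.4  0.3  0.7] q7 0.18
  delta tool mm [ 2.1 -0.4 45.7]
clock: 12.97
tool_pos: [0.5486, 0.0041, 0.0175]
eef_rot: [0.773, 0.635, 0.001, 0.007]
contact_force: [-0.8, -0.3, -1.0]
opening: 0.009
t12.97 car [  6.3 -42.4  17.5] turn [ 0.7  0.4 -0.2] open 0.8 F [-0.8 -0.3 -1. ] q7 0.20
  delta tool mm [ 2.5 -6.5 17.4]
```

```bash
python3 -m creep '[1,-8,10,0.5,0,0,0,-2,10,0,0,0,0,-2,10,0,0,0,0,0,0,0,0,0]'
python3 s.py 0 -40 -25
python3 -m creep '[0,-1,3,0,0,0,0,-1,3,0,0,0,0,0,3,0,0,0,0,0,0,0,0,0]'
python3 s.py 0 -40 -25
```

```text
clock: 13.3
tool_pos: [0.5369, 0.0072, -0.0152]
eef_rot: [0.773, 0.635, -0.002, 0.004]
contact_force: [-0.6, 0.1, -0.4]
opening: 0.004
t13.30 car [ -5.7 -41.6 -15.2] turn [ 0.2  0.4 -0.2] open 0.4 F [-0.6  0.1 -0.4] q7 0.22
  delta tool mm [1.7 5.7 9.9]
clock: 13.63
tool_pos: [0.5344, 0.0075, -0.0251]
eef_rot: [0.773, 0.635, -0.002, 0.003]
contact_force: [0.2, -0.1, -0.5]
opening: 0.007
t13.63 car [ -8.3 -41.8 -25.1] turn [ 0.2  0.4 -0.2] open 0.6 F [ 0.2 -0.1 -0.5] q7 0.22
  delta tool mm [ 1.8  8.3 -0.1]
```

Confirmed: the reported TCP lies below the real tips. Touch down slowly.

```bash
python3 -m creep '[0,8,2,0,0,0,0,0,2,0,0,0,0,0,1,0,0,0]'
python3 -m creep '[0,0,2,0,0,0,0,0,0,0,0,0]'
python3 -m creep '[0,0,2,0,0,0,0,0,0,0,0,0]'
python3 s.py 0 -40 -25
```

```text
clock: 13.88
tool_pos: [0.5439, 0.0057, -0.0298]
eef_rot: [0.773, 0.635, -0.001, 0.004]
contact_force: [-0.5, -0.6, -0.1]
opening: 0.005
clock: 14.05
tool_pos: [0.5447, 0.0055, -0.0319]
eef_rot: [0.773, 0.635, -0.001, 0.005]
contact_force: [-0.6, 0.3, -0.5]
opening: 0.005
clock: 14.22
tool_pos: [0.5452, 0.0055, -0.0317]
eef_rot: [0.773, 0.635, -0.0, 0.005]
contact_force: [-0.3, 0.5, 0.1]
opening: 0.004
t14.22 car [  2.7 -41.7 -31.7] turn [ 0.4  0.3 -0.2] open 0.4 F [-0.3  0.5  0.1] q7 0.22
  delta tool mm [ 1.6 -2.7 -6.7]
```

```bash
python3 -m creep '[0,0,4,0,0,0,0,0,0,0,0,0]'
python3 -m creep '[0,0,4,0,0,0,0,0,0,0,0,0]'
python3 -m creep '[0,0,4,0,0,0]'
python3 -c "
from plant import get_state;print(get_state()['q'].round(2))"
```

```text
clock: 14.38
tool_pos: [0.546, 0.0055, -0.0311]
eef_rot: [0.773, 0.634, 0.002, 0.005]
contact_force: [0.2, -0.1, 0.3]
opening: 0.006
clock: 14.55
tool_pos: [0.5471, 0.0054, -0.0314]
eef_rot: [0.773, 0.634, 0.003, 0.006]
contact_force: [0.2, -0.1, 0.0]
opening: 0.005
clock: 14.63
tool_pos: [0.5477, 0.0055, -0.0326]
eef_rot: [0.773, 0.634, 0.004, 0.006]
contact_force: [-9.3, 2.7, 66.3]
opening: 0.009
[-0.19  0.98  0.15  1.95 -0.54  0.24  0.23]
```

```bash
python3 -m creep '[0,0,-20,0,0,0,10,-5,-35,0,0,0,20,-10,-30,0,0,0,20,-15,0,0,0,0,20,-20,0,0,0,0]' 70
sed -i 's/s=get_state(); Rt=R.from_quat(s\["eef_rot"\]); p=c(s\["tool_pos"\])/s=get_state(); Rt=R.from_quat(s["eef_rot"]); s["tool_pos"]=s["tool_pos"]-Rt.apply([0,0,.038]); p=c(s["tool_pos"])/' h.py
python3 s.py -92 61 75
```

```text
clock: 15.05
tool_pos: [0.5153, 0.0783, 0.0553]
eef_rot: [0.778, 0.628, 0.006, 0.01]
contact_force: [0.6, 1.0, 0.9]
opening: 0.359
t15.05 car [-41.3  24.2  93.3] turn [ 1.3  0.2 -1.2] open 31.7 F [0.6 1.  0.9] q7 0.09
  delta tool mm [ 35.8 -51.8  17. ]
```

```bash
python3 -m creep '[18,-26,0,1,0,-1.2,18,-26,0,0,0,0,0,0,8,0,0,0,0,0,0,0,0,0]' 70
python3 s.py -92 61 65
python3 - <<'E'
from h import *
d=snapshot("wrist"); cv2.imwrite("pics/w9.png",d["color"][:,:,::-1])
s=get_state(); print(proj(d,w([[-120,61,34],[-64,61,34]])))
E
```

```text
clock: 15.38
tool_pos: [0.4669, 0.1327, 0.0461]
eef_rot: [0.768, 0.641, 0.001, 0.001]
contact_force: [1.6, -0.2, -0.6]
opening: 0.661
t15.38 car [-98.5  68.3  84.1] turn [0.2 0.  0.7] open 58.2 F [ 1.6 -0.2 -0.6] q7 0.05
  delta tool mm [-7.4  6.4 19.1]
[[286.3947687  239.24210205]
 [374.37337048 240.01918697]]
```

View pics/w9.png

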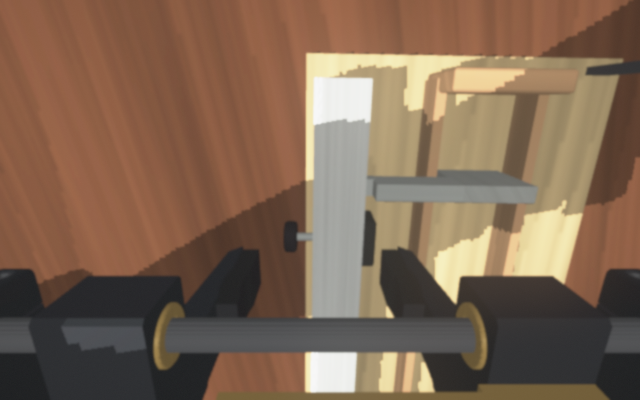

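```bash
python3 -m creep '[-7,6,10,0,0,0.7,0,0,10,0,0,0,0,0,0,0,0,0]' 72
python3 s.py -92 61 16
python3 -m creep '[0,0,10,0,0,0,0,0,0,0,0,0]' 
python3 s.py -92 61 16
```

```text
clock: 15.68
tool_pos: [0.4732, 0.1235, 0.0254]
eef_rot: [0.772, 0.635, 0.001, 0.001]
contact_force: [-0.8, -0.4, -0.4]
opening: 0.819
t15.68 car [-90.6  60.4  63.4] turn [ 0.2 -0.  -0.1] open 72.1 F [-0.8 -0.4 -0.4] q7 0.07
  delta tool mm [ 0.5 -1.6 47.4]
clock: 15.85
tool_pos: [0.4742, 0.1218, 0.0148]
eef_rot: [0.773, 0.634, 0.001, 0.002]
contact_force: [0.9, 0.6, -0.7]
opening: 0.817
t15.85 car [-89.3  59.   52.8] turn [ 0.2  0.  -0.3] open 72.0 F [ 0.9  0.6 -0.7] q7 0.07
  delta tool mm [ 2.  -2.9 36.8]
```

```bash
python3 -m creep '[2,-4,9,0,0,0.3,0.5,-1.5,9,0,0,0,0.5,-1.5,9,0,0,0,0,0,0,0,0,0]' 
python3 s.py -92 61 16
```

```text
clock: 16.18
tool_pos: [0.4701, 0.1244, -0.012]
eef_rot: [0.776, 0.63, 0.002, 0.003]
contact_force: [-0.3, 0.0, -0.1]
opening: 0.816
t16.18 car [-93.9  60.7  26. ] turn [ 0.4  0.  -0.9] open 71.8 F [-0.3  0.  -0.1] q7 0.08
  delta tool mm [ 0.3  1.9 10. ]
```

```bash
python3 -m creep '[0,1,9,0,0,0.9,0,0,0,0,0,0]' 
python3 s.py -92 61 16
python3 -m creep '[0,0,0,0,0,0,0,0,0,0,0,0,0,0,0,0,0,0,0,0,0,0,0,0,0,0,0,0,0,0]' 0 14
python3 s.py -92 61 16
python3 -m creep '[0,0,0,0,0,0,0,0,0,0,0,0]'
python3 s.py -92 61 16
```

```text
clock: 16.35
tool_pos: [0.4721, 0.1236, -0.0209]
eef_rot: [0.782, 0.623, 0.002, 0.003]
contact_force: [0.0, -0.1, 0.0]
opening: 0.818
t16.35 car [-91.9  60.4  17.1] turn [ 0.4  0.  -1.9] open 72.1 F [ 0.  -0.1  0. ] q7 0.08
  delta tool mm [ 0.6 -0.1  1.1]
clock: 16.77
tool_pos: [0.4749, 0.1229, -0.0205]
eef_rot: [0.782, 0.623, 0.004, 0.005]
contact_force: [-2.5, 1.1, -2.9]
opening: 0.558
t16.77 car [-89.1  60.2  17.5] turn [ 0.7  0.  -2. ] open 49.2 F [-2.5  1.1 -2.9] q7 0.08
  delta tool mm [ 0.7 -2.9  1.5]
clock: 16.93
tool_pos: [0.4748, 0.1229, -0.0205]
eef_rot: [0.782, 0.623, 0.004, 0.005]
contact_force: [1.6, 0.2, -4.6]
opening: 0.557
t16.93 car [-89.2  60.2  17.5] turn [ 0.7  0.  -2. ] open 49.1 F [ 1.6  0.2 -4.6] q7 0.08
  delta tool mm [ 0.7 -2.9  1.5]
```

```bash
python3 -m creep '[-5,0,0,0,0,-1,-10,0,0,0,0,-1,-10,0,0,0,0,0,0,0,0,0,0,0]' - 16
python3 s.py -89 -124 17.5
```

```text
clock: 17.27
tool_pos: [0.4701, 0.0988, -0.0205]
eef_rot: [0.77, 0.638, 0.005, 0.004]
contact_force: [1.2, -3.2, -5.2]
opening: 0.555
t17.27 car [-89.3  35.5  17.5] turn [ 0.7 -0.1  0.3] open 48.9 F [ 1.2 -3.2 -5.2] q7 0.13
  delta tool mm [-159.5   -0.4   -0.4]
```

Sliding (−25 mm at ~3 N). Continue.

```bash
python3 -m creep '[-15,0,0,0,0,0,-15,0,0,0,0,0,-15,0,0,0,0,0,-15,0,0,0,0,0,0,0,0,0,0,0]'
python3 s.py -89 -124 17.5
```

```text
clock: 17.68
tool_pos: [0.4577, 0.0395, -0.0202]
eef_rot: [0.766, 0.642, 0.001, -0.001]
contact_force: [1.5, -2.6, 1.5]
opening: 0.553
t17.68 car [-89.7 -25.1  17.8] turn [ 0.  -0.2  0.9] open 48.7 F [ 1.5 -2.6  1.5] q7 0.63
  delta tool mm [-98.9  -1.   -0. ]
```

```bash
python3 -m creep '[-12,0,0,0,0,0.5,-12,0,0,0,0,0,-12,0,0,0,0,0,0,0,0,0,0,0]'
python3 s.py -89 -124 17.5;  python3 -c "
from plant import get_state;print(get_state()['q'].round(2))"
```

```text
clock: 18.02
tool_pos: [0.4506, 0.0073, -0.0199]
eef_rot: [0.772, 0.635, -0.001, -0.007]
contact_force: [-0.2, -1.9, -0.6]
opening: 0.554
t18.02 car [-90.  -58.2  18.1] turn [-0.7 -0.4 -0.1] open 48.8 F [-0.2 -1.9 -0.6] q7 0.69
  delta tool mm [-65.8   1.1   0.2]
[-0.13  0.92  0.03  2.21 -1.    0.04  0.69]
```

```bash
python3 -m creep '[-8,0,0,0,0,0,-8,0,0,0,0,0,-8,0,0,0,0,0,0,0,0,0,0,0]'
python3 s.py -89 -124 17.5;  python3 -c "
from plant import get_state;print(get_state()['q'].round(2))"
```

```text
clock: 18.35
tool_pos: [0.4461, -0.0141, -0.0197]
eef_rot: [0.773, 0.635, -0.002, -0.01]
contact_force: [-0.7, -2.5, -7.2]
opening: 0.553
t18.35 car [-90.1 -80.2  18.3] turn [-1.1 -0.6 -0.2] open 48.7 F [-0.7 -2.5 -7.2] q7 0.74
  delta tool mm [-43.8   1.3   0.4]
[-0.08  0.92  0.03  2.22 -1.    0.04  0.74]
```

```bash
python3 -m creep '[-8,0,0,0,0,0,-8,0,0,0,0,0,-8,0,0,0,0,0,0,0,0,0,0,0]'
python3 s.py -89 -124 17.5;  python3 -c "
from plant import get_state;print(get_state()['q'].round(2))"
```

```text
clock: 18.68
tool_pos: [0.4409, -0.0389, -0.0195]
eef_rot: [0.773, 0.634, -0.003, -0.012]
contact_force: [-2.2, -1.0, -10.2]
opening: 0.553
t18.68 car [ -90.3 -105.5   18.5] turn [-1.3 -0.6 -0.2] open 48.7 F [ -2.2  -1.  -10.2] q7 0.80
  delta tool mm [-18.5   1.4   0.7]
[-0.02  0.92  0.03  2.22 -1.    0.04  0.8 ]
```

```bash
python3 -m creep '[-8,0,0,0,0,0,-6,0,0,0,0,0,0,0,0,0,0,0]'
python3 s.py -89 -124 17.5
python3 -m creep '[-3,0,0,0,0,0,0,0,0,0,0,0]'
python3 s.py -89 -124 17.5
```

```text
clock: 18.93
tool_pos: [0.4378, -0.0542, -0.0195]
eef_rot: [0.773, 0.634, -0.004, -0.013]
contact_force: [-0.9, 0.8, -12.3]
opening: 0.556
t18.93 car [ -90.4 -121.2   18.5] turn [-1.4 -0.6 -0.3] open 49.0 F [ -0.9   0.8 -12.3] q7 0.83
  delta tool mm [-2.9  1.4  0.9]
clock: 19.1
tool_pos: [0.437, -0.058, -0.0195]
eef_rot: [0.773, 0.634, -0.004, -0.013]
contact_force: [-1.9, -1.5, -12.5]
opening: 0.554
t19.10 car [ -90.4 -125.    18.5] turn [-1.4 -0.6 -0.3] open 48.8 F [ -1.9  -1.5 -12.5] q7 0.84
  delta tool mm [1.  1.4 1. ]
```

```bash
python3 -m creep '[-1,0,0,0,0,0,0,0,0,0,0,0]'
python3 s.py -89 -124 17.5
python3 -m creep '[0,0,0,0,0,0,0,0,0,0,0,0,0,0,0,0,0,0]' 53
python3 -m creep '[0,0,0,0,0,0,0,0,0,0,0,0,0,0,0,0,0,0]' 72
python3 s.py -89 -124 17.5
```

```text
clock: 19.27
tool_pos: [0.4369, -0.0588, -0.0194]
eef_rot: [0.773, 0.634, -0.004, -0.013]
contact_force: [-0.4, 1.7, -11.3]
opening: 0.555
t19.27 car [ -90.4 -125.9   18.5] turn [-1.4 -0.6 -0.2] open 48.9 F [ -0.4   1.7 -11.3] q7 0.84
  delta tool mm [1.9 1.4 1. ]
clock: 19.52
tool_pos: [0.4348, -0.0585, -0.0189]
eef_rot: [0.774, 0.634, -0.005, -0.014]
contact_force: [-1.2, 1.2, -5.7]
opening: 0.605
clock: 19.77
tool_pos: [0.4356, -0.0599, -0.0176]
eef_rot: [0.774, 0.633, -0.004, -0.012]
contact_force: [-0.5, -0.7, 0.5]
opening: 0.803
t19.77 car [ -91.4 -127.1   20.4] turn [-1.4 -0.5 -0.5] open 70.8 F [-0.5 -0.7  0.5] q7 0.84
  delta tool mm [3.1 2.4 2.8]
```

Rise and look.

```bash
python3 -m creep '[0,0,-15,0,0,0,0,0,-20,0,0,0,0,0,-25,0,0,0,0,0,-30,0,0,0,0,0,-30,0,0,0]'
python3 s.py
python3 - <<'E'
from h import *
d=snapshot("wrist"); cv2.imwrite("pics/w10.png",d["color"][:,:,::-1])
d=snapshot("top");crop(d,215,140,375,260,5,"pics/t6.png")
d=snapshot("scene"); crop(d,250,110,410,250,5,"pics/s8.png")
print(((proj(d,w([[-120,-123,34],[-64,-123,34],[0,-83,55]]))-[250,110])*5).round(0))
E
```

```text
clock: 20.18
tool_pos: [0.4406, -0.0644, 0.105]
eef_rot: [0.776, 0.63, -0.004, -0.011]
contact_force: [1.4, -0.3, 0.5]
opening: 0.816
t20.18 car [ -85.8 -130.6  143. ] turn [-1.2 -0.5 -0.9] open 71.9 F [ 1.4 -0.3  0.5] q7 0.69
[[150. 449.]
 [211. 482.]
 [322. 467.]]
```

View pics/s8.png

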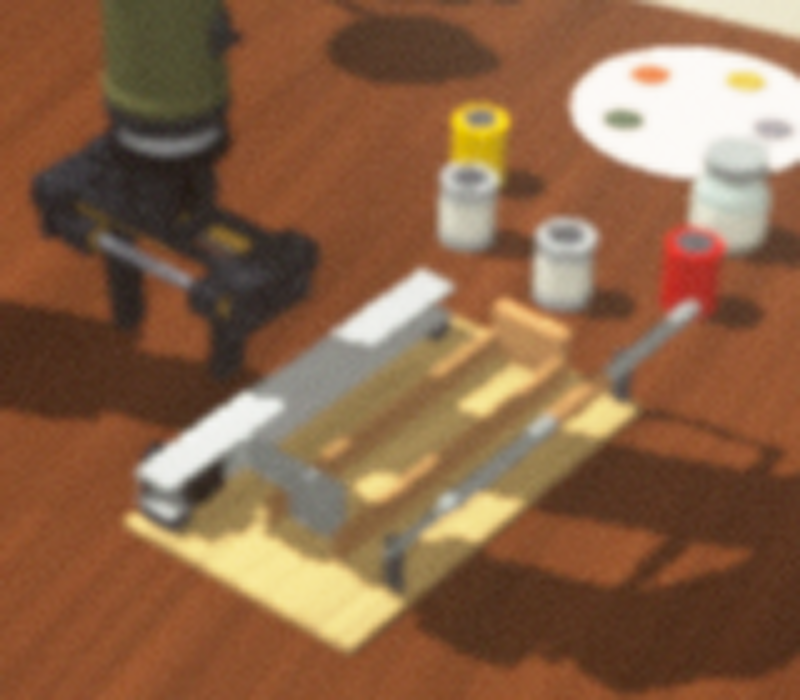

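View pics/w10.png

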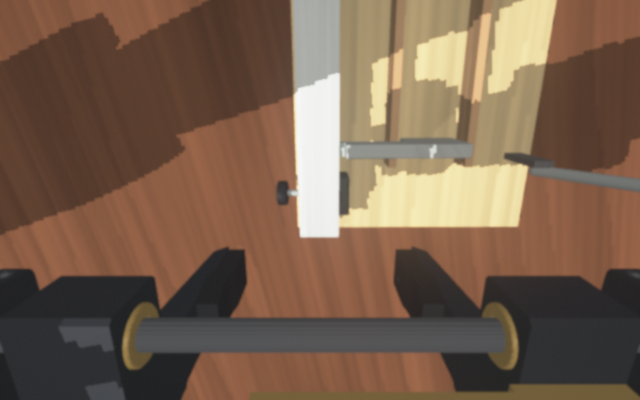

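Run:
```python
from h import *
d=snapshot("wrist"); crop(d,260,120,420,240,5,"pics/w11.png")
f=lambda X:((proj(d,w(X))-[260,120]+.5)*5-.5).round(0).tolist()
print(f([[-120,-123,34],[-116,-123,34],[-64,-123,34],[-72,-123,48],[-102,-123,48]]))
```

```text
[[88.0, 372.0], [113.0, 372.0], [441.0, 368.0], [393.0, 393.0], [194.0, 395.0]]
```

View pics/w11.png

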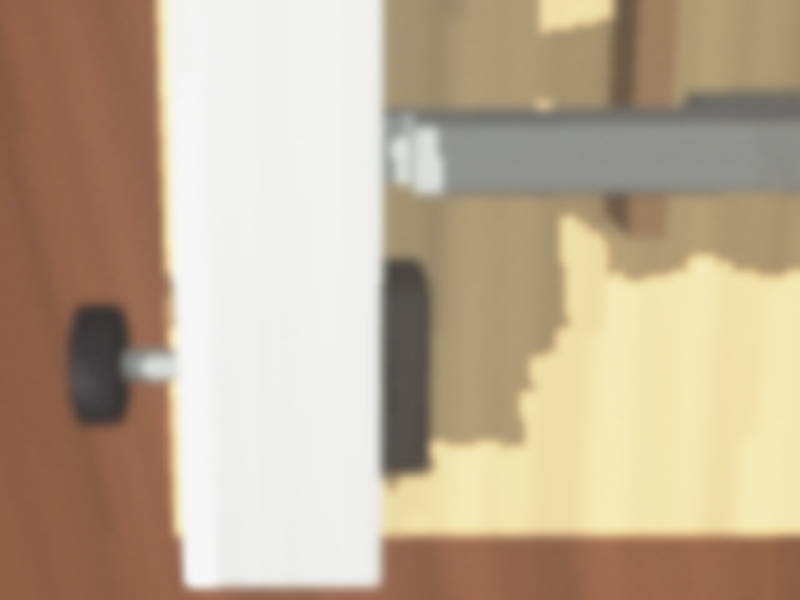

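```bash
python3 - <<'E'
from h import *
d=snapshot("top"); crop(d,410,150,510,270,4,"pics/t7.png")
P0=P.copy()
off=Rc.apply([.0035,.002,0])
for n,u in dict(C=(144,143),D=(108,378)).items():
    p=ray(d,(np.array(u)+.5)/4-.5+[410,150],.056)+off; print(n,c(p).round(1),p.round(3))
for n,u in dict(A=(288,220),B=(228,370)).items():
    p=ray(d,(np.array(u)+.5)/4-.5+[130,140],.056)+off; print(n,c(p).round(1),p.round(3))
E
python3 s.py -50 -397 80
```

```text
C [ 115.2 -396.9   56. ] [ 0.588 -0.365  0.056]
D [ -49.3 -398.6   56. ] [ 0.426 -0.335  0.056]
A [-39.2 256.4  56. ] [0.561 0.306 0.056]
B [-146.7  273.6   56. ] [0.459 0.343 0.056]
t20.43 car [ -85.9 -129.9  141.4] turn [-1.2 -0.5 -0.8] open 72.0 F [-0.4  0.5 -0.4] q7 0.69
  delta tool mm [-267.1   40.8   58.1]
```

View pics/t7.png

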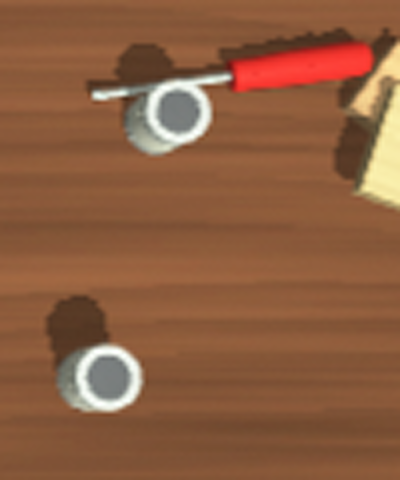

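```bash
python3 -m creep '[-38,6,5,-1,0,-0.8,-38,6,5,0,0,0,-38,6,5,0,0,0,-38,6,5,0,0,0,-38,6,5,0,0,0]' 74
python3 s.py -49 -398 80
python3 -m creep '[-38,6,5,0,0,0,-25,0,5,0,0,0,0,0,0,0,0,0]' 74
python3 s.py -49 -398 80
```

```text
clock: 20.85
tool_pos: [0.4366, -0.2453, 0.0684]
eef_rot: [0.762, 0.647, 0.005, -0.012]
contact_force: [1.1, -0.6, -0.2]
opening: 0.839
t20.85 car [ -55.6 -309.4  106.4] turn [-0.7 -1.4  1.7] open 73.9 F [ 1.1 -0.6 -0.2] q7 1.01
  delta tool mm [-89.3   4.3  24.2]
clock: 21.1
tool_pos: [0.4283, -0.3207, 0.0518]
eef_rot: [0.766, 0.643, 0.003, -0.012]
contact_force: [-0.4, -1.1, 0.7]
opening: 0.841
t21.10 car [ -49.3 -384.9   89.8] turn [-0.8 -1.1  1. ] open 74.1 F [-0.4 -1.1  0.7] q7 1.08
  delta tool mm [-13.3   0.2   9.5]
```

```bash
python3 -m creep '[-13,0,10,-0.8,-1.1,1,0,0,15,0,0,0,0,0,0,0,0,0]' 74
python3 s.py -49 -398 30
python3 - <<'E'
from h import *
d=snapshot("wrist"); cv2.imwrite("pics/w12.png",d["color"][:,:,::-1])
s=get_state();Rt=R.from_quat(s["eef_rot"]);print(proj(d,s["tool_pos"]-Rt.apply([0,0,.038])))
E
```

```text
clock: 21.35
tool_pos: [0.4236, -0.3349, 0.022]
eef_rot: [0.774, 0.634, 0.0, -0.002]
contact_force: [-0.6, 0.4, 0.9]
opening: 0.84
t21.35 car [ -51.7 -399.1   60. ] turn [-0.1 -0.2 -0.4] open 74.0 F [-0.6  0.4  0.9] q7 1.11
  delta tool mm [ 1.1  2.7 30. ]
[[320.99106972 269.08383093]]
```

View pics/w12.png

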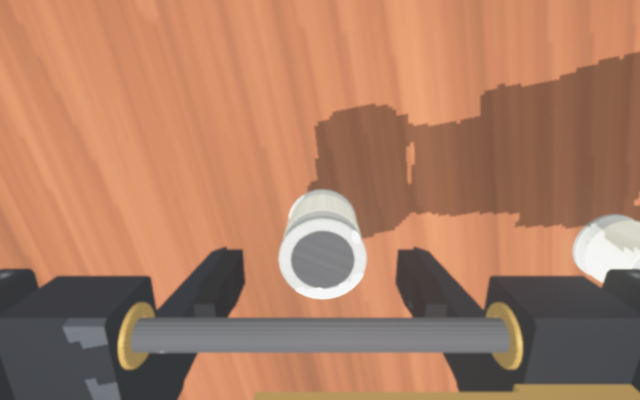

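```bash
python3 -m creep '[4,1,12,0,0,0,0,0,12,0,0,0,0,0,6,0,0,0,0,0,0,0,0,0]' 74
python3 s.py -49 -394 30
python3 -m creep '[0,0,0,0,0,0,0,0,0,0,0,0,0,0,0,0,0,0,0,0,0,0,0,0,0,0,0,0,0,0]' 30 25
python3 s.py 0 124 110
```

```text
clock: 21.73
tool_pos: [0.4262, -0.3288, -0.0078]
eef_rot: [0.773, 0.634, 0.002, -0.002]
contact_force: [0.0, -0.0, 0.4]
opening: 0.841
t21.73 car [ -50.3 -392.7   30.2] turn [-0.1 -0.3 -0.3] open 74.1 F [ 0.  -0.   0.4] q7 1.14
  delta tool mm [-1.3  1.4  0.2]
clock: 22.15
tool_pos: [0.4274, -0.3281, -0.0057]
eef_rot: [0.773, 0.635, 0.002, -0.002]
contact_force: [-0.7, -0.3, -2.1]
opening: 0.492
t22.15 car [ -49.4 -391.8   32.3] turn [ 0.  -0.3 -0.2] open 43.3 F [-0.7 -0.3 -2.1] q7 1.13
  delta tool mm [516.4  47.4 -74.8]
```

```bash
python3 -m creep '[0,0,-20,0,0,0,0,0,-30,0,0,0,0,3,-30,0,0,0,0,3,-10,0,0,0]'
python3 s.py 0 124 110
python3 -m creep '[30,3,0,0,0,0,35,3,0,0,0,0,35,3,0,0,0,0,35,3,0,0,0,0,35,3,0,0,0,0]'
python3 s.py 0 124 110
python3 -m creep '[35,3,0,0,0,0,35,3,0,0,0,0,35,3,0,0,0,0,35,3,0,0,0,0,35,3,0,0,0,0]'
python3 s.py 0 124 110
```

```text
clock: 22.48
tool_pos: [0.4301, -0.3278, 0.0849]
eef_rot: [0.773, 0.634, 0.002, -0.006]
contact_force: [0.3, -0.4, -1.7]
opening: 0.494
t22.48 car [ -46.4 -391.1  122.9] turn [-0.4 -0.6 -0.3] open 43.6 F [ 0.3 -0.4 -1.7] q7 1.04
  delta tool mm [515.2  43.6  17.8]
clock: 22.9
tool_pos: [0.4806, -0.173, 0.0913]
eef_rot: [0.779, 0.627, -0.0, 0.003]
contact_force: [0.4, 0.4, -2.0]
opening: 0.49
t22.90 car [ -26.8 -229.   129.3] turn [ 0.3  0.2 -1.4] open 43.2 F [ 0.4  0.4 -2. ] q7 0.80
  delta tool mm [353.7  18.3  18. ]
clock: 23.32
tool_pos: [0.5334, 0.004, 0.0916]
eef_rot: [0.78, 0.626, 0.0, 0.003]
contact_force: [0.8, -0.5, -2.0]
opening: 0.492
t23.32 car [ -8.7 -45.3 129.6] turn [ 0.3  0.2 -1.5] open 43.4 F [ 0.8 -0.5 -2. ] q7 0.48
  delta tool mm [169.5   4.3  19.2]
```

```bash
python3 -m creep '[35,1,0,0,0,-1.5,35,1,5,0,0,0,35,1,5,0,0,0,35,1,5,0,0,0,15,0,0,0,0,0]'
python3 s.py 0 124 70
python3 -m creep '[0,0,0,0,0,0]'
python3 s.py 0 124 70
```

```text
clock: 23.73
tool_pos: [0.568, 0.171, 0.0756]
eef_rot: [0.768, 0.64, 0.002, 0.001]
contact_force: [0.2, 1.9, -2.6]
opening: 0.489
t23.73 car [ -6.5 125.1 113.6] turn [ 0.2 -0.1  0.6] open 43.1 F [ 0.2  1.9 -2.6] q7 0.20
  delta tool mm [-1.2  6.4 43.7]
clock: 23.82
tool_pos: [0.5678, 0.1767, 0.0748]
eef_rot: [0.766, 0.643, 0.003, -0.0]
contact_force: [-0.6, -0.2, -2.4]
opening: 0.491
t23.82 car [ -7.9 130.5 112.8] turn [ 0.2 -0.3  1. ] open 43.2 F [-0.6 -0.2 -2.4] q7 0.20
  delta tool mm [-6.8  7.6 42.8]
```

```bash
python3 -m creep '[-7,8,15,0,0,1,0,1,12,0,0,0,0,0,0,0,0,0]'
python3 s.py 0 124 70
python3 - <<'E'
from h import *
d=snapshot("wrist"); cv2.imwrite("pics/w13.png",d["color"][:,:,::-1])
d=snapshot("scene"); crop(d,300,110,400,210,6,"pics/s9.png")
E
```

```text
clock: 24.07
tool_pos: [0.5745, 0.1693, 0.0468]
eef_rot: [0.77, 0.638, 0.002, -0.001]
contact_force: [-0.5, -0.2, -1.3]
opening: 0.494
t24.07 car [  0.2 124.5  84.8] turn [ 0.1 -0.3  0.3] open 43.5 F [-0.5 -0.2 -1.3] q7 0.22
  delta tool mm [-0.6 -0.2 14.8]
```

View pics/w13.png

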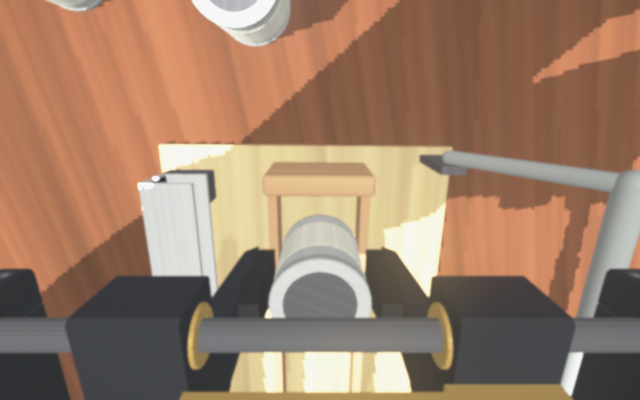

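View pics/s9.png

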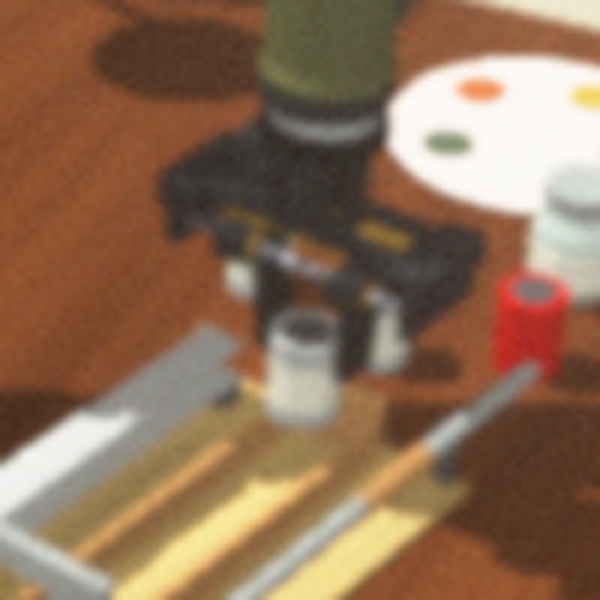

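```bash
python3 -m creep '[-2,0,10,0,0,0,0,0,10,0,0,0,0,0,0,0,0,0]'
python3 s.py 0 122 39
python3 -m creep '[0,0,10,0,0,0,0,0,0,0,0,0]'
python3 s.py 0 122 39
```

```text
clock: 24.42
tool_pos: [0.5759, 0.164, 0.0287]
eef_rot: [0.772, 0.636, 0.004, 0.001]
contact_force: [-0.4, -0.0, -1.7]
opening: 0.487
t24.42 car [  2.4 119.6  66.7] turn [ 0.4 -0.3 -0. ] open 42.9 F [-0.4 -0.  -1.7] q7 0.25
  delta tool mm [ 2.2 -2.6 27.7]
clock: 24.58
tool_pos: [0.5757, 0.1634, 0.0178]
eef_rot: [0.772, 0.636, 0.004, 0.001]
contact_force: [-0.3, 0.5, -1.6]
opening: 0.491
t24.58 car [  2.4 119.   55.8] turn [ 0.4 -0.3 -0.1] open 43.3 F [-0.3  0.5 -1.6] q7 0.26
  delta tool mm [ 2.9 -2.5 16.8]
```

```bash
python3 -m creep '[3,-2.5,7,0.4,0,0,0,0,4,0,0,0,0,0,2,0,0,0,0,0,0,0,0,0]'
python3 s.py 0 122 39
python3 -m creep '[0,0,2,0,0,0,0,0,0,0,0,0]'
python3 s.py 0 122 39
```

```text
clock: 24.92
tool_pos: [0.5736, 0.1674, 0.0029]
eef_rot: [0.772, 0.636, 0.001, -0.002]
contact_force: [0.0, 1.0, -2.4]
opening: 0.494
t24.92 car [-1.000e-01  1.225e+02  4.090e+01] turn [-0.1 -0.3 -0.1] open 43.5 F [ 0.   1.  -2.4] q7 0.26
  delta tool mm [-0.5  0.1  1.9]
clock: 25.08
tool_pos: [0.5737, 0.1676, 0.0007]
eef_rot: [0.772, 0.636, 0.001, -0.002]
contact_force: [-0.6, 0.2, -2.3]
opening: 0.493
t25.08 car [-1.000e-01  1.227e+02  3.870e+01] turn [-0.1 -0.3 -0. ] open 43.4 F [-0.6  0.2 -2.3] q7 0.27
  delta tool mm [-0.7  0.1 -0.3]
```

```bash
python3 -m creep '[3,0,0,0,0,0,0,0,0,0,0,0]'
python3 s.py 0 122 38.5
python3 -m creep '[0,0,0,0,0,0,0,0,0,0,0,0,0,0,0,0,0,0,0,0,0,0,0,0]' 60
python3 s.py 0 122 38.5
python3 -m creep '[0,0,-15,0,0,0,0,0,-25,0,0,0,0,0,-25,0,0,0,0,0,-20,0,0,0,0,0,0,0,0,0]' 74
python3 s.py -39 256 110
python3 - <<'E'
from h import *
d=snapshot("wrist"); cv2.imwrite("pics/w14.png",d["color"][:,:,::-1])
E
```

```text
clock: 25.25
tool_pos: [0.5746, 0.1708, 0.001]
eef_rot: [0.772, 0.636, 0.001, -0.002]
contact_force: [-0.3, 0.9, -1.5]
opening: 0.492
t25.25 car [1.00e-01 1.26e+02 3.90e+01] turn [-0.1 -0.3 -0. ] open 43.3 F [-0.3  0.9 -1.5] q7 0.26
  delta tool mm [-4.  -0.1  0.4]
clock: 25.58
tool_pos: [0.576, 0.171, 0.0023]
eef_rot: [0.772, 0.636, 0.003, -0.001]
contact_force: [0.1, 0.3, 0.1]
opening: 0.682
t25.58 car [  1.3 126.5  40.3] turn [ 0.1 -0.3 -0. ] open 60.1 F [0.1 0.3 0.1] q7 0.26
  delta tool mm [-4.5 -1.3  1.8]
clock: 26.0
tool_pos: [0.575, 0.1695, 0.0898]
eef_rot: [0.772, 0.635, 0.001, -0.002]
contact_force: [0.1, 0.8, 0.6]
opening: 0.842
t26.00 car [  0.7 124.8 127.8] turn [-0.1 -0.2 -0.1] open 74.2 F [0.1 0.8 0.6] q7 0.17
  delta tool mm [131.  -40.   18.4]
```

View pics/w14.png

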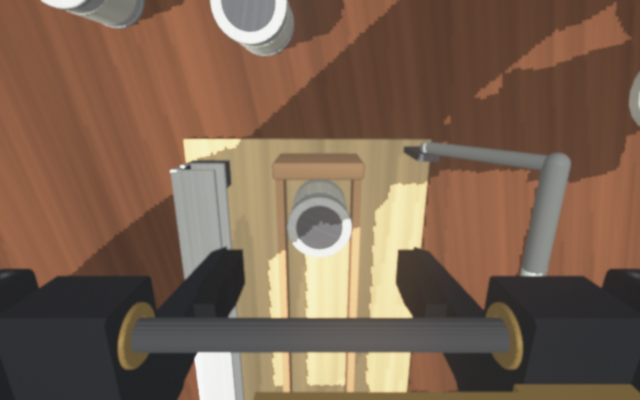

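```bash
python3 -m creep '[30,-10,0,0,0,0,35,-10,0,0,0,0,35,-10,5,0,0,0,25,-8,10,0,0,0,0,0,0,0,0,0]' 74
python3 s.py -39 258 70
python3 - <<'E'
from h import *
d=snapshot("wrist"); cv2.imwrite("pics/w15.png",d["color"][:,:,::-1])
s=get_state();Rt=R.from_quat(s["eef_rot"]);print(proj(d,s["tool_pos"]-Rt.apply([0,0,.038])))
E
```

```text
clock: 26.47
tool_pos: [0.5601, 0.3011, 0.0697]
eef_rot: [0.775, 0.632, -0.001, -0.003]
contact_force: [-0.4, 1.1, -0.4]
opening: 0.834
t26.47 car [-38.8 251.3 107.7] turn [-0.3 -0.1 -0.6] open 73.4 F [-0.4  1.1 -0.4] q7 -0.06
  delta tool mm [ 6.6 -0.  37.8]
[[323.50592614 272.52598641]]
```

View pics/w15.png

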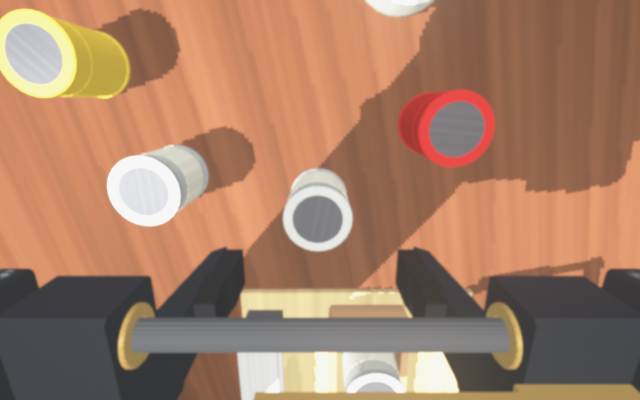

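```bash
python3 - <<'E'
from h import *
d=snapshot("wrist"); print(c(ray(d,(318,218),.056)).round(1))
E
python3 -m creep '[7,0,15,0,0,-0.6,0,0,15,0,0,0,0,0,0,0,0,0]' 74
python3 s.py -39 258 30
python3 - <<'E'
from h import *
d=snapshot("wrist"); cv2.imwrite("pics/w16.png",d["color"][:,:,::-1])
E
```

```text
[-39.2 255.   56. ]
clock: 26.82
tool_pos: [0.5656, 0.2946, 0.0411]
eef_rot: [0.775, 0.631, -0.002, 0.003]
contact_force: [-0.4, -0.5, -0.3]
opening: 0.84
t26.82 car [-32.5 246.3  79.1] turn [ 0.1  0.3 -0.7] open 74.0 F [-0.4 -0.5 -0.3] q7 -0.03
  delta tool mm [12.  -6.8 49.1]
```

View pics/w16.png

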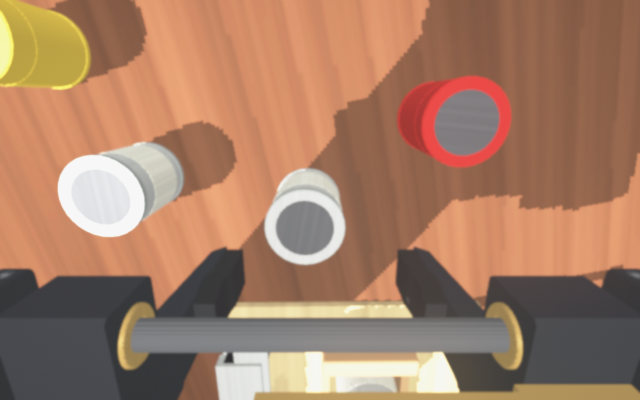

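```bash
python3 -m creep '[10,-7,5,0,0,-0.7,0,0,0,0,0,0]' 74
python3 s.py -39 256 30
python3 -m creep '[0,0,12,0,0,0,0,0,12,0,0,0,0,0,0,0,0,0]' 74
python3 s.py -39 256 30
```

```text
clock: 27.03
tool_pos: [0.5625, 0.3035, 0.0381]
eef_rot: [0.773, 0.634, -0.001, 0.003]
contact_force: [-0.4, 1.0, -0.9]
opening: 0.837
t27.03 car [-37.3 254.4  76.1] turn [ 0.2  0.3 -0.3] open 73.7 F [-0.4  1.  -0.9] q7 -0.04
  delta tool mm [ 1.9 -1.9 46.1]
clock: 27.28
tool_pos: [0.564, 0.303, 0.0141]
eef_rot: [0.773, 0.634, 0.001, 0.004]
contact_force: [0.7, -0.1, -0.1]
opening: 0.837
t27.28 car [-35.8 254.1  52.1] turn [ 0.4  0.3 -0.3] open 73.7 F [ 0.7 -0.1 -0.1] q7 -0.02
  delta tool mm [ 1.9 -3.4 22.1]
```

```bash
python3 -m creep '[2,-4,11,0.3,0,0,0,0,10,0,0,0,0,0,0,0,0,0]' 74
python3 s.py -39 256 31
python3 -m creep '[0,0,0,0,0,0,0,0,0,0,0,0,0,0,0,0,0,0,0,0,0,0,0,0,0,0,0,0,0,0]' 30 25
python3 s.py 0 78 31
```

```text
clock: 27.53
tool_pos: [0.5601, 0.3055, -0.0095]
eef_rot: [0.773, 0.634, -0.002, 0.002]
contact_force: [-1.1, -0.6, -1.0]
opening: 0.841
t27.53 car [-39.9 255.8  28.5] turn [ 0.1  0.3 -0.3] open 74.1 F [-1.1 -0.6 -1. ] q7 -0.01
  delta tool mm [ 0.2  0.9 -2.5]
clock: 27.95
tool_pos: [0.56, 0.3051, -0.01]
eef_rot: [0.773, 0.634, -0.002, 0.002]
contact_force: [0.3, 0.9, -0.9]
opening: 0.491
t27.95 car [-39.9 255.5  28. ] turn [ 0.1  0.3 -0.3] open 43.3 F [ 0.3  0.9 -0.9] q7 -0.01
  delta tool mm [-177.3   40.9   -2. ]
```

```bash
python3 -m creep '[0,0,-20,0,0,0,0,0,-30,0,0,0,0,0,-30,0,0,0,0,0,-5,0,0,0,0,0,0,0,0,0]'
python3 -m creep '[-30,7,0,0,0,0,-35,8,0,0,0,0,-35,8,0,0,0,0,-35,8,0,0,0,0,-25,5,0,0,0,0]'
python3 s.py 0 79 70
```

```text
clock: 28.37
tool_pos: [0.5581, 0.3051, 0.0764]
eef_rot: [0.773, 0.634, -0.004, 0.001]
contact_force: [0.5, -0.7, -2.3]
opening: 0.497
clock: 28.78
tool_pos: [0.5601, 0.1483, 0.0712]
eef_rot: [0.767, 0.642, -0.003, -0.002]
contact_force: [0.0, -0.8, -1.8]
opening: 0.493
t28.78 car [ -9.5 101.5 109.2] turn [-0.4  0.1  0.8] open 43.4 F [ 0.  -0.8 -1.8] q7 0.24
  delta tool mm [-22.5   9.5  39.2]
```

```bash
python3 -m creep '[-17,8,10,0,0,0.8,0,0,15,0,0,0,0,0,0,0,0,0]'
python3 s.py 0 79 60
python3 -m creep '[0,0,0,0,0,0]'
python3 s.py 0 79 60
```

```text
clock: 29.03
tool_pos: [0.5654, 0.1156, 0.0454]
eef_rot: [0.776, 0.63, -0.006, 0.002]
contact_force: [0.6, 1.8, -0.3]
opening: 0.492
t29.03 car [ 1.7 70.7 83.4] turn [-0.2  0.6 -0.9] open 43.4 F [ 0.6  1.8 -0.3] q7 0.29
  delta tool mm [ 8.6 -1.7 23.3]
clock: 29.12
tool_pos: [0.565, 0.114, 0.0446]
eef_rot: [0.777, 0.629, -0.006, 0.002]
contact_force: [-0.6, 0.7, -1.7]
opening: 0.487
t29.12 car [ 1.7 69.1 82.5] turn [-0.3  0.7 -1. ] open 42.9 F [-0.6  0.7 -1.7] q7 0.29
  delta tool mm [10.1 -1.8 22.4]
```

```bash
python3 -m creep '[10,-2,10,0,0.6,-1,0,0,12,0,0,0,0,0,0,0,0,0]'
python3 s.py 0 79 35
python3 -m creep '[0,0,8,0,0,0,0,0,0,0,0,0]'
python3 s.py 0 79 35
```

```text
clock: 29.37
tool_pos: [0.5637, 0.1247, 0.02]
eef_rot: [0.771, 0.637, -0.003, -0.002]
contact_force: [0.2, -0.1, -2.0]
opening: 0.495
t29.37 car [-1.5 79.  58. ] turn [-0.4  0.1  0.1] open 43.6 F [ 0.2 -0.1 -2. ] q7 0.32
  delta tool mm [ 0.1  1.7 23. ]
clock: 29.53
tool_pos: [0.5624, 0.1256, 0.0103]
eef_rot: [0.771, 0.637, -0.004, -0.003]
contact_force: [-0.9, -0.6, -2.1]
opening: 0.49
t29.53 car [-2.9 79.7 48.3] turn [-0.5  0.2  0.2] open 43.2 F [-0.9 -0.6 -2.1] q7 0.33
  delta tool mm [-0.6  3.  13.2]
```

```bash
python3 -m creep '[-1,3,6,0,0,0,0,0,4,0,0,0,0,0,2,0,0,0,0,0,0,0,0,0]'
python3 s.py 0 79 35
```

```text
clock: 29.87
tool_pos: [0.5656, 0.1248, -0.0031]
eef_rot: [0.77, 0.638, -0.004, -0.003]
contact_force: [-0.5, -0.5, -1.9]
opening: 0.495
t29.87 car [ 0.3 79.4 34.9] turn [-0.5  0.2  0.2] open 43.6 F [-0.5 -0.5 -1.9] q7 0.34
  delta tool mm [-0.4 -0.3 -0.1]
```

Release and next: tin B at (-147, 274).

```bash
python3 -m creep '[0,0,0,0,0,0,0,0,0,0,0,0,0,0,0,0,0,0,0,0,0,0,0,0]' 60
python3 s.py 0 79 35
python3 -m creep '[0,0,-15,0,0,0,0,0,-25,0,0,0,0,0,-25,0,0,0,0,0,-20,0,0,0,0,0,0,0,0,0]' 74
python3 s.py -147 274 110
python3 -m creep '[30,-20,0,0,0,0,35,-25,0,0,0,0,35,-25,0,0,0,0,35,-25,0,0,0,0,30,-20,0,0,0,0]' 74
python3 s.py -147 274 110
```

```text
clock: 30.2
tool_pos: [0.567, 0.1251, -0.002]
eef_rot: [0.77, 0.638, -0.003, -0.002]
contact_force: [0.3, 0.1, 0.8]
opening: 0.677
t30.20 car [ 1.6 80.  36. ] turn [-0.4  0.1  0.2] open 59.7 F [0.3 0.1 0.8] q7 0.34
  delta tool mm [-0.9 -1.6  1.1]
clock: 30.62
tool_pos: [0.5672, 0.1249, 0.0864]
eef_rot: [0.771, 0.637, -0.003, -0.003]
contact_force: [1.1, -1.2, 0.5]
opening: 0.84
t30.62 car [  1.9  79.8 124.4] turn [-0.5  0.1  0.2] open 74.0 F [ 1.1 -1.2  0.5] q7 0.25
  delta tool mm [ 194.7 -148.2   15.3]
clock: 31.03
tool_pos: [0.4921, 0.3021, 0.0883]
eef_rot: [0.778, 0.629, -0.0, 0.003]
contact_force: [0.9, -0.1, 0.4]
opening: 0.839
t31.03 car [-106.1  239.5  126.3] turn [ 0.3  0.3 -1.1] open 73.9 F [ 0.9 -0.1  0.4] q7 -0.06
  delta tool mm [ 33.8 -41.6  15.9]
```

```bash
python3 -m creep '[15,-20,10,0,0,-1,10,-15,10,0,0,0,0,0,0,0,0,0,0,0,0,0,0,0]' 74
python3 s.py -147 274 80
python3 - <<'E'
from h import *
d=snapshot("wrist"); cv2.imwrite("pics/w17.png",d["color"][:,:,::-1])
E
```

```text
clock: 31.37
tool_pos: [0.4545, 0.3474, 0.0644]
eef_rot: [0.766, 0.643, -0.0, -0.0]
contact_force: [1.4, -0.5, 0.2]
opening: 0.841
t31.37 car [-151.5  276.6  102.4] turn [-0.1  0.   1. ] open 74.1 F [ 1.4 -0.5  0.2] q7 -0.08
  delta tool mm [-2.7  4.4 22.4]
```

View pics/w17.png

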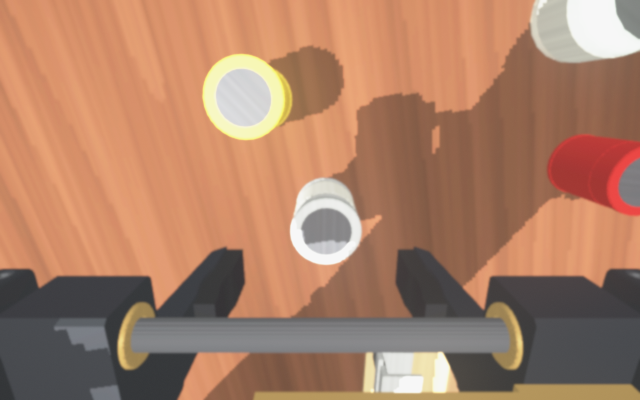

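```bash
python3 - <<'E'
from h import *
d=snapshot("wrist"); print(c(ray(d,(326,230),.056)).round(1))
E
python3 -m creep '[-2,4,15,0,0,1,0,0,15,0,0,0,0,0,0,0,0,0]' 74
python3 s.py -147 274 30
python3 -m creep '[0,0,0,0,0,0]' 74
python3 s.py -147 274 30
```

```text
[-148.6  277.5   56. ]
clock: 31.72
tool_pos: [0.4647, 0.3392, 0.0364]
eef_rot: [0.775, 0.632, 0.002, 0.002]
contact_force: [0.1, -0.1, -0.1]
opening: 0.84
t31.72 car [-140.1  270.6   74.4] turn [ 0.3 -0.1 -0.6] open 74.0 F [ 0.1 -0.1 -0.1] q7 -0.06
  delta tool mm [ 3.3 -7.2 44.3]
clock: 31.8
tool_pos: [0.4664, 0.3374, 0.0369]
eef_rot: [0.776, 0.631, 0.003, 0.003]
contact_force: [0.3, -0.2, 0.8]
opening: 0.837
t31.80 car [-138.1  269.1   74.9] turn [ 0.4 -0.  -0.8] open 73.8 F [ 0.3 -0.2  0.8] q7 -0.06
  delta tool mm [ 4.8 -9.3 44.9]
```

Target (-148, 276).

```bash
python3 -m creep '[7,-10,5,0,0,-0.8,0,-1,8,0,0,0,0,0,0,0,0,0]' 74
python3 s.py -148 276 30
python3 -m creep '[0,0,8,0,0,0,0,0,0,0,0,0]' 74
python3 s.py -148 276 30
```

```text
clock: 32.05
tool_pos: [0.4597, 0.345, 0.0252]
eef_rot: [0.773, 0.635, 0.004, 0.004]
contact_force: [0.6, -0.8, 1.1]
opening: 0.842
t32.05 car [-146.3  275.3   63.2] turn [ 0.7 -0.1 -0.2] open 74.1 F [ 0.6 -0.8  1.1] q7 -0.05
  delta tool mm [ 0.7 -2.  33.2]
clock: 32.22
tool_pos: [0.4596, 0.3458, 0.0169]
eef_rot: [0.772, 0.635, 0.005, 0.004]
contact_force: [-0.6, -0.9, -0.3]
opening: 0.841
t32.22 car [-146.6  275.9   54.9] turn [ 0.7 -0.1 -0.1] open 74.1 F [-0.6 -0.9 -0.3] q7 -0.05
  delta tool mm [ 0.  -1.6 24.8]
```

```bash
python3 -m creep '[0,-3,10,0.7,0,0,0,0,10,0,0,0,0,0,4,0,0,0,0,0,0,0,0,0]' 74
python3 s.py -148 276 30
python3 -m creep '[0,0,0,0,0,0,0,0,0,0,0,0,0,0,0,0,0,0,0,0,0,0,0,0,0,0,0,0,0,0]' 30 25
python3 s.py 0 33 31
python3 -m creep '[0,0,-20,0,0,0,0,0,-30,0,0,0,0,0,-30,0,0,0,0,0,-5,0,0,0,0,0,0,0,0,0]'
python3 s.py 0 33 31
```

```text
clock: 32.55
tool_pos: [0.457, 0.3468, -0.0084]
eef_rot: [0.772, 0.635, 0.001, -0.001]
contact_force: [-0.1, -0.6, 0.5]
opening: 0.839
t32.55 car [-148.9  276.5   29.6] turn [ 0.  -0.2 -0.1] open 73.9 F [-0.1 -0.6  0.5] q7 -0.04
  delta tool mm [-0.5  0.9 -0.4]
clock: 32.97
tool_pos: [0.4578, 0.3467, -0.0078]
eef_rot: [0.772, 0.635, 0.002, -0.0]
contact_force: [0.6, 0.0, -1.1]
opening: 0.495
t32.97 car [-148.1  276.5   30.2] turn [ 0.1 -0.2 -0.1] open 43.6 F [ 0.6  0.  -1.1] q7 -0.04
  delta tool mm [-243.1  148.6   -1.4]
clock: 33.38
tool_pos: [0.4556, 0.3456, 0.0787]
eef_rot: [0.772, 0.635, -0.001, -0.001]
contact_force: [-0.2, -0.4, -2.0]
opening: 0.495
t33.38 car [-150.   275.1  116.7] turn [-0.1 -0.  -0.1] open 43.6 F [-0.2 -0.4 -2. ] q7 -0.14
  delta tool mm [-241.8  150.7   85.3]
```

```bash
python3 -m creep '[-30,18,0,0,0,0,-30,18,0,0,0,0,-30,18,0,0,0,0,-30,18,0,0,0,0,-30,18,0,0,0,0]'
python3 s.py 0 33 70
python3 -m creep '[-30,18,0,0,0,0,-30,18,0,0,0,0,-10,10,0,0,0,0,0,0,0,0,0,0,0,0,0,0,0,0]'
python3 s.py 0 33 70
```

```text
clock: 33.8
tool_pos: [0.5108, 0.1905, 0.0713]
eef_rot: [0.764, 0.645, -0.002, -0.007]
contact_force: [0.1, 0.4, -1.2]
opening: 0.493
t33.80 car [-65.8 133.1 109.3] turn [-0.7 -0.3  1.3] open 43.4 F [ 0.1  0.4 -1.2] q7 0.18
  delta tool mm [-101.9   63.9   37.9]
clock: 34.22
tool_pos: [0.5444, 0.099, 0.0647]
eef_rot: [0.768, 0.64, -0.006, -0.006]
contact_force: [-0.0, 0.3, -2.4]
opening: 0.49
t34.22 car [-15.2  50.1 102.7] turn [-0.9  0.1  0.6] open 43.2 F [-0.   0.3 -2.4] q7 0.30
  delta tool mm [-17.2  15.6  32.5]
```

```bash
python3 -m creep '[-14,14,10,-0.9,0,0.6,0,0,0,0,0,0,0,0,0,0,0,0]'
python3 s.py 0 33 60
python3 -m creep '[0,0,12,0,0,0,0,0,12,0,0,0,0,0,0,0,0,0]'
python3 s.py 0 33 36
```

```text
clock: 34.47
tool_pos: [0.5525, 0.0877, 0.0523]
eef_rot: [0.77, 0.638, -0.002, -0.003]
contact_force: [-1.5, 0.4, 7.1]
opening: 0.49
t34.47 car [-5.5 40.4 90.3] turn [-0.3 -0.   0.2] open 43.2 F [-1.5  0.4  7.1] q7 0.33
  delta tool mm [-7.5  5.7 30.3]
clock: 34.72
tool_pos: [0.5511, 0.0832, 0.031]
eef_rot: [0.77, 0.638, -0.004, 0.002]
contact_force: [0.7, -2.3, -0.5]
opening: 0.488
t34.72 car [-6.2 36.  69. ] turn [-0.1  0.5  0.2] open 43.0 F [ 0.7 -2.3 -0.5] q7 0.36
  delta tool mm [-2.8  6.3 33. ]
```

Run:
```python
from h import *
d=snapshot("wrist"); cv2.imwrite("pics/w18.png",d["color"][:,:,::-1])
d=snapshot("scene"); crop(d,270,110,400,220,6,"pics/s10.png")
```

```text
(no output)
```

View pics/w18.png

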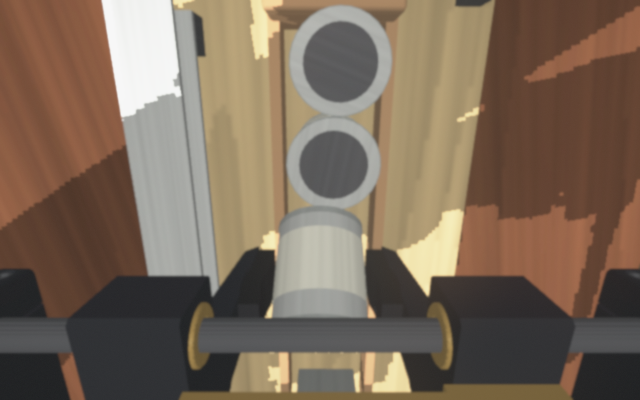

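View pics/s10.png

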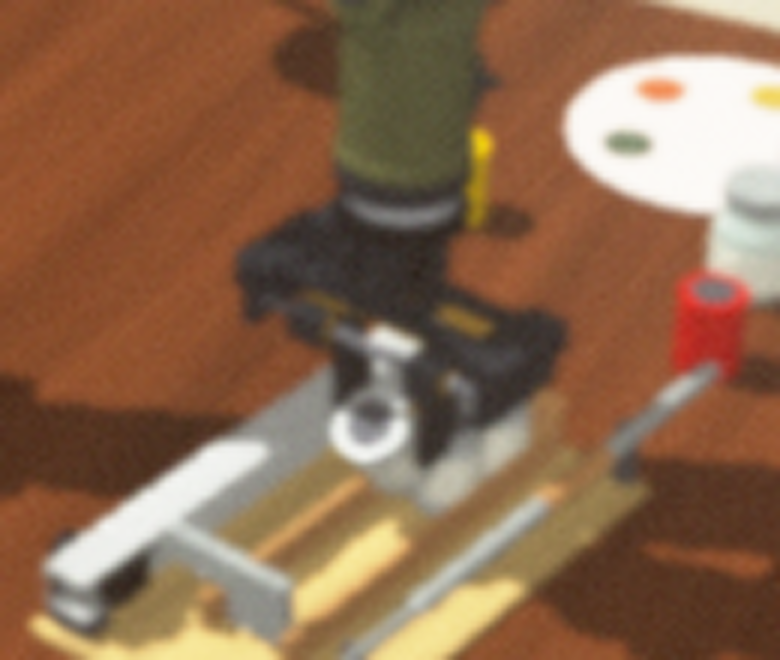

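```bash
python3 -m creep '[-10,3,-10,0,0,0,-15,3,0,0,0,0,-15,0,0,0,0,0,0,0,0,0,0,0]'
python3 s.py 0 -10 60
python3 - <<'E'
from h import *
d=snapshot("wrist"); cv2.imwrite("pics/w19.png",d["color"][:,:,::-1])
d=snapshot("scene"); crop(d,270,110,400,220,6,"pics/s11.png")
E
```

```text
clock: 35.15
tool_pos: [0.549, 0.0499, 0.0438]
eef_rot: [0.766, 0.642, -0.002, -0.002]
contact_force: [-0.4, -0.4, -1.2]
opening: 0.49
t35.15 car [-1.8  2.6 81.8] turn [-0.3  0.   0.9] open 43.1 F [-0.4 -0.4 -1.2] q7 0.42
  delta tool mm [-12.6   1.7  21.8]
```

View pics/w19.png

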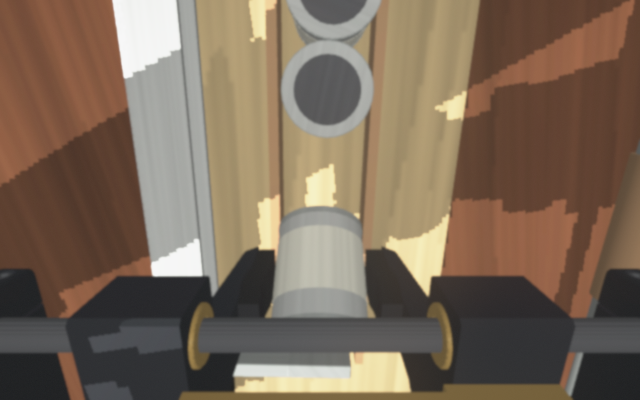

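View pics/s11.png

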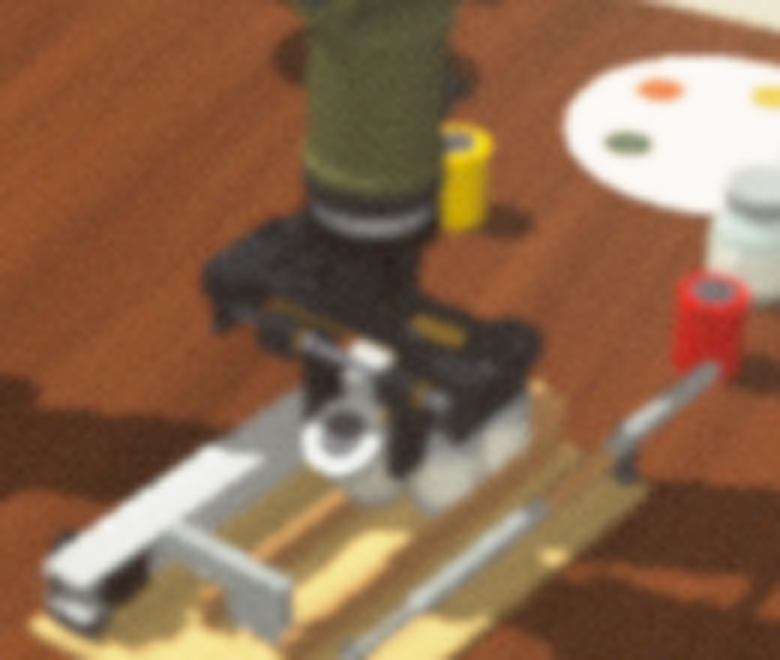

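```bash
python3 -m creep '[-4,2,12,0,0,0.9,0,0,12,0,0,0,0,0,8,0,0,0,0,0,0,0,0,0]'
python3 s.py 0 -5 44
python3 -m creep '[0,1,4,0,0,0,0,0,0,0,0,0]'
python3 s.py 0 -5 44
python3 -m creep '[0,0,0,0,0,0,0,0,0,0,0,0,0,0,0,0,0,0]' - 4
python3 s.py 0 -5 44
python3 - <<'E'
from h import *
d=snapshot("wrist"); cv2.imwrite("pics/w20.png",d["color"][:,:,::-1])
d=snapshot("scene"); crop(d,270,110,400,220,6,"pics/s12.png")
E
```

```text
clock: 35.58
tool_pos: [0.5511, 0.0551, 0.0081]
eef_rot: [0.769, 0.639, 0.001, -0.005]
contact_force: [0.2, 0.2, -2.1]
opening: 0.485
t35.58 car [-0.7  7.9 46.1] turn [-0.4 -0.4  0.5] open 42.7 F [ 0.2  0.2 -2.1] q7 0.45
  delta tool mm [-12.9   0.6   2. ]
clock: 35.75
tool_pos: [0.5511, 0.056, 0.0021]
eef_rot: [0.769, 0.64, -0.0, -0.006]
contact_force: [0.6, 0.9, -1.8]
opening: 0.489
t35.75 car [-0.7  8.7 40.1] turn [-0.6 -0.4  0.5] open 43.1 F [ 0.6  0.9 -1.8] q7 0.45
  delta tool mm [-13.7   0.6  -4. ]
clock: 36.0
tool_pos: [0.551, 0.0562, 0.0018]
eef_rot: [0.769, 0.64, -0.0, -0.006]
contact_force: [0.1, 0.3, -1.4]
opening: 0.498
t36.00 car [-0.8  8.9 39.8] turn [-0.6 -0.4  0.5] open 43.9 F [ 0.1  0.3 -1.4] q7 0.45
  delta tool mm [-13.9   0.7  -4.4]
```

View pics/w20.png

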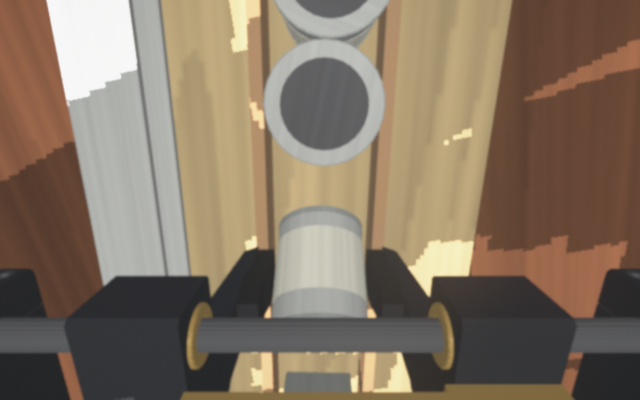

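View pics/s12.png

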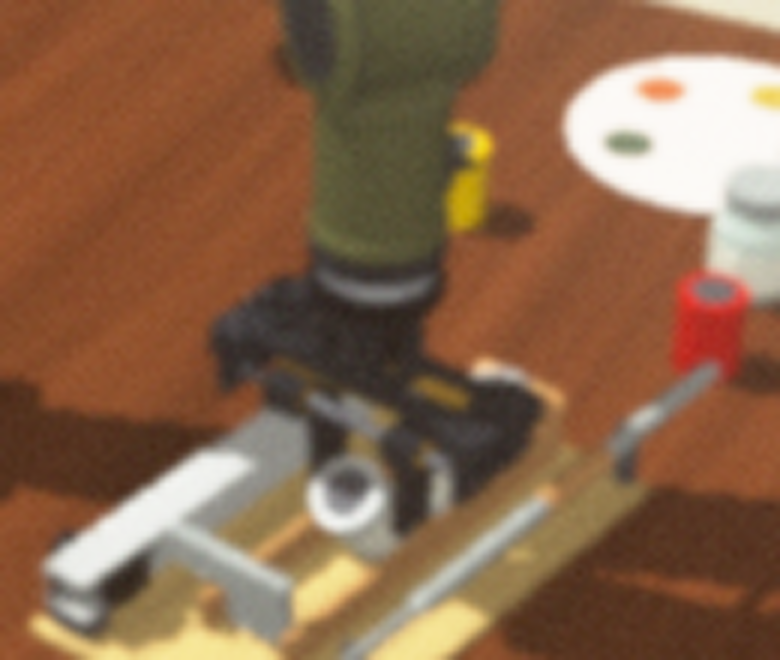

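```bash
python3 -m creep '[0,0,-4,0,0,0,4,1,0,0,0,0,0,0,0,0,0,0]'
python3 s.py 0 34 43
python3 -m creep '[4,0,0,0,0,0,4,0,0,0,0,0,0,0,0,0,0,0]'
python3 s.py 0 34 43
python3 -m creep '[4,0,0,0,0,0,3,0,0,0,0,0,0,0,0,0,0,0]'
python3 s.py 0 34 43
python3 - <<'E'
from h import *
d=snapshot("wrist"); cv2.imwrite("pics/w21.png",d["color"][:,:,::-1])
E
```

```text
clock: 36.35
tool_pos: [0.5533, 0.0601, 0.007]
eef_rot: [0.769, 0.64, 0.0, -0.006]
contact_force: [-0.3, -0.4, -1.9]
opening: 0.499
t36.35 car [ 0.6 13.2 45. ] turn [-0.5 -0.4  0.5] open 44.0 F [-0.3 -0.4 -1.9] q7 0.44
  delta tool mm [20.8 -0.4  2.1]
clock: 36.6
tool_pos: [0.5554, 0.0691, 0.0075]
eef_rot: [0.769, 0.64, 0.001, -0.006]
contact_force: [0.1, 0.6, -1.3]
opening: 0.495
t36.60 car [ 1.  22.4 45.5] turn [-0.5 -0.5  0.5] open 43.6 F [ 0.1  0.6 -1.3] q7 0.42
  delta tool mm [11.6 -0.8  2.6]
clock: 36.85
tool_pos: [0.5567, 0.0774, 0.0074]
eef_rot: [0.768, 0.64, 0.001, -0.006]
contact_force: [-0.1, -0.7, -2.3]
opening: 0.496
t36.85 car [ 0.7 30.8 45.4] turn [-0.5 -0.5  0.6] open 43.7 F [-0.1 -0.7 -2.3] q7 0.41
  delta tool mm [ 3.2 -0.6  2.5]
```

View pics/w21.png

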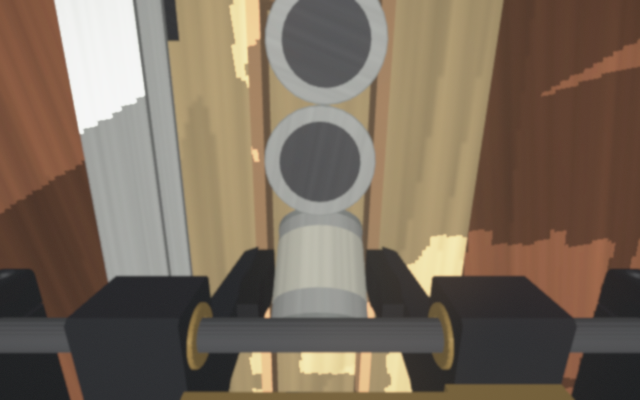

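```bash
python3 -m creep '[3,0,0,0,0,0,3,0,0,0,0,0,0,0,0,0,0,0]'
python3 s.py 0 34 43
python3 -m creep '[3,0,0,0,0,0,0,0,0,0,0,0]'
python3 s.py 0 34 43
python3 - <<'E'
from h import *
d=snapshot("wrist"); cv2.imwrite("pics/w22.png",d["color"][:,:,::-1])
d=snapshot("scene"); crop(d,270,110,400,220,6,"pics/s13.png")
E
```

```text
clock: 37.15
tool_pos: [0.5575, 0.0803, 0.0076]
eef_rot: [0.769, 0.639, -0.001, -0.004]
contact_force: [-0.6, 0.5, -1.9]
opening: 0.494
t37.15 car [ 0.9 34.  45.6] turn [-0.4 -0.2  0.4] open 43.5 F [-0.6  0.5 -1.9] q7 0.39
  delta tool mm [ 0.  -0.8  2.6]
clock: 37.32
tool_pos: [0.558, 0.0816, 0.0077]
eef_rot: [0.77, 0.638, -0.002, -0.003]
contact_force: [-0.5, -0.7, -2.7]
opening: 0.497
t37.32 car [ 1.1 35.4 45.7] turn [-0.4 -0.1  0.3] open 43.8 F [-0.5 -0.7 -2.7] q7 0.39
  delta tool mm [-1.4 -1.1  2.7]
```

View pics/w22.png

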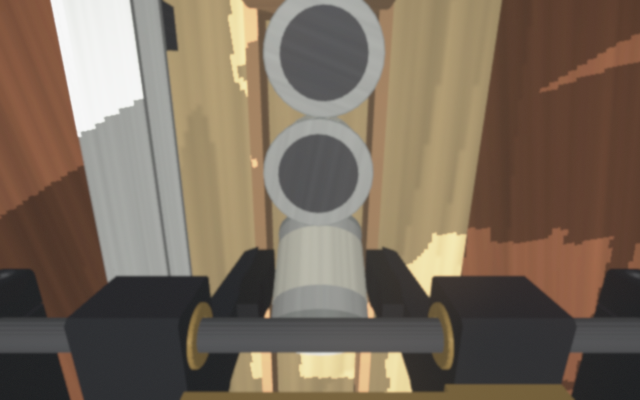

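View pics/s13.png

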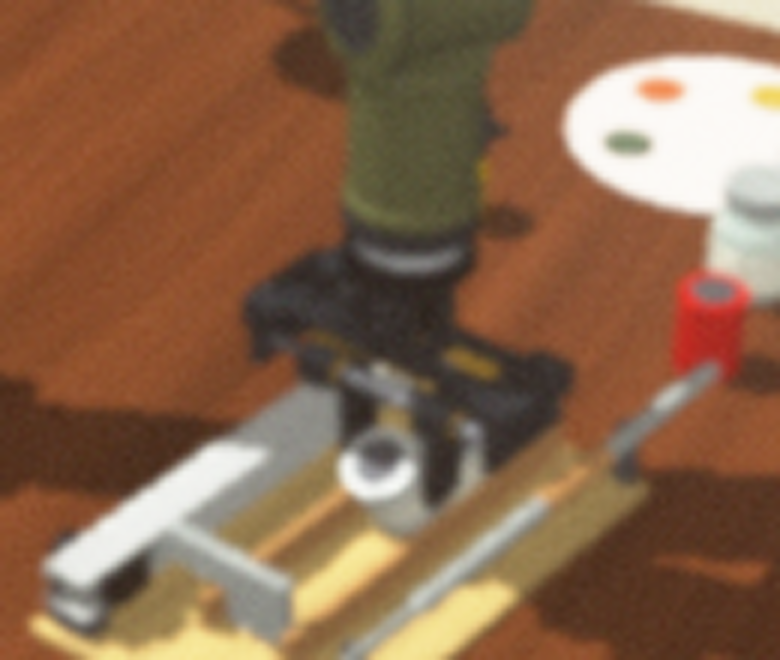

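```bash
python3 -m creep '[4,-1,0,0,0,0,4,0,0,0,0,0,0,0,0,0,0,0]'
python3 s.py 0 34 43
python3 -m creep '[4,0,0,0,0,0,4,0,0,0,0,0,0,0,0,0,0,0]'
python3 s.py 0 34 43
python3 - <<'E'
from h import *
d=snapshot("wrist"); cv2.imwrite("pics/w23.png",d["color"][:,:,::-1])
d=snapshot("scene"); crop(d,270,110,400,220,6,"pics/s14.png")
E
```

```text
clock: 37.67
tool_pos: [0.5585, 0.0894, 0.0078]
eef_rot: [0.77, 0.638, -0.002, -0.003]
contact_force: [0.5, -0.0, -2.3]
opening: 0.497
t37.67 car [ 0.1 43.2 45.8] turn [-0.4 -0.1  0.3] open 43.8 F [ 0.5 -0.  -2.3] q7 0.37
  delta tool mm [-9.2 -0.1  2.8]
clock: 37.92
tool_pos: [0.5601, 0.0984, 0.0079]
eef_rot: [0.77, 0.638, -0.002, -0.003]
contact_force: [-0.8, -2.3, -1.8]
opening: 0.484
t37.92 car [-0.1 52.3 45.9] turn [-0.4 -0.1  0.3] open 42.7 F [-0.8 -2.3 -1.8] q7 0.36
  delta tool mm [-18.3  -0.    2.8]
```

View pics/w23.png

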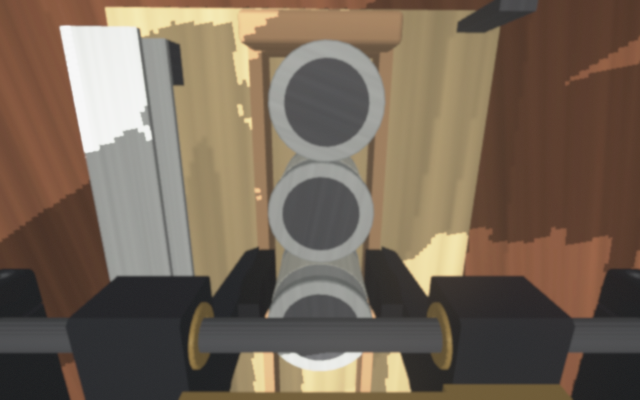

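View pics/s14.png

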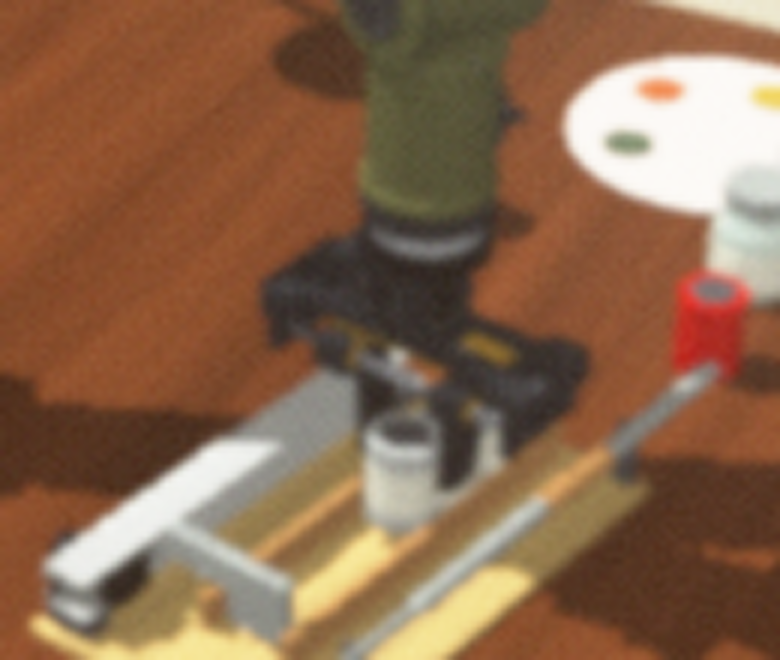

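```bash
python3 -m creep '[0,0,5,0,0,0,0,0,4,0,0,0,0,0,0,0,0,0]'
python3 s.py 0 34 36
python3 -m creep '[0,0,3,0,0,0,0,0,0,0,0,0]'
python3 s.py 0 34 36
python3 - <<'E'
from h import *
d=snapshot("wrist"); cv2.imwrite("pics/w24.png",d["color"][:,:,::-1])
d=snapshot("scene"); crop(d,270,110,400,220,6,"pics/s15.png")
E
```

```text
clock: 38.27
tool_pos: [0.5604, 0.0983, -0.0017]
eef_rot: [0.77, 0.638, -0.001, -0.003]
contact_force: [-0.3, -1.8, -2.5]
opening: 0.489
t38.27 car [ 0.2 52.2 36.3] turn [-0.4 -0.1  0.3] open 43.1 F [-0.3 -1.8 -2.5] q7 0.37
  delta tool mm [-18.2  -0.3   0.2]
clock: 38.43
tool_pos: [0.5602, 0.0983, -0.0055]
eef_rot: [0.77, 0.638, -0.001, -0.004]
contact_force: [-0.5, -1.6, -2.1]
opening: 0.49
t38.43 car [ 0.  52.2 32.5] turn [-0.4 -0.1  0.3] open 43.2 F [-0.5 -1.6 -2.1] q7 0.37
  delta tool mm [-18.2  -0.1  -3.5]
```

View pics/w24.png

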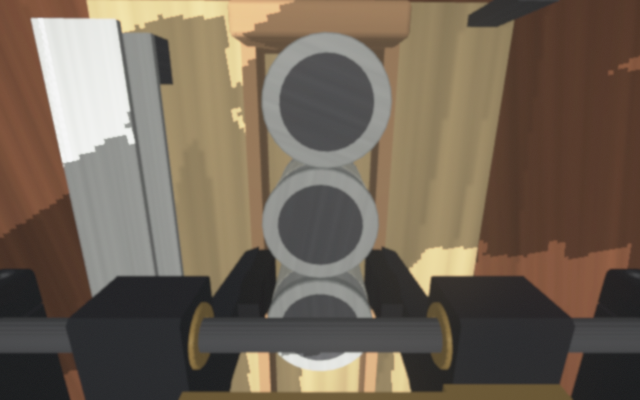

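View pics/s15.png

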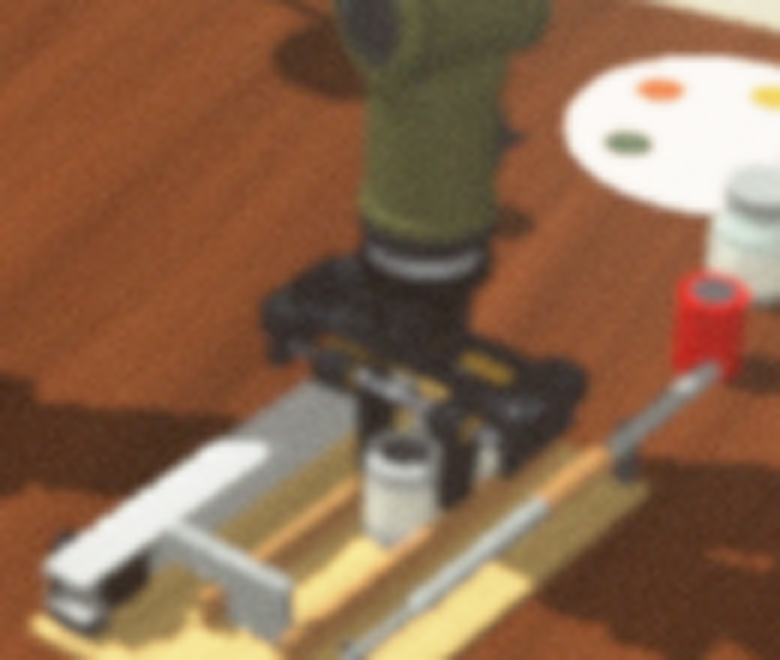

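```bash
python3 -m creep '[0,0,0,0,0,0,0,0,0,0,0,0,0,0,0,0,0,0]' 48 8
python3 -m creep '[0,0,0,0,0,0,0,0,0,0,0,0,0,0,0,0,0,0]' 64
python3 -m creep '[0,0,-15,0,0,0,0,0,-25,0,0,0,0,0,-25,0,0,0,0,0,-25,0,0,0,-30,0,0,0,0,0]' 74
python3 s.py
python3 -m creep '[-30,0,-10,0,0,0,-30,0,-10,0,0,0,0,0,0,0,0,0]' 74
python3 - <<'E'
from h import *
d=snapshot("wrist"); cv2.imwrite("pics/w25.png",d["color"][:,:,::-1])
d=snapshot("scene"); crop(d,270,110,400,220,6,"pics/s16.png")
E
```

```text
clock: 38.78
tool_pos: [0.5608, 0.1003, -0.0047]
eef_rot: [0.77, 0.638, -0.0, -0.004]
contact_force: [-0.2, 0.2, -0.3]
opening: 0.542
clock: 39.03
tool_pos: [0.5615, 0.1016, -0.0041]
eef_rot: [0.769, 0.639, 0.001, -0.005]
contact_force: [0.0, 0.5, 0.4]
opening: 0.721
clock: 39.45
tool_pos: [0.556, 0.079, 0.087]
eef_rot: [0.766, 0.643, 0.001, -0.008]
contact_force: [0.5, 0.1, -0.7]
opening: 0.839
t39.45 car [ -0.3  32.1 125. ] turn [-0.6 -0.7  1. ] open 73.9 F [ 0.5  0.1 -0.7] q7 0.33
clock: 39.7
tool_pos: [0.5456, 0.0131, 0.1095]
eef_rot: [0.767, 0.642, 0.001, -0.005]
contact_force: [1.4, -0.8, 0.1]
opening: 0.838
```

View pics/w25.png

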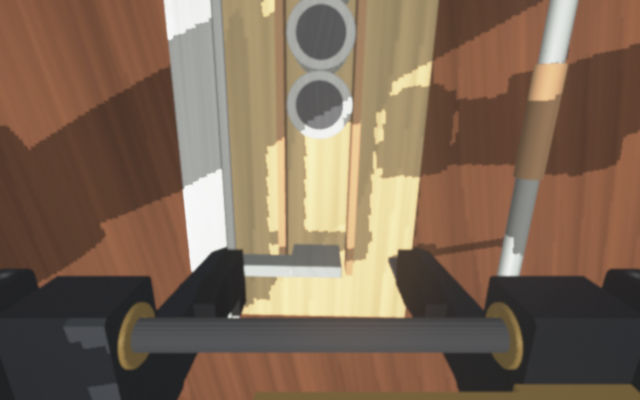

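View pics/s16.png

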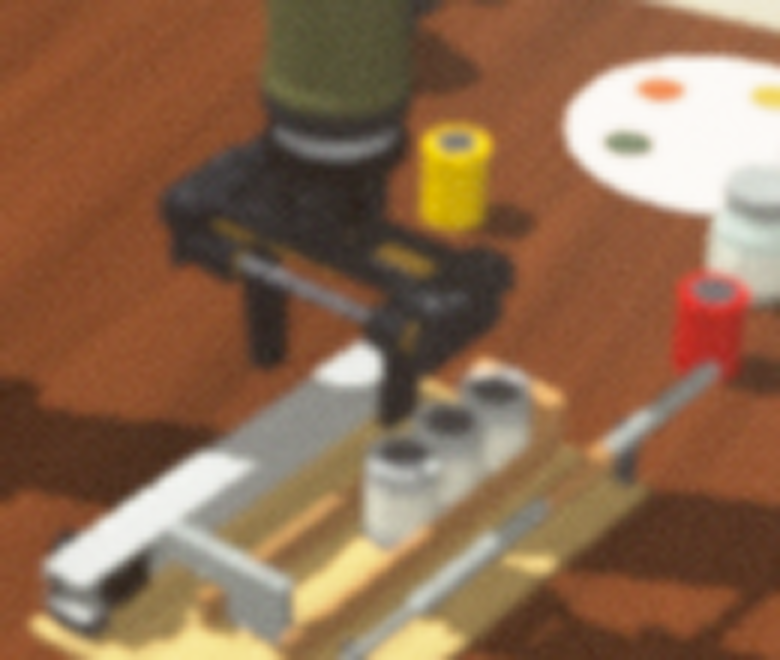

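```bash
python3 - <<'E'
from h import *
d=snapshot("wrist"); print("tin3",c(ray(d,(320,103),.062)).round(1),"tin2",c(ray(d,(321,32),.062)).round(1))
d=snapshot("top"); crop(d,410,140,510,240,6,"pics/t8.png")
off=Rc.apply([.0035,.002,0])
for u in [(179,110)]:
    p=ray(d,(np.array(u)+.5)/4-.5+[410,150],.056)+off; print(c(p).round(1),p.round(3))
a,b=[c(ray(d,(np.array(u)+.5)/4-.5+[410,150],.006)+off).round(1) for u in [(93,96),(230,78)]]; print("shaft",a,b)
E
python3 s.py
```

```text
tin3 [-1.7 48.5 62. ] tin2 [-2. 91. 62.]
[ 142.8 -417.1   56. ] [ 0.611 -0.39   0.056]
shaft [ 152. -368.    6.] [ 184.3 -463.4    6. ]
t39.90 car [  0.2 -25.7 144.7] turn [-0.6 -0.8  1.5] open 73.9 F [-0.6 -0.2 -0.5] q7 0.41
```

View pics/t8.png

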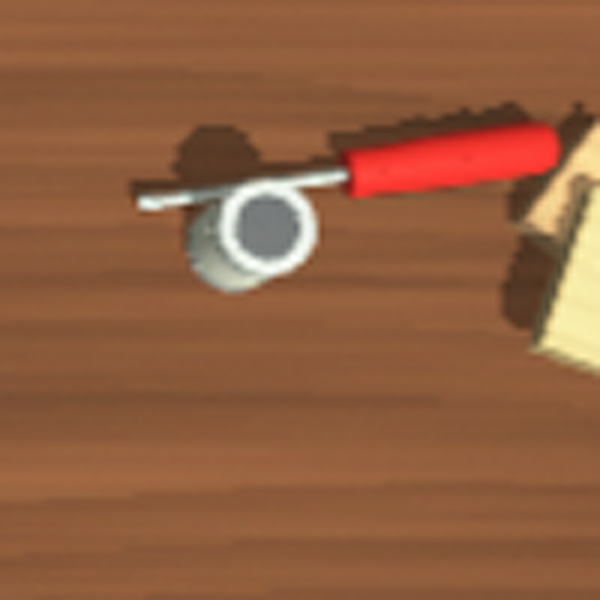

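```bash
python3 -m creep '[-30,11,0,-0.6,-0.8,1.5,-35,12,0,0,0,0,-35,13,0,0,0,0,-35,13,0,0,0,0,-35,13,0,0,0,0]' 74
python3 s.py 143 -417 100
python3 -m creep '[-35,13,0,0,0,0,-35,13,0,0,0,0,-35,13,0,0,0,0,-35,13,0,0,0,0,-35,13,0,0,0,0]' 74
python3 s.py 143 -417 100
```

```text
clock: 40.32
tool_pos: [0.5778, -0.1381, 0.0992]
eef_rot: [0.761, 0.648, 0.001, -0.009]
contact_force: [0.6, 0.5, -0.9]
opening: 0.84
t40.32 car [  62.6 -177.   137.2] turn [-0.7 -0.8  1.8] open 74.0 F [ 0.6  0.5 -0.9] q7 0.61
  delta tool mm [-242.9   73.2   33. ]
clock: 40.73
tool_pos: [0.6188, -0.3184, 0.0903]
eef_rot: [0.757, 0.653, 0.002, -0.014]
contact_force: [0.5, 0.3, 0.6]
opening: 0.839
t40.73 car [ 137.4 -346.4  128.3] turn [-1.1 -1.2  2.6] open 73.9 F [0.5 0.3 0.6] q7 0.73
  delta tool mm [-71.3   2.8  26.7]
```

```bash
python3 -m creep '[-30,0,8,-1,-1,2.5,-30,0,8,0,0,0,0,0,5,0,0,0,0,0,0,0,0,0]' 74
python3 s.py 143 -417 80
python3 - <<'E'
from h import *
d=snapshot("wrist"); cv2.imwrite("pics/w26.png",d["color"][:,:,::-1])
E
```

```text
clock: 41.07
tool_pos: [0.6102, -0.3851, 0.0636]
eef_rot: [0.772, 0.636, -0.0, 0.0]
contact_force: [0.5, 1.3, 0.2]
opening: 0.84
t41.07 car [ 141.  -412.7  101.6] turn [-0.  0.  0.] open 74.0 F [0.5 1.3 0.2] q7 0.76
  delta tool mm [-4.3  2.  21.6]
```

View pics/w26.png

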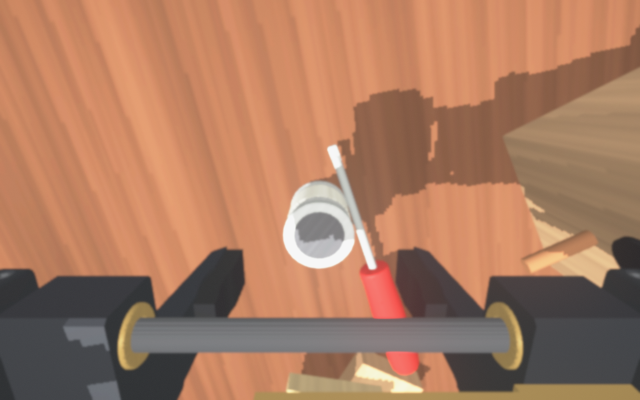

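```bash
python3 - <<'E'
from h import *
d=snapshot("wrist"); print(c(ray(d,(320,234),.056)).round(1), c(ray(d,(373,268),.012)).round(1))
E
python3 -m creep '[0,1,12,0,0,0,0,0,12,0,0,0,0,0,0,0,0,0]' 72
python3 s.py 142 -414 30
python3 -m creep '[0,0,0,0,0,0]'
python3 s.py 142 -414 30
```

```text
[ 140.2 -415.7   56. ] [ 181.9 -462.9   12. ]
clock: 41.42
tool_pos: [0.6146, -0.3806, 0.0397]
eef_rot: [0.769, 0.639, 0.001, 0.001]
contact_force: [-0.3, -0.0, -0.3]
opening: 0.818
t41.42 car [ 144.3 -407.5   77.7] turn [ 0.1 -0.   0.4] open 72.1 F [-0.3 -0.  -0.3] q7 0.77
  delta tool mm [-6.6 -2.5 47.6]
clock: 41.5
tool_pos: [0.6151, -0.3789, 0.0388]
eef_rot: [0.769, 0.639, 0.001, 0.0]
contact_force: [-0.2, -0.6, 0.2]
opening: 0.821
t41.50 car [ 144.5 -405.8   76.8] turn [ 0.1 -0.1  0.5] open 72.3 F [-0.2 -0.6  0.2] q7 0.77
  delta tool mm [-8.3 -2.7 46.8]
```

Target (141,-416).

```bash
python3 -m creep '[-10,-3,10,0,0,0.4,0,0,10,0,0,0,0,0,0,0,0,0]'
python3 s.py 141 -416 30
python3 -m creep '[0,0,8,0,0,0,0,0,0,0,0,0]'
python3 s.py 141 -416 30
```

```text
clock: 41.75
tool_pos: [0.6112, -0.3867, 0.017]
eef_rot: [0.77, 0.638, 0.002, -0.0]
contact_force: [0.0, 0.5, -1.1]
opening: 0.814
t41.75 car [ 142.2 -414.2   55. ] turn [ 0.1 -0.2  0.2] open 71.7 F [ 0.   0.5 -1.1] q7 0.78
  delta tool mm [-1.9 -1.3 25. ]
clock: 41.92
tool_pos: [0.6104, -0.3872, 0.0076]
eef_rot: [0.771, 0.637, 0.002, -0.0]
contact_force: [-0.7, 0.5, -0.6]
opening: 0.818
t41.92 car [ 141.5 -414.9   45.6] turn [ 0.1 -0.2  0.1] open 72.1 F [-0.7  0.5 -0.6] q7 0.79
  delta tool mm [-1.2 -0.6 15.6]
```

```bash
python3 -m creep '[-1,0,8,0,0,0,0,0,6,0,0,0,0,0,0,0,0,0]'
python3 s.py 141 -416 30
python3 -m creep '[0,0,0,0,0,0,0,0,0,0,0,0,0,0,0,0,0,0,0,0,0,0,0,0,0,0,0,0,0,0]' 30 30
python3 s.py 0 -9 31
python3 -m creep '[0,0,-15,0,0,0,0,0,-30,0,0,0,0,0,-35,0,0,0,0,0,-25,0,0,0,0,0,0,0,0,0]'
python3 s.py 0 -9 120
```

```text
clock: 42.17
tool_pos: [0.6103, -0.3887, -0.0076]
eef_rot: [0.771, 0.637, 0.002, -0.0]
contact_force: [-0.9, 0.4, -0.7]
opening: 0.816
t42.17 car [ 141.7 -416.3   30.4] turn [ 0.1 -0.2  0.1] open 71.9 F [-0.9  0.4 -0.7] q7 0.79
  delta tool mm [ 0.3 -0.7  0.4]
clock: 42.58
tool_pos: [0.6105, -0.3888, -0.0075]
eef_rot: [0.771, 0.637, 0.002, 0.0]
contact_force: [0.5, 0.3, -1.5]
opening: 0.498
t42.58 car [ 141.9 -416.4   30.5] turn [ 0.1 -0.1  0.1] open 43.8 F [ 0.5  0.3 -1.5] q7 0.79
  delta tool mm [ 4.077e+02 -1.410e+02  2.000e-01]
clock: 43.0
tool_pos: [0.6086, -0.388, 0.1026]
eef_rot: [0.771, 0.637, 0.001, -0.002]
contact_force: [1.0, -1.0, -1.2]
opening: 0.492
t43.00 car [ 140.  -416.   140.6] turn [-0.1 -0.2  0.1] open 43.4 F [ 1.  -1.  -1.2] q7 0.74
  delta tool mm [ 407.1 -139.4   22.7]
```

```bash
python3 -m creep '[30,-16,0,0,0,0,34,-16,0,0,0,0,34,-15,0,0,0,0,34,-14,0,0,0,0,34,-13,0,0,0,0]'
python3 s.py 0 -9 120
python3 -m creep '[34,-12,0,0,0,0,34,-12,0,0,0,0,34,-12,0,0,0,0,34,-12,0,0,0,0,30,-8,0,0,0,0]'
python3 s.py 0 -9 120
```

```text
clock: 43.42
tool_pos: [0.5655, -0.2196, 0.107]
eef_rot: [0.775, 0.632, -0.001, 0.007]
contact_force: [0.3, 0.4, -1.7]
opening: 0.491
t43.42 car [  65.3 -258.3  145. ] turn [ 0.5  0.6 -0.7] open 43.2 F [ 0.3  0.4 -1.7] q7 0.67
  delta tool mm [248.8 -68.4  22. ]
clock: 43.83
tool_pos: [0.5399, -0.0358, 0.1059]
eef_rot: [0.776, 0.631, -0.0, 0.005]
contact_force: [0.1, 0.2, -1.7]
opening: 0.494
t43.83 car [  5.1 -82.9 143.9] turn [ 0.4  0.4 -0.7] open 43.5 F [ 0.1  0.2 -1.7] q7 0.47
  delta tool mm [74.  -6.3 23.3]
```

```bash
python3 -m creep '[30,-3,0,0,0,-0.7,25,-2,5,0,0,0,5,0,0,0,0,0,0,0,0,0,0,0]'
python3 s.py 0 -14 90
python3 -m creep '[0,0,0,0,0,0]'
python3 s.py 0 -14 90
```

```text
clock: 44.17
tool_pos: [0.5444, 0.0383, 0.1]
eef_rot: [0.767, 0.641, 0.001, 0.001]
contact_force: [0.6, -1.1, -0.9]
opening: 0.49
t44.17 car [ -4.4  -9.6 138. ] turn [0.2 0.  0.8] open 43.2 F [ 0.6 -1.1 -0.9] q7 0.38
  delta tool mm [-4.5  4.2 48. ]
clock: 44.25
tool_pos: [0.5443, 0.0384, 0.1]
eef_rot: [0.767, 0.642, 0.001, 0.001]
contact_force: [0.8, -0.8, -1.5]
opening: 0.491
t44.25 car [ -4.5  -9.5 138. ] turn [0.2 0.  0.8] open 43.2 F [ 0.8 -0.8 -1.5] q7 0.38
  delta tool mm [-4.5  4.3 48. ]
```

```bash
python3 -m creep '[-6,4,10,0,0,0.8,0,0,12,0,0,0,0,0,12,0,0,0,0,0,0,0,0,0]'
python3 s.py 0 -14 90
python3 - <<'E'
from h import *
d=snapshot("wrist"); cv2.imwrite("pics/w27.png",d["color"][:,:,::-1])
E
```

```text
clock: 44.58
tool_pos: [0.5491, 0.022, 0.0652]
eef_rot: [0.775, 0.632, 0.001, 0.005]
contact_force: [0.2, 0.5, -3.1]
opening: 0.491
t44.58 car [  3.1 -24.5 103.2] turn [ 0.5  0.3 -0.7] open 43.3 F [ 0.2  0.5 -3.1] q7 0.42
  delta tool mm [10.5 -3.3 13.1]
```

View pics/w27.png

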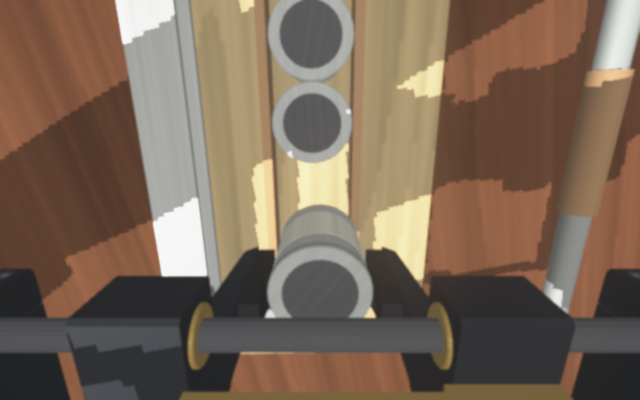

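```bash
python3 -m creep '[6,-3,10,0.4,0.3,-0.7,0,0,10,0,0,0,0,0,0,0,0,0]'
python3 s.py 0 -18 60
python3 -m creep '[0,0,10,0,0,0,0,0,10,0,0,0,0,0,0,0,0,0]'
python3 s.py 0 -18 36.5
```

```text
clock: 44.88
tool_pos: [0.5489, 0.024, 0.0454]
eef_rot: [0.773, 0.634, 0.001, 0.002]
contact_force: [0.0, -0.5, -0.9]
opening: 0.49
t44.88 car [  2.7 -22.7  83.4] turn [ 0.3  0.1 -0.3] open 43.2 F [ 0.  -0.5 -0.9] q7 0.45
  delta tool mm [ 4.7 -2.8 23.3]
clock: 45.13
tool_pos: [0.5494, 0.0237, 0.0234]
eef_rot: [0.773, 0.634, 0.001, 0.002]
contact_force: [-0.0, 0.2, -1.1]
opening: 0.49
t45.13 car [  3.2 -23.   61.4] turn [ 0.3  0.1 -0.3] open 43.2 F [-0.   0.2 -1.1] q7 0.48
  delta tool mm [ 5.  -3.3 24.9]
```

```bash
python3 -m creep '[4,-4,8,0,0,0,0,0,8,0,0,0,0,0,0,0,0,0]'
python3 s.py 0 -14 36.5
python3 -m creep '[3,0,5,0,0,0,0,0,3,0,0,0,0,0,0,0,0,0]'
python3 s.py 0 -14 36.5
```

```text
clock: 45.38
tool_pos: [0.5465, 0.0282, 0.0059]
eef_rot: [0.773, 0.634, 0.001, 0.003]
contact_force: [0.2, -0.8, -1.3]
opening: 0.494
t45.38 car [ -0.6 -19.1  43.9] turn [ 0.3  0.1 -0.3] open 43.6 F [ 0.2 -0.8 -1.3] q7 0.49
  delta tool mm [5.1 0.5 7.4]
clock: 45.63
tool_pos: [0.5476, 0.0315, -0.0017]
eef_rot: [0.773, 0.634, 0.002, 0.002]
contact_force: [-1.7, -0.9, 2.2]
opening: 0.493
t45.63 car [ -0.1 -15.7  36.3] turn [ 0.3  0.  -0.3] open 43.4 F [-1.7 -0.9  2.2] q7 0.50
  delta tool mm [ 1.7  0.1 -0.2]
```

```bash
python3 -m creep '[3,0,-1,0,0,0,0,0,0,0,0,0]'
python3 s.py 0 -14 36.5
python3 -m creep '[0,0,0,0,0,0,0,0,0,0,0,0,0,0,0,0,0,0,0,0,0,0,0,0]' 62
python3 -m creep '[0,0,-15,0,0,0,0,0,-25,0,0,0,0,0,-25,0,0,0,0,0,-25,0,0,0,0,0,0,0,0,0]' 74
python3 -m creep '[-25,-10,0,0,0,0,-30,-10,0,0,0,0,-30,-10,0,0,0,0,0,0,0,0,0,0]' 74
python3 s.py -92 -123 110
python3 - <<'E'
from h import *
d=snapshot("wrist"); cv2.imwrite("pics/w28.png",d["color"][:,:,::-1])
d=snapshot("scene"); crop(d,270,110,400,220,6,"pics/s17.png")
d=snapshot("top"); cv2.imwrite("pics/t9.png",d["color"][:,:,::-1])
E
```

```text
clock: 45.8
tool_pos: [0.5487, 0.0346, -0.0005]
eef_rot: [0.773, 0.634, 0.002, 0.003]
contact_force: [0.8, 1.1, -1.4]
opening: 0.488
t45.80 car [  0.4 -12.4  37.5] turn [ 0.4  0.  -0.3] open 43.0 F [ 0.8  1.1 -1.4] q7 0.49
  delta tool mm [-1.6 -0.4  1. ]
clock: 46.13
tool_pos: [0.5501, 0.0346, 0.0001]
eef_rot: [0.773, 0.634, 0.003, 0.004]
contact_force: [-0.3, 0.7, 0.2]
opening: 0.706
clock: 46.55
tool_pos: [0.548, 0.0338, 0.0921]
eef_rot: [0.774, 0.633, 0.001, 0.003]
contact_force: [-0.9, -0.7, 0.2]
opening: 0.84
clock: 46.88
tool_pos: [0.5033, -0.0437, 0.0925]
eef_rot: [0.771, 0.636, 0.003, 0.005]
contact_force: [-0.3, -0.8, -0.3]
opening: 0.842
t46.88 car [-29.5 -97.9 130.5] turn [0.7 0.1 0. ] open 74.2 F [-0.3 -0.8 -0.3] q7 0.57
  delta tool mm [-25.  -62.8  19.8]
```

View pics/w28.png

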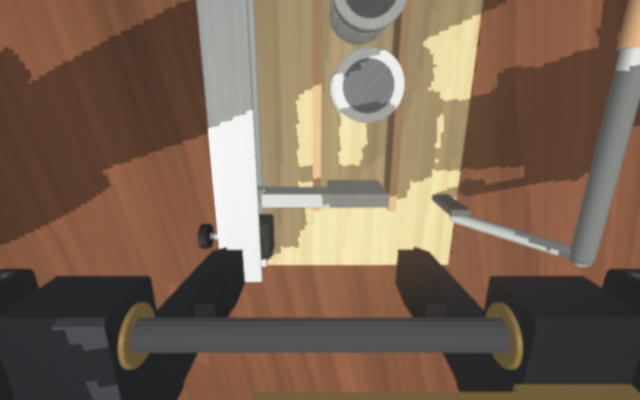

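View pics/s17.png

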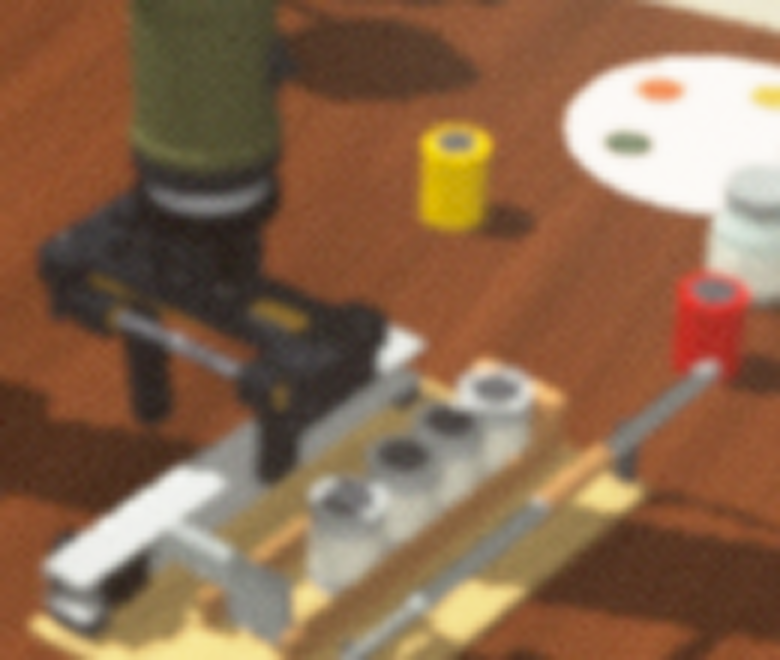

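View pics/t9.png

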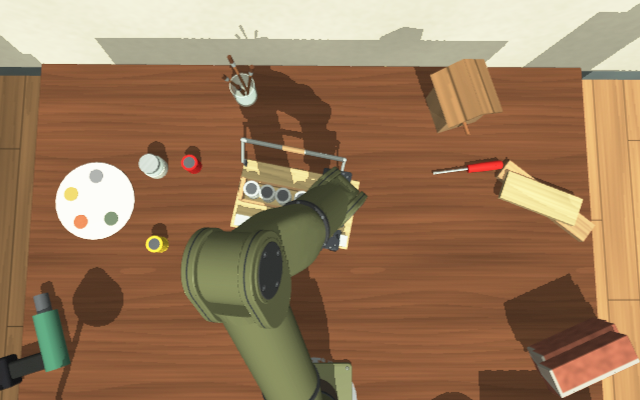

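```bash
python3 -m creep '[-12,-30,0,0,0,0,-12,-31,8,0.7,0,0,0,0,0,0,0,0]' 72
python3 s.py -91 -124 75
python3 -m creep '[0,0,0,0,0,0]'
python3 s.py -91 -124 75; python3 -c "
from plant import get_state;print(get_state()['q'].round(2))"
```

```text
clock: 47.28
tool_pos: [0.4454, -0.0454, 0.0816]
eef_rot: [0.765, 0.644, 0.003, -0.0]
contact_force: [-0.0, 0.8, -0.2]
opening: 0.82
t47.28 car [ -85.7 -110.9  119.6] turn [ 0.2 -0.3  1.1] open 72.2 F [-0.   0.8 -0.2] q7 0.69
  delta tool mm [-13.3  -5.7  44.5]
clock: 47.37
tool_pos: [0.4455, -0.0441, 0.0813]
eef_rot: [0.765, 0.644, 0.004, -0.001]
contact_force: [0.9, -0.8, -0.2]
opening: 0.814
t47.37 car [ -85.8 -109.6  119.3] turn [ 0.2 -0.4  1.2] open 71.7 F [ 0.9 -0.8 -0.2] q7 0.69
  delta tool mm [-14.6  -5.7  44.1]
[-0.22  0.73  0.36  2.21 -0.83  0.33  0.69]
```

```bash
python3 -m creep '[-13,-6,12,0,0,1.2,0,0,12,0,0,0,0,0,12,0,0,0,0,0,0,0,0,0]' 72
python3 s.py -91 -124 65; python3 -c "
from plant import get_state;print(get_state()['q'].round(2))"
```

```text
clock: 47.7
tool_pos: [0.444, -0.0513, 0.0434]
eef_rot: [0.769, 0.639, 0.007, 0.001]
contact_force: [-0.3, 0.2, 0.3]
opening: 0.817
t47.70 car [ -86.2 -117.1   81.4] turn [ 0.5 -0.5  0.4] open 71.9 F [-0.3  0.2  0.3] q7 0.75
  delta tool mm [-7.  -5.  16.3]
[-0.1   0.79  0.19  2.24 -0.91  0.18  0.75]
```

```bash
python3 -m creep '[-7,-6,10,0,0,0,0,-1,8,0,0,0,0,0,0,0,0,0]' 72
python3 s.py -91 -124 17
python3 -m creep '[0,0,8,0,0,0,0,0,0,0,0,0]' 72
python3 s.py -91 -124 17; python3 -c "
from plant import get_state;print(get_state()['q'].round(2))"
```

```text
clock: 47.95
tool_pos: [0.441, -0.0539, 0.0244]
eef_rot: [0.767, 0.641, 0.009, 0.002]
contact_force: [-0.0, 0.3, -0.7]
opening: 0.815
t47.95 car [ -88.7 -120.3   62.4] turn [ 0.8 -0.7  0.7] open 71.8 F [-0.   0.3 -0.7] q7 0.78
  delta tool mm [-4.2 -2.9 45.3]
clock: 48.12
tool_pos: [0.4436, -0.0526, 0.0166]
eef_rot: [0.767, 0.642, 0.01, 0.002]
contact_force: [-0.1, -0.9, 0.1]
opening: 0.812
t48.12 car [ -86.5 -118.5   54.6] turn [ 0.9 -0.7  0.8] open 71.5 F [-0.1 -0.9  0.1] q7 0.78
  delta tool mm [-5.9 -5.1 37.4]
[-0.01  0.84  0.06  2.25 -0.93  0.07  0.78]
```

```bash
python3 -m creep '[-6,-6,0,0.5,-0.5,0.5,0,-2,2,0,0,0,0,0,0,0,0,0]' 72
python3 s.py -91 -124 17
python3 -m creep '[0,-1,8,0,0,0,0,-1,6,0,0,0,0,0,0,0,0,0]' 72
python3 s.py -91 -124 17; python3 -c "
from plant import get_state;print(get_state()['q'].round(2))"
```

```text
clock: 48.37
tool_pos: [0.4363, -0.0564, 0.0155]
eef_rot: [0.769, 0.639, 0.004, 0.003]
contact_force: [-0.2, -0.0, -0.6]
opening: 0.821
t48.37 car [ -92.7 -123.3   53.5] turn [ 0.5 -0.2  0.4] open 72.3 F [-0.2 -0.  -0.6] q7 0.78
  delta tool mm [-0.8  1.4 36.5]
clock: 48.62
tool_pos: [0.4382, -0.0562, 0.0052]
eef_rot: [0.769, 0.64, 0.003, 0.001]
contact_force: [0.3, 0.3, 1.1]
opening: 0.82
t48.62 car [ -90.8 -122.7   43.2] turn [ 0.3 -0.2  0.5] open 72.3 F [0.3 0.3 1.1] q7 0.84
  delta tool mm [-1.3 -0.4 26.2]
[-0.    0.86  0.05  2.25 -1.    0.04  0.84]
```

```bash
python3 -m creep '[-1,0,8,0,0,0,0,0,8,0,0,0,0,0,0,0,0,0]' 72
python3 s.py -91 -124 17
python3 -m creep '[-1,0,7,0,0,0,0,0,3,0,0,0,0,0,0,0,0,0]' 72
python3 s.py -91 -124 17
```

```text
clock: 48.87
tool_pos: [0.4426, -0.0577, -0.0076]
eef_rot: [0.77, 0.639, -0.0, -0.002]
contact_force: [-0.3, 0.2, -0.0]
opening: 0.814
t48.87 car [ -85.8 -123.4   30.4] turn [-0.2 -0.1  0.4] open 71.7 F [-0.3  0.2 -0. ] q7 0.84
  delta tool mm [-0.6 -5.1 13.4]
clock: 49.12
tool_pos: [0.4418, -0.0583, -0.0167]
eef_rot: [0.77, 0.638, -0.003, -0.007]
contact_force: [0.1, -0.8, 0.7]
opening: 0.817
t49.12 car [ -86.  -124.1   21.3] turn [-0.9 -0.2  0.3] open 72.0 F [ 0.1 -0.8  0.7] q7 0.85
  delta tool mm [ 0.1 -4.9  4.4]
```

```bash
python3 -m creep '[0,-3,3,0,0,0,0,0,0,0,0,0]' 72
python3 s.py -91 -124 17
python3 -m creep '[0,0,0,0,0,0,0,0,0,0,0,0,0,0,0,0,0,0,0,0,0,0,0,0,0,0,0,0,0,0]' 0 16
python3 s.py -90 -78 17
python3 -m creep '[0,0,0,0,0,0]'
python3 s.py -90 -78 17
```

```text
clock: 49.28
tool_pos: [0.4415, -0.0583, -0.0186]
eef_rot: [0.77, 0.638, -0.004, -0.007]
contact_force: [-0.4, 0.0, -0.2]
opening: 0.818
t49.28 car [ -86.3 -124.2   19.4] turn [-1.  -0.1  0.3] open 72.1 F [-0.4  0.  -0.2] q7 0.85
  delta tool mm [ 0.2 -4.7  2.5]
clock: 49.7
tool_pos: [0.4372, -0.0576, -0.0187]
eef_rot: [0.77, 0.638, -0.006, -0.01]
contact_force: [-2.9, 1.1, -0.9]
opening: 0.556
t49.70 car [ -90.3 -124.3   19.3] turn [-1.4 -0.2  0.3] open 49.0 F [-2.9  1.1 -0.9] q7 0.85
  delta tool mm [46.3  0.6  2.5]
clock: 49.78
tool_pos: [0.4372, -0.0575, -0.0186]
eef_rot: [0.77, 0.638, -0.006, -0.01]
contact_force: [-0.8, 0.7, -1.4]
opening: 0.55
t49.78 car [ -90.3 -124.3   19.3] turn [-1.4 -0.2  0.3] open 48.4 F [-0.8  0.7 -1.4] q7 0.85
  delta tool mm [46.3  0.6  2.5]
```

```bash
python3 -m creep '[8,0,0,0,0,0,10,0,0,0,0,0,10,0,0,0,0,0,0,0,0,0,0,0]'
python3 s.py -90 -78.3 19
python3 -m creep '[8,0,0,0,0,0,5,0,0,0,0,0,0,0,0,0,0,0]'
python3 s.py -90 -78.3 19
```

```text
clock: 50.12
tool_pos: [0.4428, -0.0296, -0.0187]
eef_rot: [0.77, 0.638, -0.007, -0.009]
contact_force: [-0.6, 1.7, -1.8]
opening: 0.554
t50.12 car [-90.2 -95.6  19.3] turn [-1.3 -0.   0.2] open 48.8 F [-0.6  1.7 -1.8] q7 0.78
  delta tool mm [17.3  0.3  0.3]
clock: 50.37
tool_pos: [0.4458, -0.0144, -0.0186]
eef_rot: [0.77, 0.638, -0.007, -0.009]
contact_force: [-1.7, -1.3, -0.9]
opening: 0.553
t50.37 car [-90.2 -80.2  19.4] turn [-1.3 -0.   0.3] open 48.7 F [-1.7 -1.3 -0.9] q7 0.75
  delta tool mm [1.9 0.2 0.4]
```

Slide is 44.1 mm; now lighten the grip so the button rides at its rest and creep on.

```bash
python3 -m creep '[0,0,0,0,0,0,0,0,0,0,0,0]' 0 3.5
python3 s.py -90 -78.3 19
python3 -m creep '[1,0,0,0,0,0,0,0,0,0,0,0]'
python3 s.py -90 -78.3 19
python3 -m creep '[1,0,0,0,0,0,0,0,0,0,0,0]'
python3 s.py -90 -78.3 19
```

```text
clock: 50.53
tool_pos: [0.4442, -0.0135, -0.0186]
eef_rot: [0.77, 0.638, -0.008, -0.01]
contact_force: [-0.7, -1.3, -0.7]
opening: 0.594
t50.53 car [-91.8 -79.6  19.4] turn [-1.4 -0.   0.3] open 52.3 F [-0.7 -1.3 -0.7] q7 0.75
  delta tool mm [1.2 1.8 0.3]
clock: 50.7
tool_pos: [0.4441, -0.0129, -0.0186]
eef_rot: [0.77, 0.638, -0.008, -0.01]
contact_force: [-2.7, 1.0, -0.9]
opening: 0.596
t50.70 car [-92.  -79.   19.3] turn [-1.5  0.   0.3] open 52.5 F [-2.7  1.  -0.9] q7 0.74
  delta tool mm [0.7 2.  0.3]
clock: 50.87
tool_pos: [0.4433, -0.0118, -0.0187]
eef_rot: [0.77, 0.638, -0.009, -0.011]
contact_force: [-2.2, -0.6, -1.8]
opening: 0.621
t50.87 car [-92.9 -78.   19.3] turn [-1.6 -0.   0.3] open 54.7 F [-2.2 -0.6 -1.8] q7 0.74
  delta tool mm [-0.3  2.9  0.2]
```

Opening 52.5→54.7: button popping. Let it settle and open.

```bash
python3 -m creep '[0,0,0,0,0,0,0,0,0,0,0,0]'
python3 s.py -90 -78.3 19
python3 -m creep '[0,0,0,0,0,0,0,0,0,0,0,0]' 60
python3 -m creep '[0,0,0,0,0,0,0,0,0,0,0,0]' 72
python3 s.py -90 -78.3 19
python3 -m creep '[0,0,-15,0,0,0,0,0,-25,0,0,0,0,0,-25,0,0,0,0,0,-25,0,0,0,-15,0,-15,0,0,0]'
python3 s.py
python3 - <<'E'
from h import *
d=snapshot("wrist"); crop(d,200,60,420,225,3,"pics/w29.png")
f=lambda X:((proj(d,w(X))-[200,60]+.5)*3-.5).round(0).tolist()
print(f([[-120,-77,34],[-116,-77,34],[-64,-77,34]]))
d=snapshot("scene"); crop(d,270,110,400,220,6,"pics/s18.png")
E
```

```text
clock: 51.03
tool_pos: [0.4433, -0.0118, -0.0187]
eef_rot: [0.77, 0.638, -0.008, -0.011]
contact_force: [-1.3, -1.1, -1.6]
opening: 0.619
t51.03 car [-93.  -78.1  19.3] turn [-1.6 -0.   0.2] open 54.5 F [-1.3 -1.1 -1.6] q7 0.74
  delta tool mm [-0.3  3.   0.2]
clock: 51.2
tool_pos: [0.4445, -0.0115, -0.0186]
eef_rot: [0.77, 0.638, -0.008, -0.01]
contact_force: [-0.4, -0.9, 0.5]
opening: 0.683
clock: 51.37
tool_pos: [0.4471, -0.0112, -0.0184]
eef_rot: [0.77, 0.638, -0.006, -0.009]
contact_force: [-0.5, 0.8, -1.4]
opening: 0.802
t51.37 car [-89.6 -76.9  19.6] turn [-1.2 -0.1  0.3] open 70.7 F [-0.5  0.8 -1.4] q7 0.74
  delta tool mm [-1.4 -0.4  0.6]
clock: 51.78
tool_pos: [0.449, -0.0232, 0.0883]
eef_rot: [0.769, 0.639, -0.004, -0.011]
contact_force: [-0.2, -0.1, -0.6]
opening: 0.818
t51.78 car [-85.3 -88.4 126.2] turn [-1.3 -0.4  0.5] open 72.0 F [-0.2 -0.1 -0.6] q7 0.64
[[231.0, 402.0], [247.0, 402.0], [458.0, 405.0]]
```

View pics/w29.png

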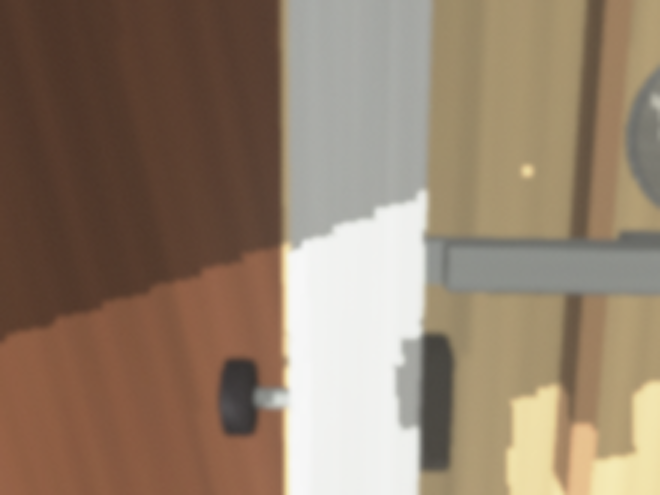

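View pics/s18.png

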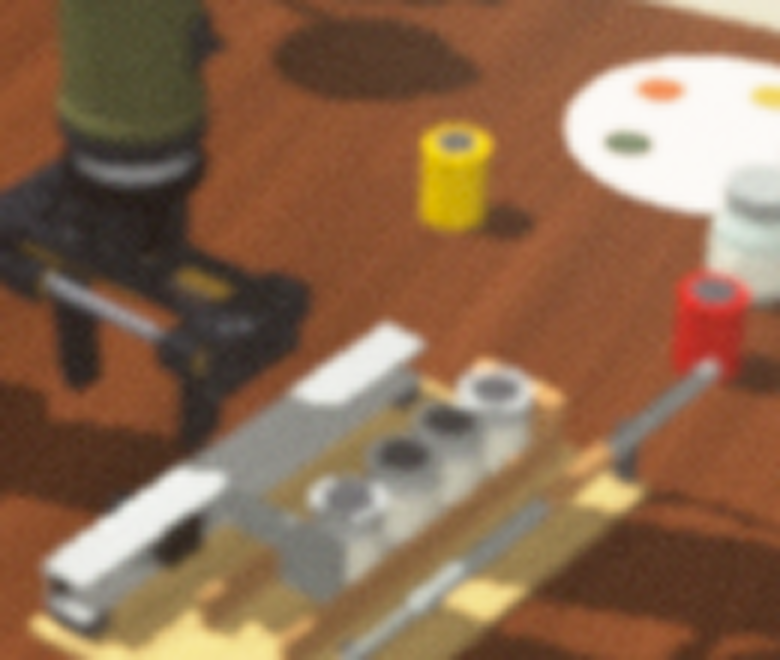

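```bash
python3 -m creep '[20,32,-8,-1,0,0,25,35,-8,0,0,0,25,35,-8,0,0,0,25,35,0,0,0,0,25,35,0,0,0,0]' 44
python3 s.py 119 32 140
python3 -m creep '[0,30,0,0,0,0,0,0,0,0,0,0]' 44
python3 s.py 119 32 140
```

```text
clock: 52.3
tool_pos: [0.6324, 0.0546, 0.1102]
eef_rot: [0.775, 0.632, -0.002, -0.007]
contact_force: [0.4, -0.3, 0.2]
opening: 0.499
t52.30 car [ 79.5  22.9 148.2] turn [-0.8 -0.3 -0.7] open 43.9 F [ 0.4 -0.3  0.2] q7 0.26
  delta tool mm [ 9.5 39.5  7.7]
clock: 52.47
tool_pos: [0.6698, 0.0577, 0.1065]
eef_rot: [0.771, 0.636, 0.001, -0.007]
contact_force: [1.0, -0.6, 0.5]
opening: 0.499
t52.47 car [115.4  32.9 144.5] turn [-0.5 -0.6  0. ] open 43.9 F [ 1.  -0.6  0.5] q7 0.24
  delta tool mm [-1.   3.6  4.5]
```

```bash
python3 -m creep '[0,3,8,0,0,0,0,0,8,0,0,0,0,0,0,0,0,0]' 44
python3 s.py 119 32 99
python3 - <<'E'
from h import *
d=snapshot("wrist"); cv2.imwrite("pics/w30.png",d["color"][:,:,::-1])
s=get_state();Rt=R.from_quat(s["eef_rot"]);print(proj(d,s["tool_pos"]-Rt.apply([0,0,.038])))
for a in (1.7,1.77,1.85): print(proj(d,w([[75-81*np.cos(.379+a),62,40+81*np.sin(.379+a)]])))
E
```

```text
clock: 52.72
tool_pos: [0.6714, 0.06, 0.0847]
eef_rot: [0.771, 0.637, 0.001, -0.01]
contact_force: [-0.2, 0.6, 0.0]
opening: 0.499
t52.72 car [116.7  35.3 122.7] turn [-0.8 -0.8  0.1] open 44.0 F [-0.2  0.6  0. ] q7 0.25
  delta tool mm [-3.7  2.6 23.6]
[[320.72798418 267.99722719]]
[[316.47506027 207.20120338]]
[[326.19082424 205.54881213]]
[[336.37084328 203.49908096]]
```

View pics/w30.png

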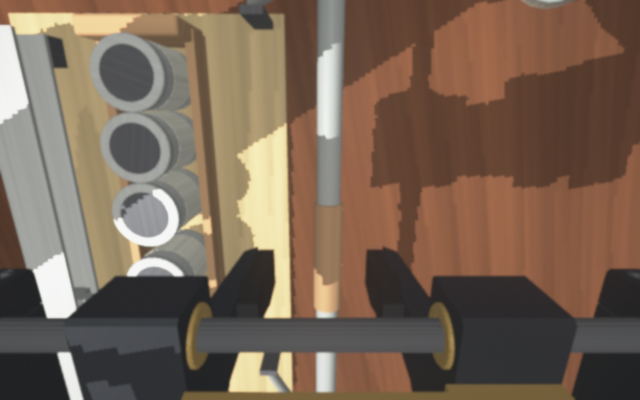

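```bash
python3 -m creep '[-3,3,9,-0.8,-0.8,0,0,0,9,0,0,0,0,0,5,0,0,0,0,0,0,0,0,0]' 44
python3 s.py 119 32 98
python3 -m creep '[0,0,0,0,0,0,0,0,0,0,0,0,0,0,0,0,0,0,0,0,0,0,0,0,0,0,0,0,0,0]' 0 15
python3 s.py 119 32 98
```

```text
clock: 53.1
tool_pos: [0.6697, 0.0549, 0.0606]
eef_rot: [0.773, 0.635, -0.001, -0.001]
contact_force: [0.2, -0.7, -0.3]
opening: 0.495
t53.10 car [115.7  30.6  98.6] turn [-0.2  0.  -0.2] open 43.6 F [ 0.2 -0.7 -0.3] q7 0.26
  delta tool mm [1.4 3.3 0.6]
clock: 53.52
tool_pos: [0.6723, 0.0538, 0.0627]
eef_rot: [0.773, 0.634, 0.001, 0.001]
contact_force: [4.9, -1.2, 0.8]
opening: 0.147
t53.52 car [118.2  30.  100.7] turn [ 0.1 -0.  -0.3] open 12.9 F [ 4.9 -1.2  0.8] q7 0.26
  delta tool mm [2.  0.7 2.7]
```

```bash
python3 -m creep '[0,0,0,0,0,0]' - 20; python3 s.py; python3 arc.py 1.78 0.1 12
```

```text
clock: 53.6
tool_pos: [0.6727, 0.0537, 0.0629]
eef_rot: [0.773, 0.634, 0.001, 0.001]
contact_force: [-0.6, -0.7, -3.2]
opening: 0.128
t53.60 car [118.6  30.  100.9] turn [ 0.2 -0.  -0.3] open 11.3 F [-0.6 -0.7 -3.2] q7 0.26
a1.64 dx -10 tz -6 abs 110.0 113.0
a1.50 dx -11 tz -4 abs 100.0 117.0
a1.36 dx -11 tz -3 abs 89.0 120.0
a1.22 dx -11 tz -1 abs 77.0 121.0
a1.08 dx -11 tz 0 abs 66.0 120.0
a0.94 dx -11 tz 2 abs 55.0 118.0
a0.80 dx -11 tz 4 abs 44.0 115.0
a0.66 dx -10 tz 5 abs 34.0 110.0
a0.52 dx -9 tz 6 abs 25.0 103.0
a0.38 dx -8 tz 8 abs 16.0 96.0
a0.24 dx -7 tz 9 abs 9.0 87.0
a0.10 dx -6 tz 10 abs 3.0 77.0
```

```bash
python3 -m creep '[0,-10,-6,0,0,0,0,-11,-4,0,0,0,0,-11,-3,0,0,0,0,0,0,0,0,0]'; python3 s.py 89 32 113
```

```text
clock: 53.93
tool_pos: [0.646, 0.059, 0.0764]
eef_rot: [0.773, 0.635, 0.004, 0.006]
contact_force: [-2.5, -0.4, -1.6]
opening: 0.124
t53.93 car [ 90.9  30.1 114.4] turn [ 0.8  0.  -0.2] open 10.9 F [-2.5 -0.4 -1.6] q7 0.28
  delta tool mm [ 1.9 -2.   1.4]
```

```bash
python3 -m creep '[0,-13,-1,0.5,0,0,0,-11,0,0,0,0,0,-11,2,0,0,0,0,0,0,0,0,0]'; python3 s.py 55 32 111
python3 -m creep '[0,-11,4,0.5,0,0,0,-10,5,0,0,0,0,0,0,0,0,0]'; python3 s.py 34 32 103
```

```text
clock: 54.27
tool_pos: [0.6216, 0.064, 0.079]
eef_rot: [0.773, 0.634, 0.008, 0.01]
contact_force: [-1.8, -0.6, -6.8]
opening: 0.126
t54.27 car [ 65.6  30.3 117. ] turn [ 1.5 -0.  -0.2] open 11.1 F [-1.8 -0.6 -6.8] q7 0.31
  delta tool mm [  1.7 -10.7   5.7]
clock: 54.52
tool_pos: [0.6075, 0.0669, 0.0751]
eef_rot: [0.773, 0.634, 0.01, 0.01]
contact_force: [0.9, -0.5, -14.8]
opening: 0.123
t54.52 car [ 51.1  30.3 113.1] turn [ 1.6 -0.2 -0.3] open 10.9 F [  0.9  -0.5 -14.8] q7 0.33
  delta tool mm [  1.5 -17.4   9.6]
```

```bash
python3 -m creep '[0,-9,6,0.8,0,0,0,-10,6,0.5,0,0,0,0,0,0,0,0]'; python3 s.py 34 32 102
python3 -m creep '[0,-9,7,0,0,0,0,0,0,0,0,0]'; python3 s.py 25 32 95
```

```text
clock: 54.77
tool_pos: [0.5909, 0.0703, 0.0669]
eef_rot: [0.773, 0.634, 0.005, 0.0]
contact_force: [1.6, -1.0, -8.4]
opening: 0.128
t54.77 car [ 35.   30.4 104.9] turn [ 0.4 -0.4 -0.3] open 11.3 F [ 1.6 -1.  -8.4] q7 0.34
  delta tool mm [ 1.5 -1.   2.9]
clock: 54.93
tool_pos: [0.5822, 0.0722, 0.0605]
eef_rot: [0.773, 0.634, 0.005, -0.001]
contact_force: [0.2, -0.7, -5.0]
opening: 0.127
t54.93 car [26.1 30.5 98.5] turn [ 0.3 -0.5 -0.3] open 11.2 F [ 0.2 -0.7 -5. ] q7 0.36
  delta tool mm [ 1.5 -1.2  3.5]
```

```bash
python3 -m creep '[0,-9,9,0,0,0,0,-7,9,0,0,0,0,0,0,0,0,0]'; python3 s.py 9 32 81
python3 -m creep '[0,-4,6,0,0,0,0,0,0,0,0,0]'; python3 s.py 5 32 73
```

```text
clock: 55.18
tool_pos: [0.5663, 0.0755, 0.0434]
eef_rot: [0.774, 0.634, 0.005, -0.003]
contact_force: [-0.7, 0.4, -3.2]
opening: 0.125
t55.18 car [10.  30.6 81.4] turn [ 0.1 -0.6 -0.4] open 11.0 F [-0.7  0.4 -3.2] q7 0.39
  delta tool mm [ 1.4 -1.   0.4]
clock: 55.35
tool_pos: [0.5623, 0.0763, 0.0373]
eef_rot: [0.774, 0.634, 0.004, -0.004]
contact_force: [-1.2, -0.9, -2.0]
opening: 0.124
t55.35 car [ 6.  30.7 75.3] turn [-0.  -0.6 -0.4] open 11.0 F [-1.2 -0.9 -2. ] q7 0.40
  delta tool mm [ 1.3 -1.   2.3]
```

```bash
python3 -m creep '[0,-3,5,0,0,0,0,0,0,0,0,0]'; python3 s.py 2.5 32 69
python3 -m creep '[0,0,0,0,0,0,0,0,0,0,0,0,0,0,0,0,0,0]' 40; python3 s.py
python3 -m creep '[0,0,-15,0,0,0,0,0,-20,0,0,0,0,0,0,0,0,0]' 40
python3 -m creep '[0,0,0,0,0,0,0,0,0,0,0,0,0,0,0,0,0,0,0,0,0,0,0,0,0,0,0,0,0,0]' 0
python3 s.py 0 32 85
python3 - <<'E'
from h import *
d=snapshot("wrist"); cv2.imwrite("pics/w31.png",d["color"][:,:,::-1])
for a in (0,.1,.2): print(proj(d,w([[75-81*np.cos(.379+a),62,40+81*np.sin(.379+a)]])))
E
```

```text
clock: 55.52
tool_pos: [0.5595, 0.0769, 0.0323]
eef_rot: [0.774, 0.634, 0.004, -0.004]
contact_force: [-0.4, -0.5, -2.6]
opening: 0.127
t55.52 car [ 3.3 30.7 70.3] turn [-0.1 -0.7 -0.4] open 11.2 F [-0.4 -0.5 -2.6] q7 0.41
  delta tool mm [ 1.3 -0.8  1.3]
clock: 55.77
tool_pos: [0.5613, 0.0768, 0.0326]
eef_rot: [0.774, 0.634, 0.004, -0.004]
contact_force: [-0.8, -0.2, 0.2]
opening: 0.329
t55.77 car [ 5.  30.9 70.5] turn [-0.1 -0.7 -0.4] open 29.0 F [-0.8 -0.2  0.2] q7 0.41
clock: 56.02
tool_pos: [0.5621, 0.0761, 0.0683]
eef_rot: [0.774, 0.633, 0.004, -0.004]
contact_force: [1.0, -0.9, 0.4]
opening: 0.457
clock: 56.43
tool_pos: [0.5624, 0.0766, 0.0673]
eef_rot: [0.774, 0.634, 0.004, -0.004]
contact_force: [-0.8, -0.8, -0.3]
opening: 0.104
t56.43 car [  6.1  31.  105.3] turn [-0.1 -0.7 -0.4] open 9.2 F [-0.8 -0.8 -0.3] q7 0.36
  delta tool mm [ 0.7 -6.1 20.3]
[[308.90122603 187.52882917]]
[[314.69491538 190.75204379]]
[[322.33875033 194.04320989]]
```

View pics/w31.png

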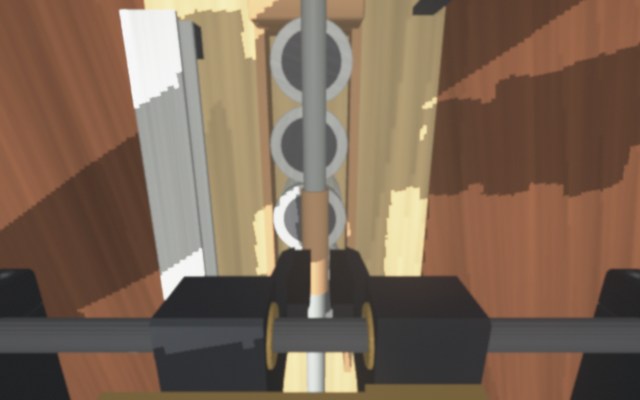

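```bash
python3 -m creep '[1,-5,9,0,0,0,0,0,6,0,0,0,0,0,0,0,0,0]' 0; python3 s.py 0 32 77.5
python3 -m creep '[0,0,4,0,0,0,0,0,0,0,0,0]'; python3 s.py 0 32 77.5
```

```text
clock: 56.73
tool_pos: [0.5576, 0.0786, 0.0512]
eef_rot: [0.774, 0.634, 0.004, -0.004]
contact_force: [0.3, 0.6, 0.5]
opening: 0.009
t56.73 car [ 1.1 32.1 89.2] turn [-0.1 -0.6 -0.4] open 0.8 F [0.3 0.6 0.5] q7 0.39
  delta tool mm [-0.2 -1.  11.7]
clock: 56.9
tool_pos: [0.5577, 0.0785, 0.0465]
eef_rot: [0.774, 0.634, 0.004, -0.004]
contact_force: [0.5, -0.9, 0.4]
opening: 0.003
t56.90 car [ 1.1 32.  84.5] turn [-0.1 -0.6 -0.4] open 0.2 F [ 0.5 -0.9  0.4] q7 0.39
  delta tool mm [-0.1 -1.1  7. ]
```

```bash
python3 -m creep '[0,0,3,0,0,0,0,0,0,0,0,0]'; python3 s.py 0 32 77.5
python3 -m creep '[0,0,2,0,0,0,0,0,0,0,0,0]'; python3 s.py 0 32 77.5
python3 -m creep '[0,0,2,0,0,0,0,0,0,0,0,0]'; python3 s.py 0 32 77.5
```

```text
clock: 57.07
tool_pos: [0.5576, 0.0785, 0.0435]
eef_rot: [0.774, 0.634, 0.004, -0.005]
contact_force: [0.4, 0.4, 1.3]
opening: 0.008
t57.07 car [ 1.1 31.9 81.5] turn [-0.1 -0.6 -0.4] open 0.7 F [0.4 0.4 1.3] q7 0.40
  delta tool mm [ 0.  -1.1  4. ]
clock: 57.23
tool_pos: [0.5577, 0.0784, 0.0415]
eef_rot: [0.774, 0.634, 0.004, -0.004]
contact_force: [-0.0, 0.1, 1.2]
opening: 0.003
t57.23 car [ 1.2 31.9 79.5] turn [-0.1 -0.6 -0.4] open 0.3 F [-0.   0.1  1.2] q7 0.40
  delta tool mm [ 0.1 -1.2  2. ]
clock: 57.4
tool_pos: [0.5578, 0.0784, 0.0396]
eef_rot: [0.774, 0.634, 0.004, -0.004]
contact_force: [0.4, -0.6, 0.1]
opening: 0.006
t57.40 car [ 1.3 31.9 77.6] turn [-0.1 -0.7 -0.4] open 0.5 F [ 0.4 -0.6  0.1] q7 0.40
  delta tool mm [ 0.1 -1.3  0.1]
```

```bash
python3 -m creep '[0,0,2,0,0,0,0,0,0,0,0,0]'; python3 s.py 0 32 77.5
python3 -m creep '[0,0,2,0,0,0,0,0,0,0,0,0]'; python3 s.py 0 32 77.5
python3 - <<'E'
from h import *
d=snapshot("wrist"); cv2.imwrite("pics/w32.png",d["color"][:,:,::-1])
for a in (0,.1,.2): print(proj(d,w([[75-81*np.cos(.379+a),62,40+81*np.sin(.379+a)]])))
E
```

```text
clock: 57.57
tool_pos: [0.558, 0.0784, 0.0377]
eef_rot: [0.774, 0.633, 0.004, -0.004]
contact_force: [-0.9, 0.7, 0.6]
opening: 0.004
t57.57 car [ 1.5 31.9 75.7] turn [-0.1 -0.7 -0.4] open 0.3 F [-0.9  0.7  0.6] q7 0.40
  delta tool mm [ 0.1 -1.5 -1.8]
clock: 57.73
tool_pos: [0.5583, 0.0784, 0.0378]
eef_rot: [0.774, 0.633, 0.005, -0.005]
contact_force: [-1.1, -0.0, 0.9]
opening: 0.003
t57.73 car [ 1.7 31.9 75.8] turn [-0.1 -0.8 -0.4] open 0.2 F [-1.1 -0.   0.9] q7 0.40
  delta tool mm [ 0.1 -1.7 -1.7]
[[316.25053781 204.10030373]]
[[323.44849538 208.64359754]]
[[332.96340376 213.3489538 ]]
```

View pics/w32.png

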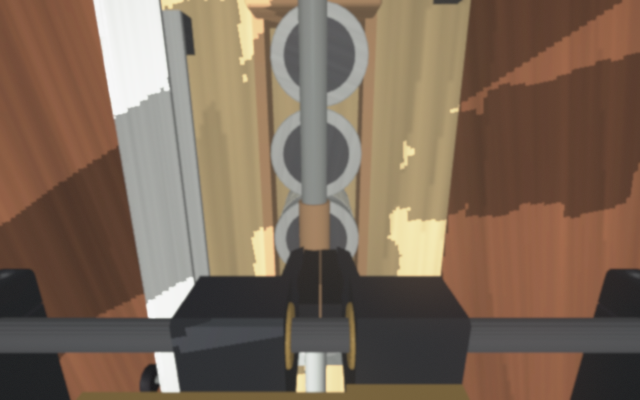

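```bash
python3 -m creep '[0,0,3,0,0,0,0,0,2,0,0,0]'; python3 s.py 0 32 77.5
python3 -m creep '[0,0,-10,0,0,0,0,0,-25,0,0,0,0,0,-30,0,0,0,0,0,-30,0,0,0,0,0,-30,0,0,0]'
python3 -m creep '[-30,-30,-10,0,0,0,-35,-35,0,0,0,0,-35,-35,0,0,0,0,-35,-10,0,0,0,0,-35,0,0,0,0,0]'
python3 -m creep '[-35,0,0,0,0,0,-35,0,0,0,0,0,-35,0,0,0,0,0,-35,0,0,0,0,0,0,0,0,0,0,0]'
python3 s.py
python3 - <<'E'
from h import *
d=snapshot("top"); crop(d,215,140,375,260,5,"pics/t10.png"); 
for a in (0,.05,.1):
    x,z=75-81*np.cos(.379+a),40+81*np.sin(.379+a); P
    print(a,(proj(d,w([[x-3.5,-108,z],[x-3.5,168,z]]))*5-[1075,700]).round(0).tolist())
d=snapshot("scene"); crop(d,260,130,400,250,5,"pics/s19.png")
E
```

```text
clock: 57.95
tool_pos: [0.5587, 0.0785, 0.0371]
eef_rot: [0.774, 0.633, 0.007, -0.005]
contact_force: [-6.1, 0.7, 23.7]
opening: 0.007
t57.95 car [ 2.  31.9 75.1] turn [ 0.  -1.  -0.5] open 0.6 F [-6.1  0.7 23.7] q7 0.41
  delta tool mm [ 0.2 -2.  -2.4]
clock: 58.37
tool_pos: [0.5546, 0.0761, 0.1616]
eef_rot: [0.775, 0.633, 0.002, -0.008]
contact_force: [0.5, 0.4, 0.6]
opening: 0.009
clock: 58.78
tool_pos: [0.4258, -0.0613, 0.1738]
eef_rot: [0.768, 0.641, 0.011, -0.002]
contact_force: [0.7, -0.0, -0.5]
opening: 0.005
clock: 59.2
tool_pos: [0.3965, -0.2129, 0.1723]
eef_rot: [0.771, 0.637, 0.01, 0.002]
contact_force: [-0.4, 0.5, 0.1]
opening: 0.006
t59.20 car [-102.2 -284.9  210.2] turn [ 0.9 -0.7  0.2] open 0.5 F [-0.4  0.5  0.1] q7 0.90
0 [[599.0, 328.0], [99.0, 230.0]]
0.05 [[600.0, 324.0], [99.0, 226.0]]
0.1 [[601.0, 320.0], [98.0, 222.0]]
```

View pics/t10.png

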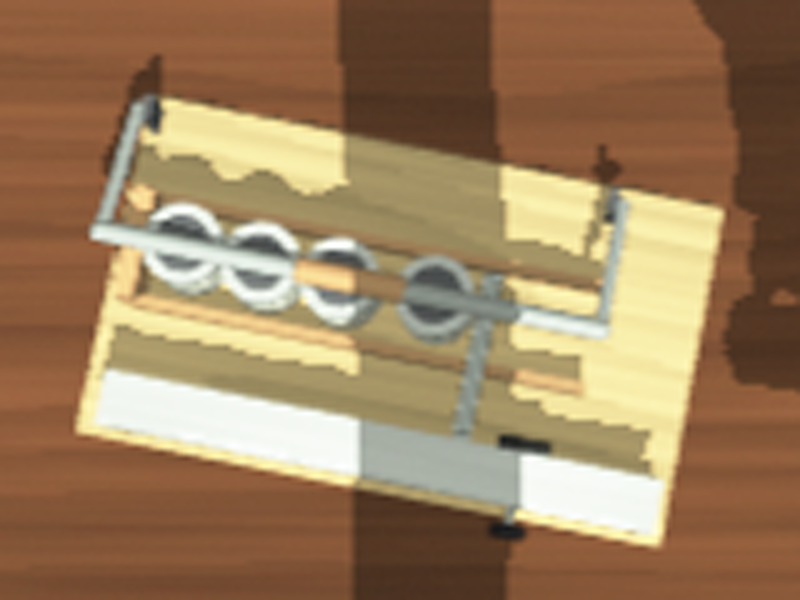

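View pics/s19.png

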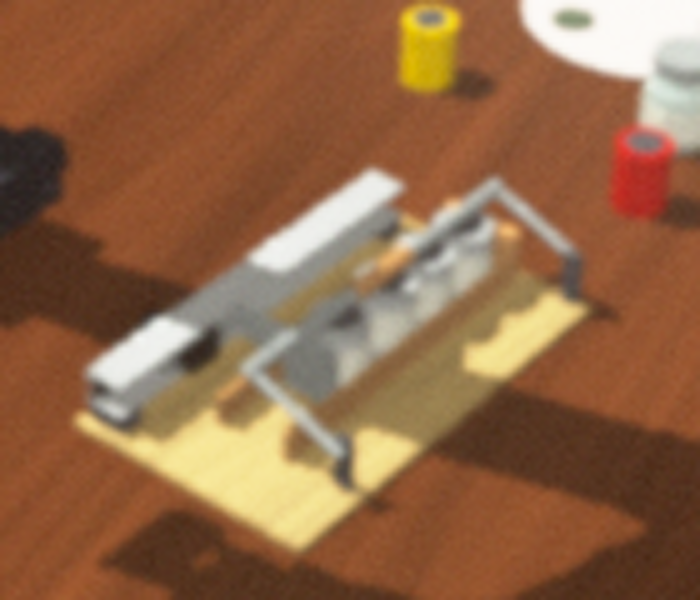

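```bash
python3 -c "
from plant import finish_job;print(finish_job())"
```

```text
the job is handed in; nothing more can be done
None
```

The job is handed in, at about 59 s on the robot's clock. All four tins are standing in the row and the stop is in the four-tin hole. The bail is down over the tins. No verdict was reported.

**Last checks, all from the pictures and hand readings:**
- **Tins:** all four look upright between the rails, the end block and the stop plate.
- **Button:** it reads as popped out. The cap-to-block spacing in the images matches the spacing at the start.
- **Bail:** the angle is about 0 rad. It met its stop at about 24 N when I pressed it down.
- **Robot:** it was clear of everything when I handed in.
- **Jar:** it looked unmoved the last time I saw it in the top picture.

**What went wrong or disagreed along the way:**
- **Finger tips:** the real tips sit about 38 mm behind the reported TCP. My first grasp closed above the bar. I then confirmed the offset by touching the board, which peaked at 66 N on the last press.
- **Carrier position:** the top camera and the arm disagreed by about 3.5 mm in the carrier's x, so I corrected for it.
- **Third tin:** it caught the rim of its neighbour while being lowered and tilted in the grip. I straightened it against the neighbour before setting it down, and it then stood upright.
- **Fourth tin:** it was knocked a few centimetres into the screwdriver while the robot was elsewhere. The screwdriver shifted by roughly 6 mm, well under the 30 mm limit.

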